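# Sort the painting things back into their holders

### The job

Tidy the painting things away: stand each lidded paint pot upright in the caddy bay of its size, the larger pot in the big bay and the smaller pot in the small bay; put both tape rolls on the post of the tape stand, lying flat, the larger one underneath and the smaller one on top of it; and lay the spatula lengthways across both bars of the tool rest, either way round, its middle about midway between the bars. Leave the drinks can standing where it is.

Things in the scene. Friction and masses are not known exactly. Their poses are not given: they have to be found in the camera images.
- large_pot: Larger white lidded paint pot, a plain upright cylinder with grey lid, 62 diameter x 80 high, 0.3 kg. Origin: centre of its underside, z up.
- small_pot: Smaller white lidded paint pot, same look, 44 diameter x 60 high, 0.14 kg. Origin: centre of its underside, z up.
- wide_roll: Larger roll of blue masking tape lying flat (hole upward), outside 66 diameter, hole 44 diameter, 28 high, 0.07 kg. Origin: on the axis at its underside, z up along the hole.
- narrow_roll: Smaller roll of blue masking tape lying flat, outside 54 diameter, hole 38 diameter, 20 high, 0.04 kg. Origin: on the axis at its underside, z up along the hole.
- spatula: Lime green mixing spatula lying flat, 176 long (along its y), 8 thick. Its blade, 38 wide and 5 thick, spans y -88 to -31; the straight round handle, 9 thick, runs on the centre line from there to y +88. 0.05 kg. Origin: middle of its length, at the underside; z up.
- caddy: Pale wooden open caddy with two bays, fixed, outside 156 (x) x 90 (y), walls 28 high and 4 thick, floor 4 thick. The big bay, inside 82 x 82, is centred at x -33, y 0; the small bay, inside 62 (x) x 82 (y), at x +43, y 0. Origin: centre of the underside; z up.
- tool_rest: Wooden tool rest, fixed: a base 110 (x) x 86 (y) x 6 with two parallel cross bars that run along y, centred at x -42 and +42, each 12 wide, their tops at 30 above the table, with an upturned end 12 higher at each end (68 free between the ends). A tool lies along x across both bars. Between the bars there is 72 free, down to the base at 6. Origin: centre of the underside; z up.
- tape_stand: Tape stand, fixed: a round wooden base 96 diameter, 10 thick, with an upright steel post 18 diameter in its centre; the post's top is 72 above the table. Origin: centre of the underside; z up.
- drink_can: Orange drinks can standing upright, 53 diameter x 134 high, loose, 0.3 kg, to be left alone. Origin: centre of its underside.

How it is judged:
By the outcome, as a careful person would: the job done as asked, in the order asked, and still so for the second after the job is handed in, with the robot touching nothing.
It also fails if it takes over 125 s, if anything falls off the work surface, if the arm or the gripper's body presses on something with over 40 N, if the wrist force passes 120 N, or if a joint passes its speed limit or range.

### The arm

A 6-joint arm with a two-finger parallel gripper is mounted at the origin on the work surface; the furniture and walls round the work are solid. World frame = base frame: x ahead of the robot, y to its left, z up, the work surface at z = 0. Lengths are in m, angles in degrees, forces in N, time in s.
With the tool pointing down it reaches from about 0.375 to 0.825 m from the base axis. Payload 5.5 kg.
Tool frame: the origin (TCP) lies between the finger pads; the fingertips stand 17 mm ahead of it and the grasp point (between the pads) lies 2 mm behind it; z points along the fingers, x is the direction in which the jaws open and shut, and the axes are right-handed (so a half turn about z gives the same grasp; the last joint's range is limited). The gripper opens to 85 mm and grips with 20 to 120 N. Pads are 22 mm wide; open, the fingers measure 114 mm over their backs; the gripper's body (76 mm by 85 mm) begins 54 mm behind the grasp point. The pads swing forward as they close: fully open they stand 13 mm farther back than shut.
Start: joints at [-71.62, 17.962, -2.699, 69.339, 0, 90], TCP at [0.189, -0.569, 0.225] pointing down, gripper open.
Joint ranges: [-152.73, 152.73], [-39.44, 99.34], [-58.76, 71.6], [-118.89, 123.64], [-81.53, 83.1], [-180, 180]. Speed limits (degrees/s): [136.94, 136.94, 172.46, 180, 180, 180].

### API

Orientations are given as a 3x3 rotation matrix whose columns are the frame's x, y, z axes.
In Python, from rig import * gives the robot as it stands. The module is installed in compiled form; this text tells all that it offers.
- The arm moves only by the shell command python3 -m crank 'ROWS'. ROWS is JSON, a list of rows, each an object of numbers: "jaw": the finger opening in mm, from 0 to 85.4; "x", "y", "z": the shift along the tool's x, y, z in mm; "twist": the turn about the tool's z in degrees. A call has 1 to 12 rows; each row shifts and turns the pose as measured when the row begins, along the tool's axes as they then stand; what a row does not reach is not made up. A row lasts 1/10 s, in which the tool goes at most 50 mm and 8.59 degrees, less where a joint would pass 70% of its speed; a pose out of reach is approached as far as the arm can. A call with a gripper value outside its range is refused whole. The fingers move at their own pace and stop on an object; the grip force is fixed at half the most. Time passes only in rows, so rows that do not move let the fingers close. It gives the time, the measured TCP pose, the force and the opening at its end, in the units of the state.
- get_obs(): the state, without advancing time (a new reading comes with each control period).
- get_image(name): name is "side" or "top"; returns (picture, depth): 384x512x3 uint8, red, green, blue; 384x512 float32, m along the optical axis (not along the pixel's ray), 0 where there is no reading.
- camera_model(name): a dict with "fx", "fy", "cx", "cy" (pixels), "origin" and "attitude" of the camera in the world. Camera axes: x right, y down, z forward; pixel columns grow to the right and rows downward; lengths in m; the calibration is good to about 2 mm. A picture is of the moment at which its call begins. camera_model takes no time and is no camera call.
- finish_job(): hands the job in, once; it reports no verdict.
The state is a dict: "time_s": time; "joints": joint angles; "qvel": joint speeds; "tau": joint torques, N m; "eef_pos": TCP position; "orientation": TCP orientation; "contact_force": force on the tool from outside, world axes, zero at the start; "moment": the same for the moment, N m; "finger_gap": finger opening in m.
Only numpy, scipy, OpenCV 4.12 (cv2) and the standard library are available. Lean on these libraries where they do the work, as an engineer would, in place of code of your own. Each camera call takes 0.05 s, during which the arm holds its last target.

## Working session

There is one attempt and no reset: what is moved stays moved. The work goes in short steps, Python scripts to look and compute and a shell command to move; the robot and the scene stay as the last step left them, time stands still between calls to the robot, and variables do not carry over. Pictures are saved under pics/ and viewed, and the job is handed in when it is done.

```bash
mkdir -p pics; python3 - <<'E'
from rig import *
import cv2,json
for n in("top","side"):
    im,d=get_image(n); cv2.imwrite(f"pics/{n}0.png",im[:,:,::-1]); 
    import numpy as np; np.savez(f"{n}0.npz",im=im,d=d)
    print(n,camera_model(n))
print(get_obs())
E
```

```text
top {'fx': 390.2643422004541, 'fy': 390.2643422004541, 'cx': 253.69253753439565, 'cy': 198.0956837240929, 'origin': array([0.42039894, 0.03262097, 1.41991642]), 'attitude': array([[ 0.01904735, -0.99747977,  0.06834699],
       [-0.99964921, -0.02025779, -0.01706092],
       [ 0.01840248, -0.06799805, -0.99751572]])}
side {'fx': 396.03870059633573, 'fy': 396.03870059633573, 'cx': 258.1067187050612, 'cy': 193.16575117383957, 'origin': array([-0.00461481,  0.82848791,  0.7902667 ]), 'attitude': array([[-0.8377215 , -0.35090336,  0.41843701],
       [-0.54579809,  0.51261735, -0.66281815],
       [ 0.01808705, -0.78363913, -0.62095295]])}
{'time_s': 0.1, 'joints': array([-7.16205073e+01,  1.79974881e+01, -2.74819043e+00,  6.93386617e+01,
        1.20679408e-03,  8.99998026e+01]), 'qvel': array([ 0.02313769, -0.01340876,  0.12764823,  0.03229126, -0.03557519,
        0.00459383]), 'tau': array([ 5.58637694e-04, -5.40768027e+01,  3.40540731e+01,  1.11250285e-02,
        4.14753185e-05, -2.25475553e-06]), 'eef_pos': array([ 0.18903016, -0.5689029 ,  0.22445088]), 'orientation': array([[ 3.15312324e-01, -9.48987851e-01, -4.44152194e-04],
       [-9.48986813e-01, -3.15312636e-01,  1.40356758e-03],
       [-1.47201538e-03, -2.10675798e-05, -9.99998916e-01]]), 'contact_force': array([-0.35626955,  0.41170567, -0.63126319]), 'moment': array([-0.02943316,  0.0311385 , -0.01085748]), 'finger_gap': 0.08557498282310622}
```

View pics/top0.png

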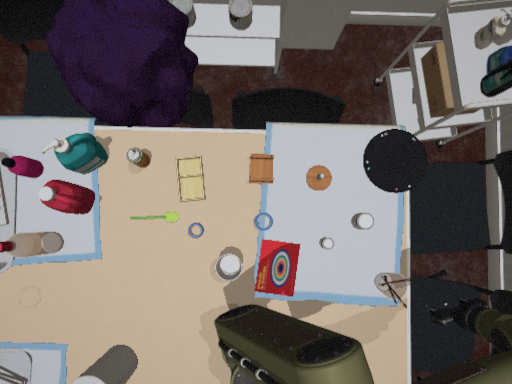

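View pics/side0.png

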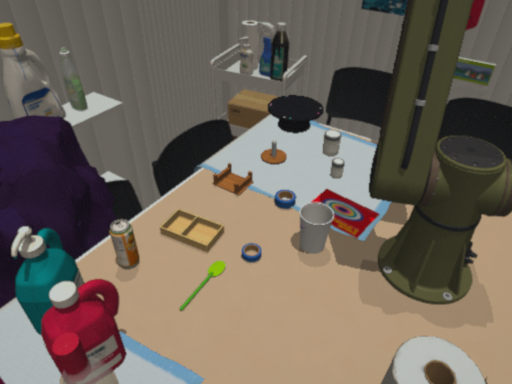

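The top view shows these positions:
- **Fixed items:** caddy (191,179), tool rest (261,168), stand (318,178).
- **Pots:** large (365,221), small (327,243).
- **Rolls:** wide (263,221), narrow (196,230).
- **Spatula and can:** spatula (155,217), can (138,157).
- **Obstacles:** a cup (229,266) and a black disc (395,160).

Next I'll measure them.

```bash
cat > h.py <<'E'
import numpy as np,cv2
from rig import camera_model
def ray(n,u,v):
    c=camera_model(n); d=np.array([(u-c['cx'])/c['fx'],(v-c['cy'])/c['fy'],1.]); return np.array(c['origin']),np.array(c['attitude'])@d
def plane(n,u,v,z):
    o,d=ray(n,u,v); return (o+d*(z-o[2])/d[2])
def cloud(n,D):
    c=camera_model(n); v,u=np.mgrid[:D.shape[0],:D.shape[1]]
    P=np.stack([(u-c['cx'])/c['fx']*D,(v-c['cy'])/c['fy']*D,D],-1)
    return P@np.array(c['attitude']).T+np.array(c['origin'])
E
python3 - <<'E'
from h import *
np.set_printoptions(precision=4,suppress=True)
z=np.load('top0.npz');im=z['im'];P=cloud('top',z['d'])
for k,(u,v) in dict(lp=(365,221),sp=(327,243),cup=(229,266),disc=(395,160),can=(138,157),bottle=(80,152),red=(70,195),cad=(200,165),book=(285,262),tripod=(390,280),purple=(170,70),table=(220,150)).items(): print(k,P[v,u])
hsv=cv2.cvtColor(im,cv2.COLOR_RGB2HSV)
big=cv2.resize(im[120:320,110:440],None,fx=2.4,fy=2.4,interpolation=cv2.INTER_CUBIC)
cv2.imwrite('pics/topz.png',big[:,:,::-1])
s=np.load('side0.npz')['im'][80:320,80:420]
cv2.imwrite('pics/sidez.png',cv2.resize(s,None,fx=2.3,fy=2.3,interpolation=cv2.INTER_CUBIC)[:,:,::-1])
E
```

```text
lp [ 0.4409 -0.3746  0.0826]
sp [ 0.3621 -0.2492  0.0571]
cup [0.2735 0.0915 0.0249]
disc [0.4204 0.0326 1.4199]
can [0.6374 0.3966 0.1318]
bottle [0.6426 0.5706 0.1724]
red [0.5041 0.5967 0.1694]
cad [0.6309 0.2037 0.0275]
book [ 0.2887 -0.1091  0.0005]
tripod [ 0.2316 -0.4881  0.0068]
purple [0.9396 0.303  0.122 ]
table [ 0.6932  0.1358 -0.0054]
```

View pics/topz.png

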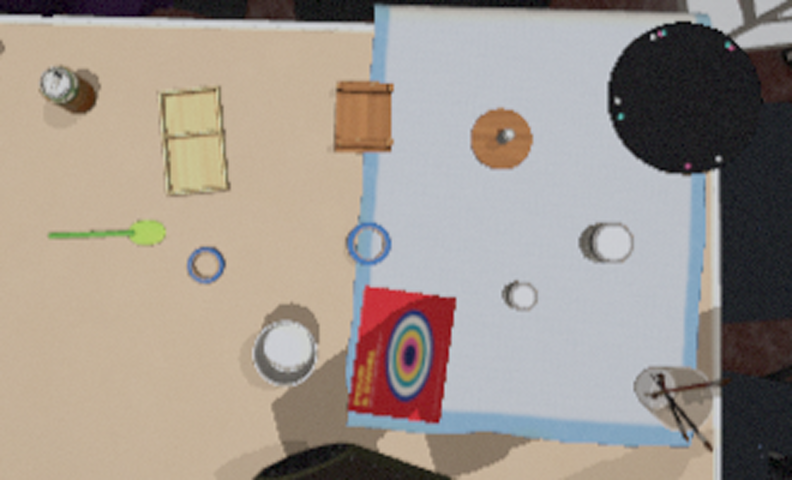

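View pics/sidez.png

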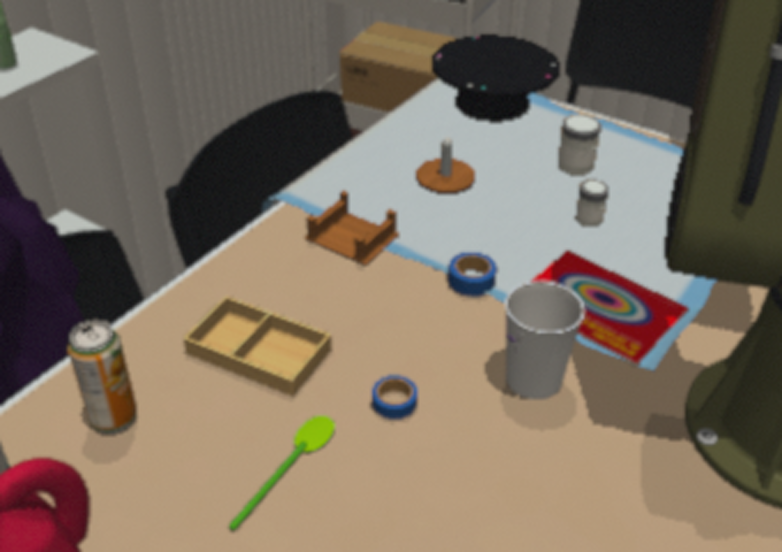

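The zoomed views give the fixture directions. The rest's bars run along world y, so the spatula must lie along world x. The caddy's small bay is at the far (+x) end. Next step is precise positions and obstacle heights.

```bash
python3 - <<'E'
from h import *
np.set_printoptions(precision=4,suppress=True)
T=np.load('top0.npz');S=np.load('side0.npz')
imgs={'top':T['im'],'side':S['im']};C={'top':cloud('top',T['d']),'side':cloud('side',S['d'])}
dep={'top':T['d'],'side':S['d']}
def comp(n,lo,hi,box):
    h=cv2.cvtColor(imgs[n],cv2.COLOR_RGB2HSV);m=cv2.inRange(h,lo,hi)
    k=np.zeros_like(m);x0,y0,x1,y1=box;k[y0:y1,x0:x1]=m[y0:y1,x0:x1]
    c,_=cv2.findContours(k,cv2.RETR_EXTERNAL,cv2.CHAIN_APPROX_NONE)
    return max(c,key=cv2.contourArea),k
def circ(n,c,z):
    P=np.array([plane(n,u,v,z)[:2] for u,v in c.reshape(-1,2)]).astype(np.float32)
    (x,y),r=cv2.minEnclosingCircle(P);return np.array([x,y]),r
B=((100,90,40),(125,255,255))
for nm,box,z in(('wide',(254,210,274,232),.028),('narrow',(186,220,206,240),.02)):
    c,_=comp('top',*B,box);print(nm,circ('top',c,z),cv2.boundingRect(c))
for nm,box,z in(('wide',(270,182,302,212),.014),('narrow',(236,240,266,264),.01)):
    c,_=comp('side',*B,box);u=np.array(cv2.boundingRect(c));print(nm,'side',u,plane('side',u[0]+u[2]/2,u[1]+u[3]/2,z))
G=((30,100,60),(75,255,255))
for n,box in(('top',(120,200,185,230)),('side',(170,250,235,315))):
    c,k=comp(n,*G,box)
    q=c.reshape(-1,2);P=np.array([plane(n,u,v,.005)[:2] for u,v in q])
    rect=cv2.minAreaRect((P*1000).astype(np.float32));print('spat',n,rect)
    print(P[P[:,1].argmin()],P[P[:,1].argmax()], cv2.boundingRect(c))
# pots: top disc by brightness with depth
for nm,(u,v),z,r in(('large',(365,221),.08,14),('small',(327,243),.06,10)):
    Q=C['top'][v-r:v+r,u-r:u+r].reshape(-1,3);q=Q[(Q[:,2]>z-.012)&(Q[:,2]<z+.015)];(x,y),R=cv2.minEnclosingCircle((q[:,:2]).astype(np.float32));print(nm,len(q),np.median(q,0),q.mean(0),(x,y,R))
# fixtures
O=((5,110,60),(18,255,235))
c,_=comp('top',*O,(300,160,338,196));print('stand',circ('top',c,.01))
c,_=comp('top',*O,(244,150,278,190));P=np.array([plane('top',u,v,.03)[:2]*1000 for u,v in c.reshape(-1,2)],np.float32);print('rest',cv2.minAreaRect(P))
h=cv2.cvtColor(imgs['top'],cv2.COLOR_RGB2HSV);print('hsv cad',h[190,192],h[165,190],'table',h[150,220],'lp',h[221,365],h[221,385],h[160,395])
for nm,p in dict(sp=(592,190)).items():pass
# obstacles: max heights
for n in C:
    Q=C[n].reshape(-1,3);Q=Q[(dep[n].reshape(-1)>0)]
    for nm,(a,b,cc,d) in dict(cup=(.2,.34,.03,.15),trip=(.15,.3,-.6,-.42),disc=(.5,.75,-.6,-.35),all=(.4,.75,-.3,.33)).items():
        q=Q[(Q[:,0]>a)&(Q[:,0]<b)&(Q[:,1]>cc)&(Q[:,1]<d)&(Q[:,2]<.5)];print(n,nm,len(q),np.percentile(q[:,2],[50,95,99.5]) if len(q) else 0)
E
```

```text
wide (array([ 0.4344, -0.0262]), 0.03264828026294708) (255, 212, 18, 19)
narrow (array([0.3986, 0.2141]), 0.02537037990987301) (189, 223, 14, 14)
wide side [275 190  21  18] [ 0.4323 -0.0237  0.014 ]
narrow side [242 246  19  16] [0.3936 0.2236 0.01  ]
spat top ((443.5389709472656, 366.44268798828125), (32.45390319824219, 172.26243591308594), 1.1257312297821045)
[0.4398 0.2802] [0.4365 0.4525] (130, 212, 49, 10)
spat side ((446.7375793457031, 369.0411376953125), (174.0926513671875, 38.0169563293457), 88.29680633544922)
[0.4443 0.282 ] [0.4341 0.4565] (180, 260, 46, 51)
large 255 [ 0.4408 -0.3746  0.0791] [ 0.4408 -0.3742  0.079 ] (0.4410029351711273, -0.37453481554985046, 0.03152712434530258)
small 127 [ 0.3617 -0.2491  0.0588] [ 0.3607 -0.2496  0.0587] (0.3608457148075104, -0.24971863627433777, 0.02165842056274414)
stand (array([ 0.5972, -0.2272]), 0.045405127108097076)
rest ((624.5982666015625, -17.235126495361328), (101.37328338623047, 82.81652069091797), 1.1284526586532593)
hsv cad [ 26  70 201] [ 24  72 203] table [ 16  55 199] lp [110   7 210] [109  14 199] [120  39  33]
top cup 1311 [0.0032 0.1139 0.1194]
top trip 3018 [0.1127 0.4824 0.4974]
top disc 4786 [0.0808 0.0867 0.0895]
top all 16337 [-0.      0.011   0.0331]
side cup 2396 [0.0334 0.1123 0.1169]
side trip 5 [-0.0029 -0.0016 -0.0015]
side disc 2511 [0.0185 0.0829 0.0844]
side all 13992 [-0.0009  0.0224  0.0376]
```

```bash
python3 - <<'E'
from h import *
np.set_printoptions(precision=4,suppress=True)
for n in('top','side'):
    Z=np.load(n+'0.npz');P=cloud(n,Z['d']);h=cv2.cvtColor(Z['im'],cv2.COLOR_RGB2HSV)
    def sel(x0,x1,y0,y1,z0,z1):
        m=(P[...,0]>x0)&(P[...,0]<x1)&(P[...,1]>y0)&(P[...,1]<y1)&(P[...,2]>z0)&(P[...,2]<z1)&(Z['d']>0);return P[m]
    for nm,b in dict(narrow=(.35,.45,.16,.27,.014,.03),wide=(.38,.49,-.08,.03,.02,.036),lp=(.38,.5,-.43,-.32,.072,.09),sp=(.31,.41,-.3,-.2,.053,.07)).items():
        q=sel(*b)
        if len(q)<5: print(n,nm,len(q));continue
        c,r=cv2.minEnclosingCircle(q[:,:2].astype(np.float32));print(n,nm,len(q),np.array(c),r)
    q=sel(.48,.72,.1,.27,.018,.04);print(n,'cad',len(q),cv2.minAreaRect((q[:,:2]*1000).astype(np.float32)))
    q=sel(.54,.7,-.09,.06,.022,.05);print(n,'rest',len(q),cv2.minAreaRect((q[:,:2]*1000).astype(np.float32)))
    q=sel(.54,.66,-.28,-.17,.03,.08);print(n,'post',len(q),q.mean(0),q.min(0),q.max(0))
    q=sel(.54,.66,-.28,-.17,.005,.02);print(n,'base',len(q),cv2.minEnclosingCircle(q[:,:2].astype(np.float32)))
    # caddy colour
    m=cv2.inRange(h,(21,50,60),(32,255,255));b=(180,150,208,210) if n=='top' else (150,205,235,260)
    k=np.zeros_like(m);k[b[1]:b[3],b[0]:b[2]]=m[b[1]:b[3],b[0]:b[2]]
    v,u=np.nonzero(k);R=np.array([plane(n,a,c,.028)[:2]*1000 for a,c in zip(u,v)],np.float32);print('cadcol',cv2.minAreaRect(R),len(u))
E
python3 - <<'E'
import numpy as np,cv2
im=np.load('top0.npz')['im']
a=cv2.resize(im[210:245,180:280],None,fx=7,fy=7,interpolation=0);b=cv2.resize(im[145:205,175:275],None,fx=5,fy=5,interpolation=0)
cv2.imwrite('pics/a.png',a[:,:,::-1]);cv2.imwrite('pics/b.png',b[:,:,::-1])
E
```

```text
top narrow 90 [0.3963 0.2162] 0.026983115822076797
top wide 146 [ 0.4331 -0.0269] 0.03263724967837334
top lp 253 [ 0.441  -0.3745] 0.03152712434530258
top sp 123 [ 0.3609 -0.2497] 0.0216367207467556
top cad 135 ((583.3436889648438, 235.83026123046875), (156.9920196533203, 82.84490203857422), 6.9232497215271)
top rest 180 ((625.3069458007812, -15.696495056152344), (95.36959838867188, 85.54219818115234), 0.02119671367108822)
top post 30 [ 0.594  -0.2233  0.0607] [ 0.5871 -0.2318  0.033 ] [ 0.6023 -0.2163  0.0764]
top base 465 ((0.6050472855567932, -0.22875910997390747), 0.06882856041193008)
cadcol ((583.7369995117188, 230.96913146972656), (158.2118682861328, 85.44264221191406), 1.8249247074127197) 898
side narrow 159 [0.397  0.2175] 0.028228802606463432
side wide 172 [ 0.4344 -0.0235] 0.03484179452061653
side lp 133 [ 0.4423 -0.3732] 0.03388436883687973
side sp 86 [ 0.3616 -0.2489] 0.023555507883429527
side cad 282 ((582.7103881835938, 234.26675415039062), (157.83070373535156, 81.20960998535156), 4.888041019439697)
side rest 204 ((627.1205444335938, -13.808597564697266), (99.82583618164062, 88.86490631103516), 0.4248218536376953)
side post 52 [ 0.5948 -0.2196  0.0519] [ 0.5864 -0.2294  0.0307] [ 0.6052 -0.2125  0.071 ]
side base 254 ((0.5934963226318359, -0.2236589640378952), 0.05065906420350075)
cadcol ((582.4082641601562, 244.10787963867188), (155.09786987304688, 88.4340591430664), 7.249153137207031) 122
```

View pics/a.png

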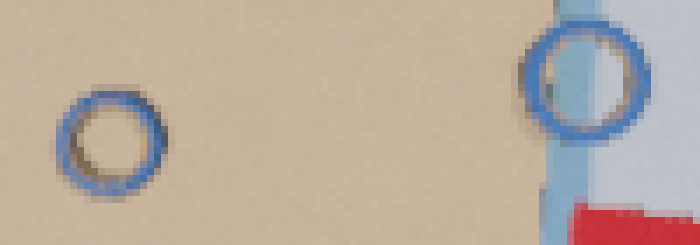

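View pics/b.png

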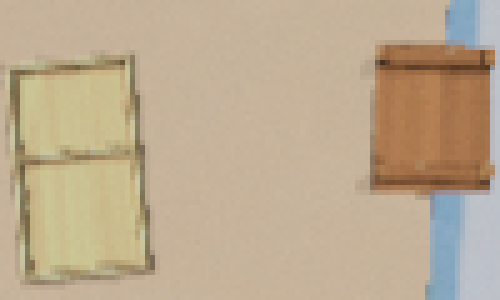

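The crops show the caddy corners at about (10,68), (133,55), (154,270) and (26,283). The tool rest is close to axis-aligned.

```bash
python3 - <<'E'
from h import *
np.set_printoptions(precision=4,suppress=True)
def f(L,z):
    Q=np.array([plane('top',175+x/5-.5,145+y/5-.5,z)[:2] for x,y in L]);c=Q.mean(0);e=np.roll(Q,-1,0)-Q
    print(Q,c,np.linalg.norm(e,axis=1),np.degrees(np.arctan2(e[:,1],e[:,0])));return c,Q
c,Q=f([(10,68),(133,55),(154,270),(26,283)],.028)
ax=(Q[0]+Q[1]-Q[2]-Q[3]);ax/=np.linalg.norm(ax);print('axis deg',np.degrees(np.arctan2(ax[1],ax[0])))
for s in(-.033,.043):print('bay',c+ax*s)
f([(375,46),(492,50),(490,188),(371,186)],.03)
E
```

```text
[[0.6539 0.2885]
 [0.6653 0.2007]
 [0.5108 0.1814]
 [0.4997 0.2721]] [0.5824 0.2357] [0.0885 0.1557 0.0914 0.1551] [ -82.6101 -172.8759   96.991     6.0581]
axis deg 6.592106616373674
bay [0.5497 0.2319]
bay [0.6252 0.2406]
[[ 0.6754  0.027 ]
 [ 0.6744 -0.0573]
 [ 0.5744 -0.0575]
 [ 0.5741  0.0278]] [ 0.6246 -0.015 ] [0.0843 0.0999 0.0853 0.1013] [ -90.6933 -179.9233   90.2401   -0.4865]
```

```bash
python3 - <<'E'
from h import *
np.set_printoptions(precision=3,suppress=True,linewidth=150)
Z=np.load('top0.npz');P=cloud('top',Z['d'])
print(P[262:310:4,372:450:6,2]);print(P[290,400],P[280,390])
im=Z['im'][250:384,350:512];cv2.imwrite('pics/trip.png',cv2.resize(im,None,fx=4,fy=4)[:,:,::-1])
E
cat > plan.py <<'E'
# usage: plan.py x y z [yaw] -> prints rows from measured pose
import sys,json,numpy as np
from rig import get_obs
o=get_obs();p=np.array(o['eef_pos']);R=np.array(o['orientation'])
t=np.array([float(a) for a in sys.argv[1:4]])
yaw=np.degrees(np.arctan2(R[1,0],R[0,0]))
tw=0
if len(sys.argv)>4: tw=-((float(sys.argv[4])-yaw+180)%360-180)
step=float(sys.argv[5]) if len(sys.argv)>5 else 40
d=t-p
n=max(1,int(np.ceil(max(np.linalg.norm(d)*1000/step,abs(tw)/8))))
rows=[];a=0
for i in range(n):
    c,s=np.cos(np.radians(a)),np.sin(np.radians(a))
    Ri=R@np.array([[c,-s,0],[s,c,0],[0,0,1]])
    l=Ri.T@(d/n)*1000
    r={k:round(float(v),1) for k,v in zip('xyz',l)}
    if abs(tw)>.3: r['twist']=round(tw/n,2)
    rows.append(r);a+=tw/n
print(np.round(p,4),'yaw',round(yaw,2),'tilt',np.round(R[:2,2],4),'j',np.round(o['joints'],1),'gap',round(o['finger_gap'],4),'F',np.round(o['contact_force'],1),'t',o['time_s'],'n',n,'total',np.round(R.T@d*1000,1),'tw',round(tw,1))
print(json.dumps(rows[0]) if abs(tw)<=.3 else json.dumps(rows))
E
python3 plan.py .441 -.374 .2 -40
```

```text
[[-0.003  0.002  0.002  0.     0.001 -0.004  0.006 -0.75  -0.755 -0.744 -0.752 -0.745 -0.75 ]
 [-0.002  0.     0.001  0.002  0.002  0.001  0.003 -0.761 -0.757 -0.744 -0.764 -0.747 -0.751]
 [-0.002 -0.002 -0.001  0.002 -0.    -0.004 -0.004 -0.752 -0.76  -0.752 -0.742 -0.755 -0.759]
 [-0.001  0.012  0.072  0.041  0.102 -0.001 -0.002 -0.758 -0.75  -0.743 -0.761 -0.559 -0.703]
 [ 0.001  0.047  0.027  0.009  0.055  0.1   -0.002  0.161 -0.313 -0.308 -0.327 -0.747 -0.756]
 [ 0.002  0.075  0.003  0.065  0.09   0.089  0.005 -0.321 -0.316 -0.3   -0.313 -0.306 -0.3  ]
 [ 0.002  0.078 -0.     0.009  0.046  0.083  0.003 -0.322 -0.317 -0.312 -0.315 -0.314 -0.311]
 [-0.003 -0.001  0.008  0.087  0.056  0.088 -0.001 -0.32  -0.326 -0.323 -0.321 -0.323 -0.323]
 [-0.004 -0.002  0.07   0.056  0.102  0.104  0.002 -0.322 -0.326 -0.322 -0.324 -0.313 -0.321]
 [ 0.005 -0.002  0.002  0.107  0.105  0.    -0.003 -0.327 -0.327 -0.332 -0.328 -0.325 -0.317]
 [-0.004  0.004  0.003 -0.     0.138  0.143 -0.001 -0.324 -0.334 -0.332 -0.332 -0.323 -0.321]
 [ 0.01  -0.001 -0.002  0.009  0.004  0.    -0.001 -0.329 -0.329 -0.324 -0.324 -0.322 -0.32 ]]
[ 0.208 -0.496  0.077] [ 0.232 -0.488  0.007]
[ 0.189  -0.5689  0.2245] yaw -71.62 tilt [-0.0004  0.0014] j [-71.6  18.   -2.7  69.3   0.   90. ] gap 0.0856 F [-0.4  0.4 -0.6] t 0.1 n 8 total [-105.5 -300.6   24.6] tw -31.6
[{"x": -13.2, "y": -37.6, "z": 3.1, "twist": -3.95}, {"x": -10.6, "y": -38.4, "z": 3.1, "twist": -3.95}, {"x": -7.9, "y": -39.0, "z": 3.1, "twist": -3.95}, {"x": -5.2, "y": -39.5, "z": 3.1, "twist": -3.95}, {"x": -2.4, "y": -39.7, "z": 3.1, "twist": -3.95}, {"x": 0.3, "y": -39.8, "z": 3.1, "twist": -3.95}, {"x": 3.0, "y": -39.7, "z": 3.1, "twist": -3.95}, {"x": 5.8, "y": -39.4, "z": 3.1, "twist": -3.95}]
```

View pics/trip.png

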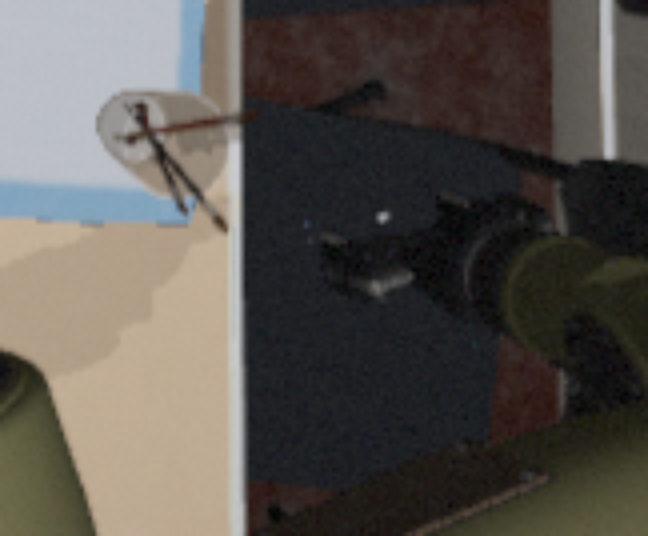

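The crop shows a jar of brushes at about (390,280), with brushes up to roughly 0.16–0.18 m. I'll rise first, then travel.

```bash
python3 -m crank '[{"z":-40},{"z":-40},{"x":-13,"y":-37.5,"twist":-4},{"x":-11,"y":-38.5,"twist":-4},{"x":-8,"y":-39,"twist":-4},{"x":-5,"y":-39.5,"twist":-4},{"x":-2.5,"y":-39.5,"twist":-4},{"y":-40,"twist":-4},{"x":3,"y":-40,"twist":-4},{"x":6,"y":-39.5,"twist":-4}]'; python3 plan.py .441 -.374 .15 -40
```

```text
[ 0.189  -0.5689  0.2245] yaw -71.62 tilt [-0.0004  0.0014] j [-71.6  18.   -2.7  69.3   0.   90. ] gap 0.0856 F [-0.4  0.4 -0.6] t 0.1 n 9 total [-105.4 -300.6   74.6] tw -31.6
[{"x": -11.7, "y": -33.4, "z": 8.3, "twist": -3.51}, {"x": -9.6, "y": -34.1, "z": 8.3, "twist": -3.51}, {"x": -7.5, "y": -34.6, "z": 8.3, "twist": -3.51}, {"x": -5.4, "y": -35.0, "z": 8.3, "twist": -3.51}, {"x": -3.3, "y": -35.2, "z": 8.3, "twist": -3.51}, {"x": -1.1, "y": -35.4, "z": 8.3, "twist": -3.51}, {"x": 1.1, "y": -35.4, "z": 8.3, "twist": -3.51}, {"x": 3.3, "y": -35.2, "z": 8.3, "twist": -3.51}, {"x": 5.4, "y": -35.0, "z": 8.3, "twist": -3.51}]invalid input at $[0]: expected keys jaw, x, y, z, twist
```

Every row apparently needs all five keys.

```bash
python3 -m crank '[{"jaw":85,"x":0,"y":0,"z":-40,"twist":0},{"jaw":85,"x":0,"y":0,"z":-40,"twist":0},{"jaw":85,"x":-13,"y":-37.5,"z":0,"twist":-4},{"jaw":85,"x":-11,"y":-38.5,"z":0,"twist":-4},{"jaw":85,"x":-8,"y":-39,"z":0,"twist":-4},{"jaw":85,"x":-5,"y":-39.5,"z":0,"twist":-4},{"jaw":85,"x":-2.5,"y":-39.5,"z":0,"twist":-4},{"jaw":85,"x":0,"y":-40,"z":0,"twist":-4},{"jaw":85,"x":3,"y":-40,"z":0,"twist":-4},{"jaw":85,"x":6,"y":-39.5,"z":0,"twist":-4}]'; sed -i 's/r={k/r={"jaw":85,**{k/; s/zip(.xyz.,l)}/zip("xyz",l)},"twist":0}/' plan.py;  python3 plan.py .441 -.374 .15 -40
```

```text
time_s: 1.1
eef_pos: [0.4429, -0.3654, 0.3028]
orientation: [[0.778, -0.629, -0.005], [-0.629, -0.778, 0.009], [-0.009, -0.004, -1.0]]
contact_force: [-0.2, -0.9, -0.6]
finger_gap: 0.0849
[ 0.4429 -0.3654  0.3028] yaw -38.96 tilt [-0.0049  0.0091] j [-39.7  14.6   2.9  78.8   0.2  89.3] gap 0.0849 F [-0.2 -0.9 -0.6] t 1.1 n 4 total [  5.3   8.5 152.7] tw 1.0
[{"jaw": 85, "x": 1.3, "y": 2.1, "z": 38.2, "twist": 0.26}, {"jaw": 85, "x": 1.3, "y": 2.1, "z": 38.2, "twist": 0.26}, {"jaw": 85, "x": 1.4, "y": 2.1, "z": 38.2, "twist": 0.26}, {"jaw": 85, "x": 1.4, "y": 2.1, "z": 38.2, "twist": 0.26}]
```

```bash
python3 -m crank '[{"jaw":85,"x":1.4,"y":2.1,"z":38,"twist":0},{"jaw":85,"x":1.4,"y":2.1,"z":38,"twist":0},{"jaw":85,"x":1.4,"y":2.1,"z":38,"twist":0},{"jaw":85,"x":1.4,"y":2.1,"z":38,"twist":0},{"jaw":85,"x":0,"y":0,"z":0,"twist":0}]'; python3 plan.py .441 -.374 .055
```

```text
time_s: 1.6
eef_pos: [0.4471, -0.3689, 0.1457]
orientation: [[0.785, -0.619, -0.003], [-0.619, -0.785, 0.009], [-0.008, -0.006, -1.0]]
contact_force: [-1.1, 0.8, -1.0]
finger_gap: 0.085
[ 0.4471 -0.3689  0.1457] yaw -38.24 tilt [-0.0028  0.0095] j [-39.7  18.6 -12.4  59.4   0.3  88.5] gap 0.085 F [-1.1  0.8 -1. ] t 1.6 n 3 total [-0.9  8.3 90.6] tw 0
{"jaw": 85, "x": -0.3, "y": 2.8, "z": 30.2, "twist": 0}
```

```bash
python3 -m crank '[{"jaw":85,"x":0,"y":8,"z":20,"twist":1.7},{"jaw":85,"x":0,"y":2,"z":15,"twist":0},{"jaw":85,"x":0,"y":0,"z":0,"twist":0}]'; python3 plan.py .441 -.374 .055
```

```text
time_s: 1.9
eef_pos: [0.4414, -0.3769, 0.1128]
orientation: [[0.766, -0.643, -0.002], [-0.643, -0.766, 0.009], [-0.008, -0.006, -1.0]]
contact_force: [0.3, -0.2, -0.4]
finger_gap: 0.0849
[ 0.4414 -0.3769  0.1128] yaw -40.0 tilt [-0.0022  0.0093] j [-40.7  20.1 -14.9  55.5   0.3  89.3] gap 0.0849 F [ 0.3 -0.2 -0.4] t 1.9 n 2 total [-1.7 -1.7 57.8] tw 0
{"jaw": 85, "x": -0.9, "y": -0.8, "z": 28.9, "twist": 0}
```

```bash
python3 -m crank '[{"jaw":85,"x":-1.5,"y":-2,"z":25,"twist":0},{"jaw":85,"x":0,"y":0,"z":25,"twist":0},{"jaw":85,"x":0,"y":0,"z":7,"twist":0},{"jaw":55,"x":0,"y":0,"z":0,"twist":0},{"jaw":55,"x":0,"y":0,"z":0,"twist":0},{"jaw":55,"x":0,"y":0,"z":0,"twist":0},{"jaw":55,"x":0,"y":0,"z":0,"twist":0}]'; python3 plan.py .441 -.374 .055
```

```text
time_s: 2.6
eef_pos: [0.4471, -0.3784, 0.0674]
orientation: [[0.766, -0.643, 0.008], [-0.643, -0.766, 0.001], [0.005, -0.006, -1.0]]
contact_force: [-0.1, 0.3, -2.8]
finger_gap: 0.0578
[ 0.4471 -0.3784  0.0674] yaw -40.02 tilt [0.0078 0.0012] j [-40.4  22.4 -18.1  49.2   0.3  89.6] gap 0.0578 F [-0.1  0.3 -2.8] t 2.6 n 1 total [-7.6  0.6 12.3] tw 0
{"jaw": 85, "x": -7.6, "y": 0.6, "z": 12.3, "twist": 0}
```

```bash
cat > shot.py <<'E'
import sys,cv2,numpy as np
from rig import *
n,name=sys.argv[1:3];im,d=get_image(n);np.savez(name+'.npz',im=im,d=d)
if len(sys.argv)>3:
    a=[int(v) for v in sys.argv[3:7]];im=im[a[1]:a[3],a[0]:a[2]];s=min(780/im.shape[1],590/im.shape[0]);im=cv2.resize(im,None,fx=s,fy=s,interpolation=cv2.INTER_CUBIC)
cv2.imwrite(f'pics/{name}.png',im[:,:,::-1])
E
python3 shot.py side s1 250 60 450 220;python3 plan.py .441 -.374 .055
```

```text
[ 0.4472 -0.3785  0.0674] yaw -40.02 tilt [0.0079 0.001 ] j [-40.4  22.4 -18.1  49.2   0.3  89.6] gap 0.0585 F [ 1.2 -0.3 -3.9] t 2.65 n 1 total [-7.7  0.6 12.3] tw 0
{"jaw": 85, "x": -7.7, "y": 0.6, "z": 12.3, "twist": 0}
```

View pics/s1.png

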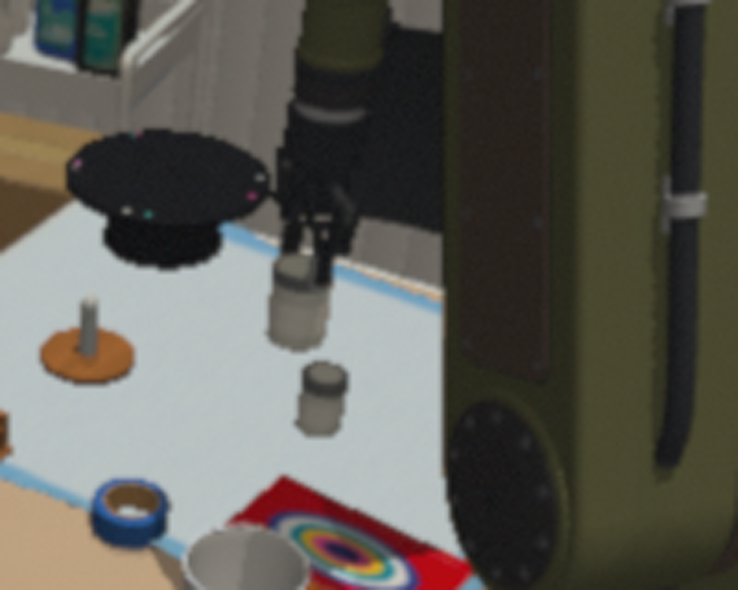

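The side view shows the fingers gripping the pot near its top, around (300,270) in the crop. I'll lift a little and check whether it's held.

```bash
python3 -m crank '[{"jaw":55,"x":0,"y":0,"z":0,"twist":0},{"jaw":55,"x":0,"y":0,"z":-10,"twist":0},{"jaw":55,"x":0,"y":0,"z":-30,"twist":0},{"jaw":55,"x":0,"y":0,"z":-30,"twist":0},{"jaw":55,"x":0,"y":0,"z":0,"twist":0}]';python3 shot.py side s2 250 60 450 220;python3 plan.py .441 -.374 .055
```

```text
time_s: 3.15
eef_pos: [0.4457, -0.3778, 0.1402]
orientation: [[0.766, -0.643, 0.006], [-0.643, -0.766, 0.003], [0.003, -0.006, -1.0]]
contact_force: [1.3, -1.7, -3.5]
finger_gap: 0.0583
[ 0.4449 -0.3771  0.1382] yaw -40.02 tilt [0.004  0.0044] j [-40.5  18.9 -13.   58.    0.3  89.5] gap 0.0583 F [ 0.6 -0.4 -3. ] t 3.2 n 3 total [-5.1  0.6 83.2] tw 0
{"jaw": 85, "x": -1.7, "y": 0.2, "z": 27.7, "twist": 0}
```

View pics/s2.png

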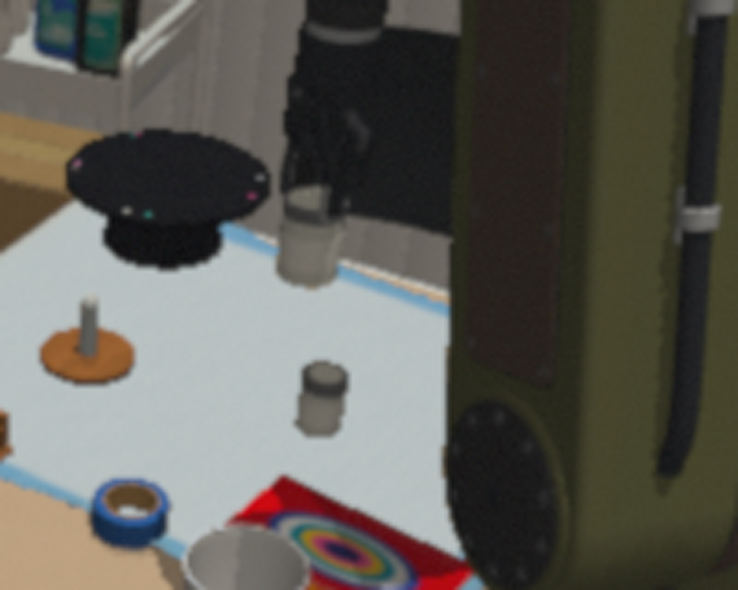

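The pot is held upright. Carrying it to the big bay.

```bash
sed -i 's/"jaw":85/"jaw":J/; s/^rows=\[\]/J=int(sys.argv[6]) if len(sys.argv)>6 else 85\nrows=[]/' plan.py; python3 plan.py .5497 .2319 .19 6.6 45 55
```

```text
[ 0.4449 -0.3771  0.1382] yaw -40.02 tilt [0.004  0.0044] j [-40.5  18.9 -13.   58.    0.3  89.5] gap 0.0583 F [ 0.6 -0.4 -3. ] t 3.2 n 14 total [-311.4 -534.1  -48.7] tw -46.6
[{"jaw": 55, "x": -22.2, "y": -38.1, "z": -3.5, "twist": -3.33}, {"jaw": 55, "x": -20.0, "y": -39.4, "z": -3.5, "twist": -3.33}, {"jaw": 55, "x": -17.7, "y": -40.5, "z": -3.5, "twist": -3.33}, {"jaw": 55, "x": -15.3, "y": -41.4, "z": -3.5, "twist": -3.33}, {"jaw": 55, "x": -12.9, "y": -42.2, "z": -3.5, "twist": -3.33}, {"jaw": 55, "x": -10.4, "y": -42.9, "z": -3.5, "twist": -3.33}, {"jaw": 55, "x": -7.9, "y": -43.5, "z": -3.5, "twist": -3.33}, {"jaw": 55, "x": -5.3, "y": -43.8, "z": -3.5, "twist": -3.33}, {"jaw": 55, "x": -2.8, "y": -44.1, "z": -3.5, "twist": -3.33}, {"jaw": 55, "x": -0.2, "y": -44.2, "z": -3.5, "twist": -3.33}, {"jaw": 55, "x": 2.4, "y": -44.1, "z": -3.5, "twist": -3.33}, {"jaw": 55, "x": 4.9, "y": -43.9, "z": -3.5, "twist": -3.33}, {"jaw": 55, "x": 7.5, "y": -43.5, "z": -3.5, "twist": -3.33}, {"jaw": 55, "x": 10.0, "y": -43.0, "z": -3.5, "twist": -3.33}]
```

```bash
python3 -m crank '[{"jaw":55,"x":-22,"y":-38,"z":-10,"twist":-3.3},{"jaw":55,"x":-20,"y":-39.5,"z":-10,"twist":-3.3},{"jaw":55,"x":-17.5,"y":-40.5,"z":-10,"twist":-3.3},{"jaw":55,"x":-15.5,"y":-41.5,"z":-10,"twist":-3.3},{"jaw":55,"x":-13,"y":-42,"z":-10,"twist":-3.3},{"jaw":55,"x":-10.5,"y":-43,"z":0,"twist":-3.3},{"jaw":55,"x":-8,"y":-43.5,"z":0,"twist":-3.3},{"jaw":55,"x":-5.5,"y":-44,"z":0,"twist":-3.3},{"jaw":55,"x":-3,"y":-44,"z":0,"twist":-3.3},{"jaw":55,"x":0,"y":-44,"z":0,"twist":-3.3},{"jaw":55,"x":2.5,"y":-44,"z":0,"twist":-3.3},{"jaw":55,"x":5,"y":-44,"z":0,"twist":-3.3}]'; python3 plan.py .5497 .2319 .17 6.6 45 55
```

```text
time_s: 4.4
eef_pos: [0.5263, 0.16, 0.1774]
orientation: [[1.0, 0.009, -0.011], [0.009, -1.0, 0.005], [-0.011, -0.005, -1.0]]
contact_force: [1.1, -0.6, -3.7]
finger_gap: 0.0583
[0.5263 0.16   0.1774] yaw 0.52 tilt [-0.0113  0.0047] j [ 16.6  14.4 -13.7  62.4   0.4 106.1] gap 0.0583 F [ 1.1 -0.6 -3.7] t 4.4 n 2 total [ 24.2 -71.6   7.5] tw -6.1
[{"jaw": 55, "x": 12.1, "y": -35.8, "z": 3.7, "twist": -3.04}, {"jaw": 55, "x": 14.0, "y": -35.1, "z": 3.7, "twist": -3.04}]
```

```bash
python3 -m crank '[{"jaw":55,"x":12,"y":-36,"z":3,"twist":-3},{"jaw":55,"x":14,"y":-35,"z":3,"twist":-3},{"jaw":55,"x":0,"y":0,"z":0,"twist":0},{"jaw":55,"x":0,"y":0,"z":0,"twist":0}]'; python3 shot.py side s3 100 120 300 280; python3 plan.py .5497 .2319 .075 6.6 25 55
```

```text
time_s: 4.8
eef_pos: [0.547, 0.2406, 0.1645]
orientation: [[0.992, 0.127, -0.018], [0.127, -0.992, 0.003], [-0.018, -0.006, -1.0]]
contact_force: [0.0, -1.0, -4.4]
finger_gap: 0.0581
[0.5469 0.2406 0.1644] yaw 7.28 tilt [-0.0185  0.0043] j [ 23.4  20.1  -7.7  63.    0.6 106.1] gap 0.0578 F [ 0.4  0.1 -3.2] t 4.85 n 4 total [ 3.3  9.5 89.3] tw 0.7
[{"jaw": 55, "x": 0.8, "y": 2.4, "z": 22.3, "twist": 0.17}, {"jaw": 55, "x": 0.8, "y": 2.4, "z": 22.3, "twist": 0.17}, {"jaw": 55, "x": 0.8, "y": 2.4, "z": 22.3, "twist": 0.17}, {"jaw": 55, "x": 0.8, "y": 2.4, "z": 22.3, "twist": 0.17}]
```

View pics/s3.png

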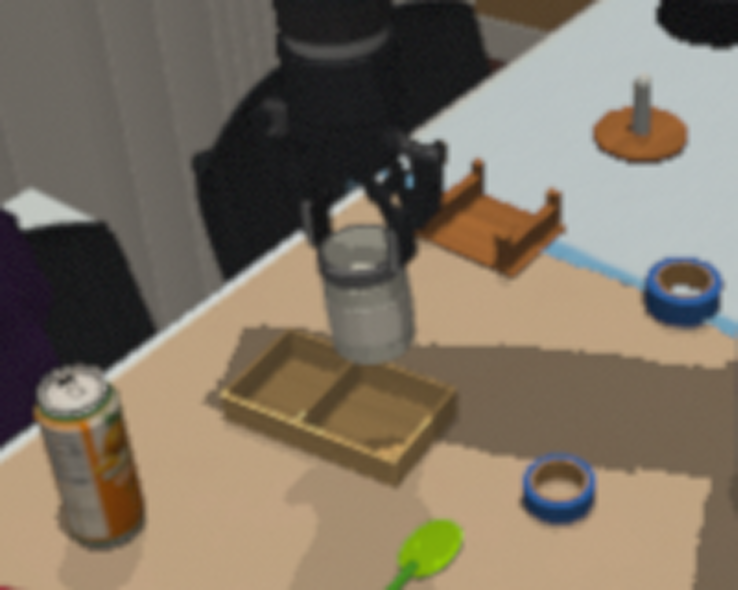

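The pot hangs over the caddy. Lowering with a y correction.

```bash
python3 -m crank '[{"jaw":55,"x":3,"y":8,"z":15,"twist":0},{"jaw":55,"x":1,"y":3,"z":20,"twist":0},{"jaw":55,"x":0,"y":0,"z":15,"twist":0},{"jaw":55,"x":0,"y":0,"z":0,"twist":0}]'; python3 plan.py .5497 .2319 .075 6.6 25 55
```

```text
time_s: 5.25
eef_pos: [0.5499, 0.2253, 0.1116]
orientation: [[0.992, 0.121, -0.02], [0.121, -0.993, 0.003], [-0.02, -0.005, -1.0]]
contact_force: [-0.5, -0.8, -3.3]
finger_gap: 0.058
[0.5499 0.2253 0.1116] yaw 6.95 tilt [-0.0205  0.0026] j [ 22.   22.  -12.2  56.8   0.6 105. ] gap 0.058 F [-0.5 -0.8 -3.3] t 5.25 n 2 total [ 1.3 -6.4 36.6] tw 0.3
[{"jaw": 55, "x": 0.7, "y": -3.2, "z": 18.3, "twist": 0.17}, {"jaw": 55, "x": 0.7, "y": -3.2, "z": 18.3, "twist": 0.17}]
```

```bash
python3 -m crank '[{"jaw":55,"x":1,"y":-5,"z":10,"twist":0},{"jaw":55,"x":0,"y":0,"z":10,"twist":0},{"jaw":55,"x":0,"y":0,"z":8,"twist":0},{"jaw":55,"x":0,"y":0,"z":0,"twist":0},{"jaw":55,"x":0,"y":0,"z":3,"twist":0},{"jaw":55,"x":0,"y":0,"z":0,"twist":0}]'; python3 plan.py .5497 .2319 .073 6.6 25 55
```

```text
time_s: 5.85
eef_pos: [0.5502, 0.2294, 0.0798]
orientation: [[0.993, 0.118, -0.019], [0.118, -0.993, 0.003], [-0.019, -0.005, -1.0]]
contact_force: [-0.6, 0.0, -3.9]
finger_gap: 0.058
[0.5502 0.2294 0.0798] yaw 6.8 tilt [-0.019   0.0031] j [ 22.3  23.7 -14.3  53.    0.6 105.5] gap 0.058 F [-0.6  0.  -3.9] t 5.85 n 1 total [-0.1 -2.5  6.8] tw 0.2
{"jaw": 55, "x": -0.1, "y": -2.5, "z": 6.8, "twist": 0}
```

```bash
python3 -m crank '[{"jaw":55,"x":0,"y":-2,"z":4,"twist":0},{"jaw":55,"x":0,"y":0,"z":3,"twist":0},{"jaw":55,"x":0,"y":0,"z":2,"twist":0},{"jaw":55,"x":0,"y":0,"z":1,"twist":0}]'; python3 shot.py side s4 100 120 300 280; python3 plan.py .5497 .2319 .071 6.6 25 55
```

```text
time_s: 6.25
eef_pos: [0.5506, 0.2322, 0.0701]
orientation: [[0.993, 0.119, -0.017], [0.119, -0.993, 0.004], [-0.017, -0.006, -1.0]]
contact_force: [0.4, 0.2, -4.3]
finger_gap: 0.0582
[0.5506 0.2322 0.07  ] yaw 6.81 tilt [-0.0171  0.004 ] j [ 22.5  24.3 -14.8  51.7   0.6 105.7] gap 0.0576 F [-0.7 -0.1 -3.7] t 6.3 n 1 total [-0.9  0.1 -1. ] tw 0.2
{"jaw": 55, "x": -0.9, "y": 0.1, "z": -1.0, "twist": 0}
```

View pics/s4.png

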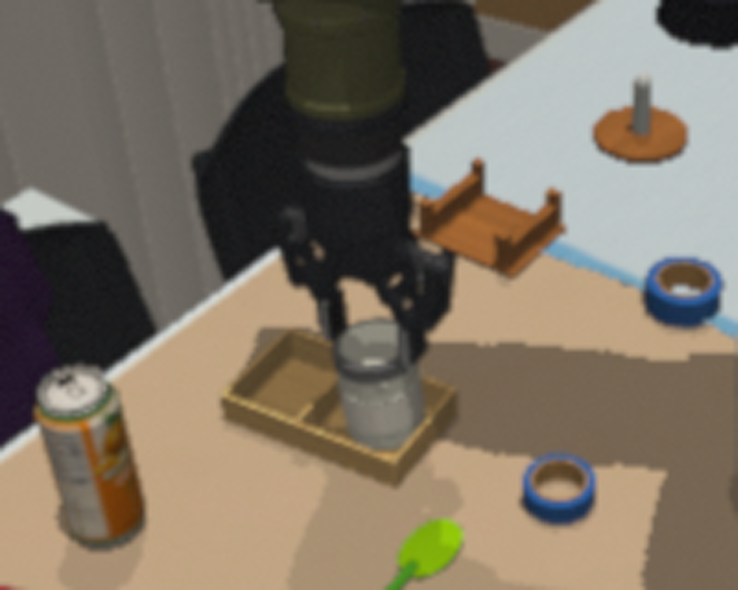

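The pot is inside the big bay's walls, but the force hasn't changed yet. Lowering until it touches.

```bash
python3 -m crank '[{"jaw":55,"x":0,"y":0,"z":3,"twist":0},{"jaw":55,"x":0,"y":0,"z":2,"twist":0}]'; python3 -m crank '[{"jaw":55,"x":0,"y":0,"z":3,"twist":0},{"jaw":55,"x":0,"y":0,"z":2,"twist":0}]'|grep -v ori
```

```text
time_s: 6.5
eef_pos: [0.5506, 0.2332, 0.0697]
orientation: [[0.993, 0.119, -0.016], [0.119, -0.993, 0.007], [-0.015, -0.009, -1.0]]
contact_force: [-6.3, -2.0, 12.5]
finger_gap: 0.0585
time_s: 6.7
eef_pos: [0.5505, 0.2336, 0.0697]
contact_force: [-4.5, -1.7, 7.4]
finger_gap: 0.0579
```

Contact. Releasing and retreating.

```bash
python3 -m crank '[{"jaw":85,"x":0,"y":0,"z":0,"twist":0},{"jaw":85,"x":0,"y":0,"z":0,"twist":0},{"jaw":85,"x":0,"y":0,"z":0,"twist":0},{"jaw":85,"x":0,"y":0,"z":-20,"twist":0},{"jaw":85,"x":0,"y":0,"z":-35,"twist":0},{"jaw":85,"x":0,"y":0,"z":-45,"twist":0},{"jaw":85,"x":0,"y":0,"z":-10,"twist":0}]'; python3 shot.py side s5 100 120 300 280; python3 plan.py .3612 -.2492 .16 30 45
```

```text
time_s: 7.4
eef_pos: [0.552, 0.2325, 0.1821]
orientation: [[0.993, 0.119, -0.015], [0.119, -0.993, 0.008], [-0.014, -0.01, -1.0]]
contact_force: [1.4, -0.4, -0.6]
finger_gap: 0.0849
[0.5518 0.2324 0.1815] yaw 6.83 tilt [-0.0157  0.0075] j [ 22.4  19.5  -6.3  64.8   0.7 105.6] gap 0.0852 F [-0.2 -0.1  0.8] t 7.45 n 12 total [-246.2  455.7   20.9] tw -23.2
[{"jaw": 85, "x": -20.5, "y": 38.0, "z": 1.7, "twist": -1.93}, {"jaw": 85, "x": -21.8, "y": 37.3, "z": 1.7, "twist": -1.93}, {"jaw": 85, "x": -23.0, "y": 36.5, "z": 1.7, "twist": -1.93}, {"jaw": 85, "x": -24.2, "y": 35.7, "z": 1.7, "twist": -1.93}, {"jaw": 85, "x": -25.4, "y": 34.9, "z": 1.7, "twist": -1.93}, {"jaw": 85, "x": -26.6, "y": 34.0, "z": 1.7, "twist": -1.93}, {"jaw": 85, "x": -27.7, "y": 33.1, "z": 1.7, "twist": -1.93}, {"jaw": 85, "x": -28.8, "y": 32.1, "z": 1.7, "twist": -1.93}, {"jaw": 85, "x": -29.9, "y": 31.1, "z": 1.7, "twist": -1.93}, {"jaw": 85, "x": -30.9, "y": 30.1, "z": 1.7, "twist": -1.93}, {"jaw": 85, "x": -31.9, "y": 29.1, "z": 1.7, "twist": -1.93}, {"jaw": 85, "x": -32.9, "y": 28.0, "z": 1.7, "twist": -1.93}]
```

View pics/s5.png

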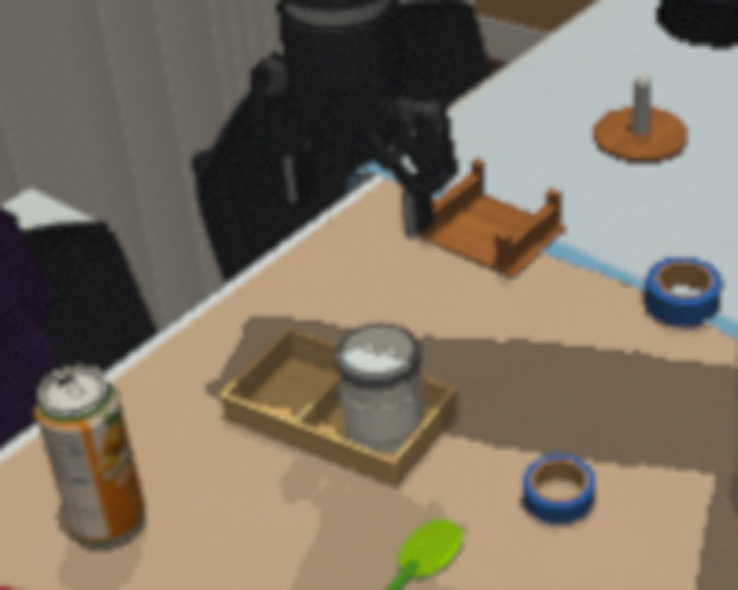

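The large pot stands upright in the big bay. Next, the small pot.

```bash
python3 -m crank '[{"jaw":85,"x":-20.5,"y":38,"z":0,"twist":-2},{"jaw":85,"x":-22,"y":37.5,"z":0,"twist":-2},{"jaw":85,"x":-23,"y":36.5,"z":0,"twist":-2},{"jaw":85,"x":-24,"y":35.5,"z":0,"twist":-2},{"jaw":85,"x":-25.5,"y":35,"z":0,"twist":-2},{"jaw":85,"x":-26.5,"y":34,"z":0,"twist":-2},{"jaw":85,"x":-27.5,"y":33,"z":0,"twist":-2},{"jaw":85,"x":-29,"y":32,"z":0,"twist":-2},{"jaw":85,"x":-30,"y":31,"z":0,"twist":-2},{"jaw":85,"x":-31,"y":30,"z":0,"twist":-2},{"jaw":85,"x":-32,"y":29,"z":0,"twist":-2}]'; python3 plan.py .3612 -.2492 .12 30 45
```

```text
time_s: 8.55
eef_pos: [0.3761, -0.2213, 0.1681]
orientation: [[0.863, 0.505, -0.022], [0.505, -0.863, 0.01], [-0.014, -0.019, -1.0]]
contact_force: [1.7, -0.5, 0.1]
finger_gap: 0.0851
[ 0.3761 -0.2213  0.1681] yaw 30.36 tilt [-0.0219  0.0098] j [-30.4   3.6 -28.   59.8  -0.2  29.3] gap 0.0851 F [ 1.7 -0.5  0.1] t 8.55 n 2 total [-26.3  17.5  48.2] tw 0.4
[{"jaw": 85, "x": -13.2, "y": 8.7, "z": 24.1, "twist": 0.18}, {"jaw": 85, "x": -13.1, "y": 8.8, "z": 24.1, "twist": 0.18}]
```

```bash
python3 -m crank '[{"jaw":85,"x":-12,"y":8,"z":20,"twist":0},{"jaw":85,"x":-8,"y":5,"z":20,"twist":0},{"jaw":85,"x":0,"y":0,"z":0,"twist":0},{"jaw":85,"x":0,"y":0,"z":0,"twist":0}]'; python3 plan.py .3612 -.2492 .046 30 45
```

```text
time_s: 8.95
eef_pos: [0.3604, -0.2471, 0.1238]
orientation: [[0.867, 0.497, -0.025], [0.498, -0.867, 0.011], [-0.016, -0.022, -1.0]]
contact_force: [0.3, 0.8, 0.6]
finger_gap: 0.0851
[ 0.3604 -0.2471  0.1238] yaw 29.85 tilt [-0.0248  0.0107] j [-34.2   5.9 -31.7  53.9  -0.3  26. ] gap 0.0851 F [0.3 0.8 0.6] t 8.95 n 2 total [ 0.9  3.9 77.8] tw -0.1
{"jaw": 85, "x": 0.4, "y": 2.0, "z": 38.9, "twist": 0}
```

```bash
python3 -m crank '[{"jaw":85,"x":1,"y":4,"z":25,"twist":0},{"jaw":85,"x":0,"y":1,"z":25,"twist":0},{"jaw":85,"x":0,"y":0,"z":15,"twist":0},{"jaw":85,"x":0,"y":0,"z":8,"twist":0},{"jaw":85,"x":0,"y":0,"z":4,"twist":0}]'; python3 plan.py .3612 -.2492 .046 30 45
```

```text
time_s: 9.45
eef_pos: [0.3667, -0.2485, 0.0476]
orientation: [[0.865, 0.502, -0.02], [0.502, -0.865, 0.009], [-0.013, -0.017, -1.0]]
contact_force: [-0.2, -0.1, -0.0]
finger_gap: 0.085
[ 0.3667 -0.2485  0.0476] yaw 30.16 tilt [-0.0196  0.0086] j [-34.   11.3 -36.8  43.1  -0.2  25.9] gap 0.085 F [-0.2 -0.1 -0. ] t 9.45 n 1 total [-5.1 -2.1  1.7] tw 0.2
{"jaw": 85, "x": -5.1, "y": -2.1, "z": 1.7, "twist": 0}
```

```bash
python3 -m crank '[{"jaw":85,"x":-5,"y":-2,"z":0,"twist":0},{"jaw":36,"x":0,"y":0,"z":0,"twist":0},{"jaw":36,"x":0,"y":0,"z":0,"twist":0},{"jaw":36,"x":0,"y":0,"z":0,"twist":0},{"jaw":36,"x":0,"y":0,"z":0,"twist":0},{"jaw":36,"x":0,"y":0,"z":0,"twist":0}]'; python3 plan.py .3612 -.2492 .046 30 45;python3 -m crank '[{"jaw":36,"x":0,"y":0,"z":-15,"twist":0},{"jaw":36,"x":0,"y":0,"z":-40,"twist":0},{"jaw":36,"x":0,"y":0,"z":-40,"twist":0},{"jaw":36,"x":0,"y":0,"z":-20,"twist":0}]';python3 shot.py side s6 250 60 450 220;python3 plan.py .6252 .2406 .185 96.6 45 36
```

```text
time_s: 10.05
eef_pos: [0.3631, -0.2502, 0.0509]
orientation: [[0.864, 0.503, -0.016], [0.503, -0.864, 0.006], [-0.011, -0.013, -1.0]]
contact_force: [0.4, -0.2, -1.6]
finger_gap: 0.0392
[ 0.3631 -0.2502  0.0509] yaw 30.23 tilt [-0.016   0.0057] j [-34.4  10.6 -37.1  43.2  -0.2  25.4] gap 0.0392 F [ 0.4 -0.2 -1.6] t 10.05 n 1 total [-1.1 -1.7  4.9] tw 0.2
{"jaw": 85, "x": -1.1, "y": -1.7, "z": 4.9, "twist": 0}
time_s: 10.45
eef_pos: [0.3616, -0.2486, 0.1658]
orientation: [[0.864, 0.503, -0.023], [0.503, -0.864, 0.011], [-0.015, -0.022, -1.0]]
contact_force: [0.7, -0.8, -1.6]
finger_gap: 0.0389
[ 0.3629 -0.2494  0.168 ] yaw 30.21 tilt [-0.0206  0.0095] j [-34.3   3.9 -27.7  59.7  -0.2  25.5] gap 0.0391 F [ 1.6 -0.8  0.5] t 10.5 n 13 total [ 473.  -291.9  -17.7] tw -66.4
[{"jaw": 36, "x": 36.4, "y": -22.5, "z": -1.4, "twist": -5.11}, {"jaw": 36, "x": 38.2, "y": -19.1, "z": -1.4, "twist": -5.11}, {"jaw": 36, "x": 39.8, "y": -15.6, "z": -1.4, "twist": -5.11}, {"jaw": 36, "x": 41.0, "y": -12.0, "z": -1.4, "twist": -5.11}, {"jaw": 36, "x": 41.9, "y": -8.3, "z": -1.4, "twist": -5.11}, {"jaw": 36, "x": 42.5, "y": -4.6, "z": -1.4, "twist": -5.11}, {"jaw": 36, "x": 42.7, "y": -0.8, "z": -1.4, "twist": -5.11}, {"jaw": 36, "x": 42.6, "y": 3.0, "z": -1.4, "twist": -5.11}, {"jaw": 36, "x": 42.2, "y": 6.8, "z": -1.4, "twist": -5.11}, {"jaw": 36, "x": 41.4, "y": 10.6, "z": -1.4, "twist": -5.11}, {"jaw": 36, "x": 40.3, "y": 14.2, "z": -1.4, "twist": -5.11}, {"jaw": 36, "x": 38.9, "y": 17.7, "z": -1.4, "twist": -5.11}, {"jaw": 36, "x": 37.2, "y": 21.1, "z": -1.4, "twist": -5.11}]
```

View pics/s6.png

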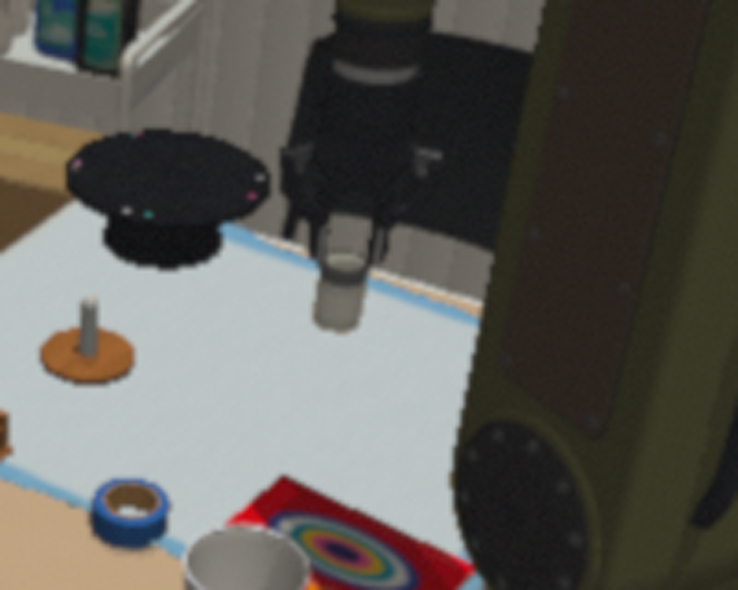

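The small pot is held. Carrying it over.

```bash
python3 -m crank '[{"jaw":36,"x":36.5,"y":-22.5,"z":-4,"twist":-5.1},{"jaw":36,"x":38,"y":-19,"z":-4,"twist":-5.1},{"jaw":36,"x":40,"y":-15.5,"z":-4,"twist":-5.1},{"jaw":36,"x":41,"y":-12,"z":-3,"twist":-5.1},{"jaw":36,"x":42,"y":-8.5,"z":-3,"twist":-5.1},{"jaw":36,"x":42.5,"y":-4.5,"z":-3,"twist":-5.1},{"jaw":36,"x":42.5,"y":-1,"z":-3,"twist":-5.1},{"jaw":36,"x":42.5,"y":3,"z":-3,"twist":-5.1},{"jaw":36,"x":42,"y":7,"z":-3,"twist":-5.1},{"jaw":36,"x":41.5,"y":10.5,"z":-3,"twist":-5.1},{"jaw":36,"x":40,"y":14,"z":0,"twist":-5.1}]'; python3 plan.py .6252 .2406 .16 96.6 45 36
```

```text
time_s: 11.6
eef_pos: [0.5853, 0.1771, 0.1937]
orientation: [[0.038, 0.999, -0.023], [0.999, -0.038, 0.005], [0.004, -0.023, -1.0]]
contact_force: [1.1, -1.1, -2.1]
finger_gap: 0.0393
[0.5853 0.1771 0.1937] yaw 87.84 tilt [-0.0227  0.0052] j [16.5 21.  -2.6 67.6  0.7 18.6] gap 0.0393 F [ 1.1 -1.1 -2.1] t 11.6 n 2 total [64.8 38.2 33.1] tw -8.8
[{"jaw": 36, "x": 32.4, "y": 19.1, "z": 16.6, "twist": -4.38}, {"jaw": 36, "x": 30.9, "y": 21.5, "z": 16.6, "twist": -4.38}]
```

```bash
python3 -m crank '[{"jaw":36,"x":32,"y":19,"z":8,"twist":-4.4},{"jaw":36,"x":23,"y":18,"z":8,"twist":-4.4},{"jaw":36,"x":0,"y":0,"z":0,"twist":0},{"jaw":36,"x":0,"y":0,"z":0,"twist":0}]'; python3 shot.py top t7 150 120 280 220; python3 plan.py .6252 .2406 .1 96.6 45 36
```

```text
time_s: 12.0
eef_pos: [0.6235, 0.2404, 0.1703]
orientation: [[-0.13, 0.991, -0.027], [0.992, 0.13, 0.005], [0.008, -0.026, -1.0]]
contact_force: [-0.9, -0.1, -1.3]
finger_gap: 0.0386
[0.6232 0.2401 0.1701] yaw 97.44 tilt [-0.0271  0.0052] j [20.7 27.9  4.6 68.1  0.8 13.2] gap 0.0391 F [ 0.3  0.7 -1.4] t 12.05 n 2 total [-0.4  3.9 70. ] tw 0.8
[{"jaw": 36, "x": -0.2, "y": 1.9, "z": 35.0, "twist": 0.42}, {"jaw": 36, "x": -0.2, "y": 1.9, "z": 35.0, "twist": 0.42}]
```

View pics/t7.png

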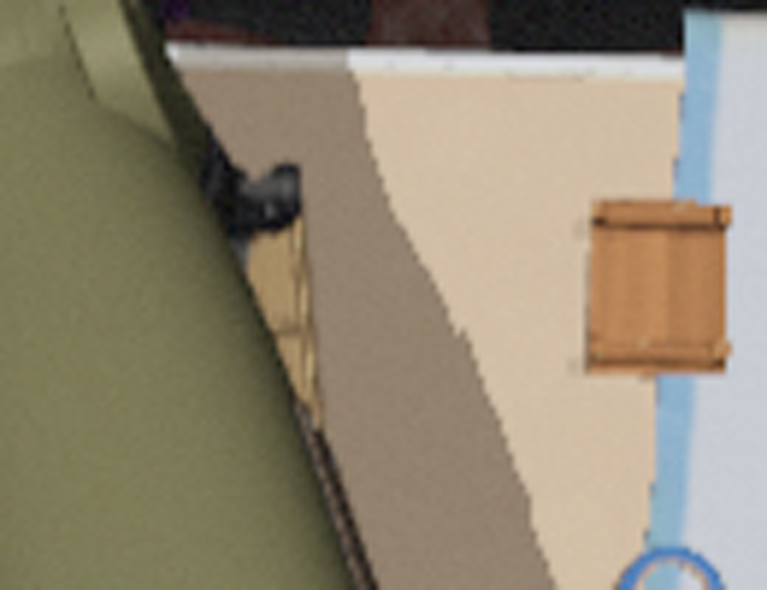

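The arm hides the caddy from the top camera, so I'll go by pose here.

```bash
python3 -m crank '[{"jaw":36,"x":0,"y":2,"z":25,"twist":0},{"jaw":36,"x":0,"y":0,"z":25,"twist":0},{"jaw":36,"x":0,"y":0,"z":10,"twist":0},{"jaw":36,"x":0,"y":0,"z":0,"twist":0}]'; python3 plan.py .6252 .2406 .055 96.6 45 36
```

```text
time_s: 12.45
eef_pos: [0.6227, 0.2368, 0.1098]
orientation: [[-0.123, 0.992, -0.026], [0.992, 0.124, 0.005], [0.008, -0.025, -1.0]]
contact_force: [-0.5, 0.1, -1.2]
finger_gap: 0.0389
[0.6227 0.2368 0.1098] yaw 97.09 tilt [-0.0263  0.0048] j [20.4 29.7 -0.7 61.   0.8 13.3] gap 0.0389 F [-0.5  0.1 -1.2] t 12.45 n 2 total [ 3.   4.4 54.7] tw 0.5
[{"jaw": 36, "x": 1.5, "y": 2.2, "z": 27.4, "twist": 0.25}, {"jaw": 36, "x": 1.5, "y": 2.2, "z": 27.4, "twist": 0.25}]
```

```bash
python3 -m crank '[{"jaw":36,"x":3,"y":3,"z":15,"twist":0},{"jaw":36,"x":0,"y":0,"z":10,"twist":0},{"jaw":36,"x":0,"y":0,"z":0,"twist":0}]'; python3 shot.py side s8 100 120 300 280; python3 plan.py .6252 .2406 .055 96.6 45 36
```

```text
time_s: 12.75
eef_pos: [0.6259, 0.2398, 0.0855]
orientation: [[-0.122, 0.992, -0.023], [0.993, 0.122, 0.006], [0.009, -0.022, -1.0]]
contact_force: [-0.9, 0.1, -1.5]
finger_gap: 0.0388
[0.6262 0.2399 0.0861] yaw 96.99 tilt [-0.0228  0.0062] j [20.6 30.9 -1.9 58.3  0.8 13.6] gap 0.0387 F [ 0.1  0.9 -2.5] t 12.8 n 1 total [ 0.5 -0.3 31.2] tw 0.4
[{"jaw": 36, "x": 0.5, "y": -0.3, "z": 31.2, "twist": 0.39}]
```

View pics/s8.png

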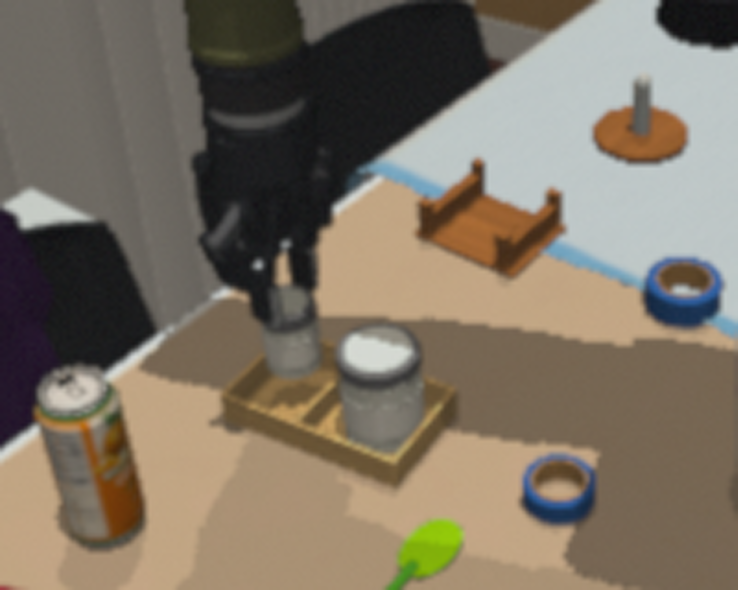

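```bash
python3 -m crank '[{"jaw":36,"x":0,"y":0,"z":15,"twist":0},{"jaw":36,"x":0,"y":0,"z":10,"twist":0},{"jaw":36,"x":0,"y":0,"z":4,"twist":0},{"jaw":36,"x":0,"y":0,"z":3,"twist":0}]'; python3 plan.py .6252 .2406 .055 96.6 45 36
```

```text
time_s: 13.2
eef_pos: [0.6269, 0.2409, 0.0541]
orientation: [[-0.122, 0.992, -0.02], [0.992, 0.122, 0.008], [0.01, -0.018, -1.0]]
contact_force: [-6.6, -2.8, 26.5]
finger_gap: 0.0386
[0.6269 0.2409 0.0541] yaw 97.0 tilt [-0.0195  0.0075] j [20.6 32.3 -4.  54.5  0.8 13.6] gap 0.0386 F [-6.6 -2.8 26.5] t 13.2 n 1 total [-0.1 -1.7 -0.8] tw 0.4
[{"jaw": 36, "x": -0.1, "y": -1.7, "z": -0.8, "twist": 0.4}]
```

Floor contact at the expected height. Releasing.

```bash
python3 -m crank '[{"jaw":36,"x":0,"y":0,"z":-1,"twist":0},{"jaw":75,"x":0,"y":0,"z":0,"twist":0},{"jaw":75,"x":0,"y":0,"z":0,"twist":0},{"jaw":75,"x":0,"y":0,"z":0,"twist":0},{"jaw":75,"x":0,"y":0,"z":-20,"twist":0},{"jaw":75,"x":0,"y":0,"z":-40,"twist":0},{"jaw":85,"x":0,"y":0,"z":-45,"twist":0},{"jaw":85,"x":0,"y":0,"z":-10,"twist":0}]'; python3 shot.py side s9 100 120 300 280; python3 plan.py .433 -.0255 .15 60 45 85
```

```text
time_s: 14.0
eef_pos: [0.6276, 0.2396, 0.171]
orientation: [[-0.122, 0.992, -0.024], [0.992, 0.122, 0.006], [0.009, -0.023, -1.0]]
contact_force: [-0.1, 0.8, 0.8]
finger_gap: 0.0851
[0.6274 0.2395 0.1705] yaw 97.01 tilt [-0.0245  0.0057] j [20.5 28.2  5.1 68.1  0.8 13.5] gap 0.0852 F [0.4 0.1 1.6] t 14.05 n 8 total [-239.5 -224.8   23.8] tw 37.0
[{"jaw": 85, "x": -29.9, "y": -28.1, "z": 3.0, "twist": 4.63}, {"jaw": 85, "x": -32.1, "y": -25.6, "z": 3.0, "twist": 4.63}, {"jaw": 85, "x": -34.1, "y": -22.9, "z": 3.0, "twist": 4.63}, {"jaw": 85, "x": -35.8, "y": -20.1, "z": 3.0, "twist": 4.63}, {"jaw": 85, "x": -37.3, "y": -17.1, "z": 3.0, "twist": 4.63}, {"jaw": 85, "x": -38.6, "y": -14.1, "z": 3.0, "twist": 4.63}, {"jaw": 85, "x": -39.6, "y": -10.9, "z": 3.0, "twist": 4.63}, {"jaw": 85, "x": -40.3, "y": -7.7, "z": 3.0, "twist": 4.63}]
```

View pics/s9.png

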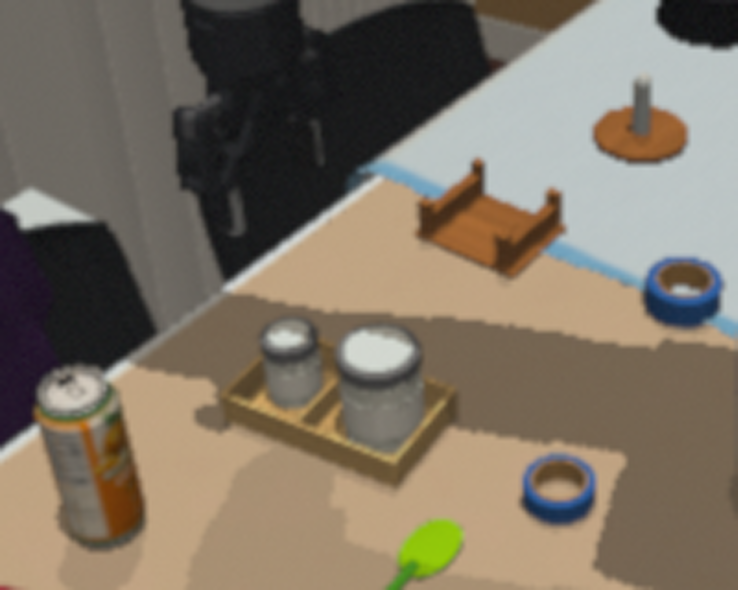

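Both pots stand in their bays. Next, the wide roll.

```bash
python3 -m crank '[{"jaw":85,"x":-30,"y":-28,"z":0,"twist":4.6},{"jaw":85,"x":-32,"y":-25.5,"z":0,"twist":4.6},{"jaw":85,"x":-34,"y":-23,"z":0,"twist":4.6},{"jaw":85,"x":-36,"y":-20,"z":0,"twist":4.6},{"jaw":85,"x":-37.5,"y":-17,"z":0,"twist":4.6},{"jaw":85,"x":-38.5,"y":-14,"z":5,"twist":4.6},{"jaw":85,"x":-32,"y":-9,"z":10,"twist":4.6},{"jaw":85,"x":-20,"y":-4,"z":10,"twist":4.6},{"jaw":85,"x":0,"y":0,"z":0,"twist":0},{"jaw":85,"x":0,"y":0,"z":0,"twist":0}]'; python3 plan.py .433 -.0255 .08 60 45 85
```

```text
time_s: 15.05
eef_pos: [0.436, -0.0085, 0.1362]
orientation: [[0.517, 0.855, -0.034], [0.856, -0.517, 0.005], [-0.013, -0.032, -0.999]]
contact_force: [0.6, 0.7, 0.3]
finger_gap: 0.0853
[ 0.436  -0.0085  0.1362] yaw 58.87 tilt [-0.0339  0.0051] j [ -1.3   5.6 -30.3  56.1   0.2  29.8] gap 0.0853 F [0.6 0.7 0.3] t 15.05 n 2 total [-15.4   8.   56.2] tw -1.1
[{"jaw": 85, "x": -7.7, "y": 4.0, "z": 28.1, "twist": -0.56}, {"jaw": 85, "x": -7.7, "y": 3.9, "z": 28.1, "twist": -0.56}]
```

```bash
python3 -m crank '[{"jaw":85,"x":-13,"y":7,"z":25,"twist":0},{"jaw":85,"x":-2,"y":1,"z":20,"twist":0},{"jaw":85,"x":0,"y":0,"z":0,"twist":0}]'; python3 plan.py .433 -.0255 .02 60 45 85
```

```text
time_s: 15.35
eef_pos: [0.437, -0.0236, 0.0906]
orientation: [[0.511, 0.859, -0.03], [0.859, -0.511, 0.006], [-0.01, -0.029, -1.0]]
contact_force: [-1.0, -0.1, 1.2]
finger_gap: 0.085
[ 0.437  -0.0236  0.0906] yaw 59.26 tilt [-0.0304  0.0059] j [ -3.3   8.2 -33.9  49.6   0.2  27.5] gap 0.085 F [-1.  -0.1  1.2] t 15.35 n 2 total [-2.9 -0.4 70.7] tw -0.7
[{"jaw": 85, "x": -1.5, "y": -0.2, "z": 35.3, "twist": -0.37}, {"jaw": 85, "x": -1.5, "y": -0.2, "z": 35.3, "twist": -0.37}]
```

```bash
python3 -m crank '[{"jaw":85,"x":-4,"y":-3,"z":22,"twist":0},{"jaw":85,"x":-1,"y":-2,"z":15,"twist":0},{"jaw":85,"x":0,"y":0,"z":0,"twist":0},{"jaw":85,"x":0,"y":0,"z":0,"twist":0}]'; python3 shot.py side s10 200 100 360 230; python3 plan.py .433 -.0255 .02 60 45 85
```

```text
time_s: 15.75
eef_pos: [0.4338, -0.0224, 0.0555]
orientation: [[0.505, 0.863, -0.027], [0.863, -0.505, 0.007], [-0.008, -0.026, -1.0]]
contact_force: [0.4, -0.6, 0.1]
finger_gap: 0.085
[ 0.434  -0.0225  0.0557] yaw 59.67 tilt [-0.0264  0.0066] j [ -3.2  10.1 -37.   44.4   0.3  27.1] gap 0.0851 F [ 0.  -0.2  0.7] t 15.8 n 1 total [-2.8  1.6 35.7] tw -0.3
[{"jaw": 85, "x": -2.8, "y": 1.6, "z": 35.7, "twist": -0.33}]
```

View pics/s10.png

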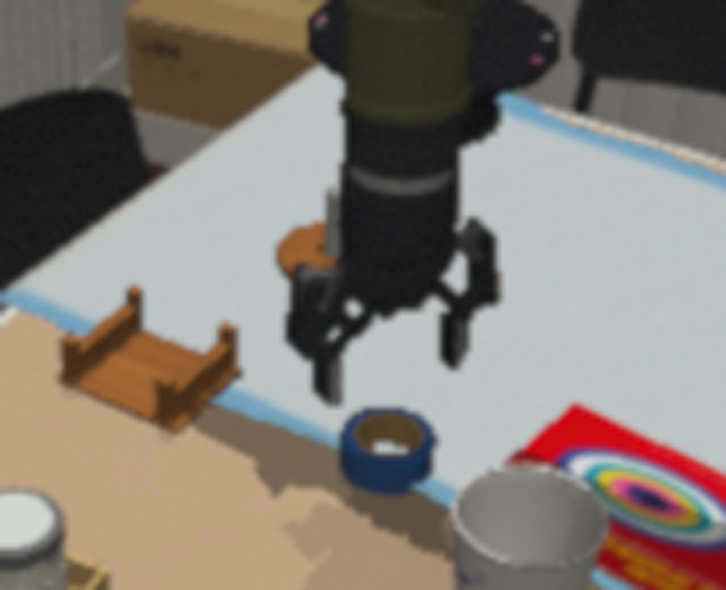

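The fingers are above the roll and straddling it. Going down.

```bash
python3 -m crank '[{"jaw":85,"x":-4,"y":-1,"z":20,"twist":0},{"jaw":85,"x":-1,"y":-1,"z":10,"twist":0},{"jaw":85,"x":0,"y":0,"z":3,"twist":0},{"jaw":85,"x":0,"y":0,"z":0,"twist":0}]'; python3 plan.py .433 -.0255 .02 60 45 85
```

```text
time_s: 16.2
eef_pos: [0.4335, -0.0249, 0.0257]
orientation: [[0.503, 0.864, -0.019], [0.864, -0.503, 0.007], [-0.004, -0.02, -1.0]]
contact_force: [0.4, 1.0, -0.1]
finger_gap: 0.0849
[ 0.4335 -0.0249  0.0257] yaw 59.78 tilt [-0.0195  0.0066] j [ -3.5  12.2 -39.4  39.6   0.3  26.7] gap 0.0849 F [ 0.4  1.  -0.1] t 16.2 n 1 total [-0.7 -0.   5.7] tw -0.2
{"jaw": 85, "x": -0.7, "y": -0.0, "z": 5.7, "twist": 0}
```

```bash
python3 -m crank '[{"jaw":85,"x":0,"y":0,"z":5,"twist":0},{"jaw":58,"x":0,"y":0,"z":1,"twist":0},{"jaw":58,"x":0,"y":0,"z":0,"twist":0},{"jaw":58,"x":0,"y":0,"z":0,"twist":0},{"jaw":58,"x":0,"y":0,"z":0,"twist":0}]'; python3 plan.py .433 -.0255 .02 60 45 85
```

```text
time_s: 16.7
eef_pos: [0.4352, -0.0248, 0.0209]
orientation: [[0.503, 0.864, -0.017], [0.864, -0.503, 0.006], [-0.003, -0.018, -1.0]]
contact_force: [-0.0, 0.0, 0.0]
finger_gap: 0.058
[ 0.4352 -0.0248  0.0209] yaw 59.79 tilt [-0.0168  0.0064] j [ -3.5  12.6 -39.6  38.8   0.3  26.7] gap 0.058 F [-0.  0.  0.] t 16.7 n 1 total [-1.7 -1.5  1. ] tw -0.2
{"jaw": 85, "x": -1.7, "y": -1.5, "z": 1.0, "twist": 0}
```

```bash
python3 -m crank '[{"jaw":52,"x":0,"y":0,"z":0,"twist":0},{"jaw":52,"x":0,"y":0,"z":0,"twist":0}]'|tail -1; python3 shot.py side s11 200 100 360 230
```

```text
finger_gap: 0.0519
```

View pics/s11.png

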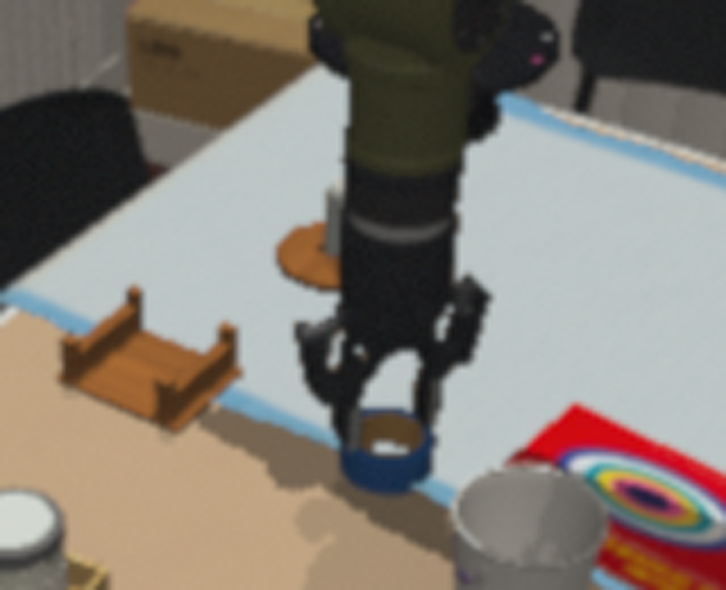

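I need to reconcile this: the gap is 52 mm, yet the roll is 66 mm across. I'll project the expected fingertip points into both views.

```bash
python3 - <<'E'
from h import *
from rig import get_obs
o=get_obs();p=o['eef_pos'];R=o['orientation'];g=o['finger_gap'];print(p,g)
def proj(n,X):
    c=camera_model(n);q=np.array(c['attitude']).T@(np.array(X)-np.array(c['origin']));return c['fx']*q[0]/q[2]+c['cx'],c['fy']*q[1]/q[2]+c['cy']
im=np.load('s11.npz')['im'];a=(240,150,340,225);S=7
b=cv2.resize(im[a[1]:a[3],a[0]:a[2]],None,fx=S,fy=S,interpolation=cv2.INTER_CUBIC)[:,:,::-1].copy()
def dot(X,col):
    u,v=proj('side',X);cv2.circle(b,(int((u+.5-a[0])*S),int((v+.5-a[1])*S)),3,col,-1)
for s in(-1,1):
    for w in(-.011,.011):
        dot(p+R@[s*g/2,w,.017],(0,0,255));dot(p+R@[s*g/2,w,.005],(0,255,255))
for t in np.linspace(0,6.28,24):
    dot([.433+.033*np.cos(t),-.0255+.033*np.sin(t),.028],(0,255,0))
    dot([.433+.033*np.cos(t),-.0255+.033*np.sin(t),.0],(255,0,255))
cv2.imwrite('pics/o11.png',b)
E
```

```text
[ 0.43531194 -0.02485114  0.0211304 ] 0.05199955695890403
```

View pics/o11.png

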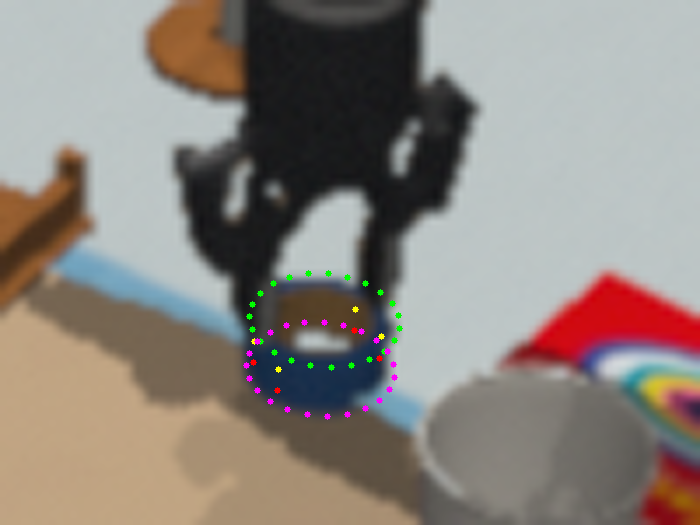

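The overlay suggests the fingers are actually farther from the camera than projected, because the roll occludes them. I'll check with depth points in the tool frame.

```bash
python3 - <<'E'
from h import *
from rig import get_obs
np.set_printoptions(precision=4,suppress=True)
o=get_obs();p=o['eef_pos'];R=o['orientation']
Z=np.load('s11.npz');P=cloud('side',Z['d']);h=cv2.cvtColor(Z['im'],cv2.COLOR_RGB2HSV)
L=(P-p)@R
m=(Z['d']>0)&(abs(L[...,0])<.1)&(abs(L[...,1])<.08)&(L[...,2]<.02)&(L[...,2]>-.14)&(h[...,2]<70)
for a in np.arange(-.14,.02,.02):
    k=m&(L[...,2]>=a)&(L[...,2]<a+.02)
    q=L[k]
    if len(q)<4:continue
    for s,t in(('neg',q[q[:,0]<-.0]),('pos',q[q[:,0]>0])):
        if len(t): print(round(a,3),s,len(t),'x',np.percentile(t[:,0],[5,50,95]),'y',np.percentile(t[:,1],[5,50,95]))
# roll now
c=cv2.inRange(h,(95,60,20),(130,255,255));b=np.zeros_like(c);b[180:215,265:305]=c[180:215,265:305]
k=(b>0)&(Z['d']>0);q=P[k];print('roll',len(q),q.min(0),q.max(0))
q=q[q[:,2]>.02];print(cv2.minEnclosingCircle(q[:,:2].astype(np.float32)))
E
```

```text
-0.14 neg 9 x [-0.0183 -0.0107 -0.0015] y [-0.0374 -0.0355 -0.0323]
-0.14 pos 59 x [0.0054 0.0328 0.0391] y [-0.0376 -0.0131  0.0028]
-0.12 neg 76 x [-0.0568 -0.0276 -0.0032] y [-0.021  -0.0118 -0.0032]
-0.12 pos 122 x [0.0055 0.0331 0.0674] y [-0.0204 -0.0111  0.0014]
-0.1 neg 68 x [-0.0552 -0.0253 -0.003 ] y [-0.0195 -0.0123  0.0004]
-0.1 pos 74 x [0.0028 0.0285 0.0667] y [-0.0194 -0.013   0.0078]
-0.08 neg 61 x [-0.0547 -0.0457 -0.0189] y [-0.018  -0.0106  0.0069]
-0.08 pos 88 x [0.0264 0.0362 0.0619] y [-0.0151 -0.0085  0.0106]
-0.06 neg 31 x [-0.0422 -0.0272 -0.0241] y [-0.0137 -0.0073  0.0058]
-0.06 pos 27 x [0.0301 0.038  0.0504] y [-0.0144 -0.0094  0.0068]
-0.04 neg 20 x [-0.027  -0.0252 -0.0242] y [-0.0124 -0.0038  0.0044]
-0.04 pos 32 x [0.0287 0.0365 0.0415] y [-0.0121 -0.0071  0.0032]
-0.02 neg 18 x [-0.0268 -0.0248 -0.0198] y [-0.0137 -0.0019  0.0072]
-0.02 pos 10 x [0.0247 0.0331 0.0391] y [-0.0145 -0.0088 -0.0014]
0.0 neg 5 x [-0.0118 -0.0092 -0.0061] y [-0.0331 -0.0322 -0.0289]
0.0 pos 17 x [0.0234 0.0298 0.0323] y [-0.0111 -0.0008  0.0143]
roll 224 [ 0.3809 -0.0552 -0.0048] [0.514  0.0146 0.0401]
((0.4364273250102997, -0.01948070339858532), 0.036274757236242294)
```

```bash
python3 -m crank '[{"jaw":52,"x":0,"y":0,"z":-15,"twist":0},{"jaw":52,"x":0,"y":0,"z":-15,"twist":0},{"jaw":52,"x":0,"y":0,"z":0,"twist":0}]'; python3 shot.py side s12 240 150 340 225; python3 - <<'E'
from h import *
from rig import get_obs
np.set_printoptions(precision=4,suppress=True)
o=get_obs();p=o['eef_pos'];R=o['orientation']
Z=np.load('s12.npz');P=cloud('side',Z['d']);h=cv2.cvtColor(Z['im'],cv2.COLOR_RGB2HSV)
L=(P-p)@R
m=(Z['d']>0)&(abs(L[...,0])<.1)&(abs(L[...,1])<.03)&(P[...,2]>.008)&(L[...,2]>-.06)&((h[...,2]<80))
for a in np.arange(-.06,.045,.006):
    k=m&(L[...,2]>=a)&(L[...,2]<a+.006);q=L[k]
    for s,t in(('neg',q[q[:,0]<-.0]),('pos',q[q[:,0]>0])):
        if len(t): print(round(a,3),s,len(t),'x',np.percentile(t[:,0],[5,50,95]),'y',np.percentile(t[:,1],[5,50,95]))
print(o['contact_force'],p)
E
```

```text
time_s: 17.25
eef_pos: [0.4352, -0.025, 0.0515]
orientation: [[0.503, 0.864, -0.018], [0.864, -0.503, 0.007], [-0.003, -0.019, -1.0]]
contact_force: [0.9, -0.0, -0.2]
finger_gap: 0.0522
-0.06 neg 12 x [-0.0425 -0.0271 -0.0251] y [-0.0139 -0.0094  0.0053]
-0.06 pos 16 x [0.0301 0.0387 0.0506] y [-0.0132 -0.007   0.0081]
-0.054 neg 4 x [-0.029  -0.0266 -0.0257] y [-0.0099 -0.0021  0.0017]
-0.054 pos 8 x [0.0338 0.0416 0.0465] y [-0.0135 -0.01   -0.0068]
-0.048 neg 12 x [-0.0313 -0.0255 -0.0234] y [-0.0125 -0.0058  0.0047]
-0.048 pos 3 x [0.036  0.0378 0.0401] y [-0.0119 -0.0096 -0.0084]
-0.042 neg 9 x [-0.0282 -0.0256 -0.0245] y [-0.012  -0.0034  0.0087]
-0.042 pos 8 x [0.034  0.0382 0.0402] y [-0.0099 -0.0073  0.0024]
-0.036 neg 10 x [-0.0299 -0.0258 -0.025 ] y [-0.013  -0.0084  0.0071]
-0.036 pos 10 x [0.0333 0.0384 0.0407] y [-0.0097 -0.0057  0.0013]
-0.03 neg 9 x [-0.0298 -0.0252 -0.0242] y [-0.0111 -0.0053  0.0069]
-0.03 pos 6 x [0.0343 0.0388 0.0413] y [-0.0093 -0.0062  0.005 ]
-0.024 neg 7 x [-0.0269 -0.0253 -0.0239] y [-0.0082  0.0021  0.0097]
-0.024 pos 7 x [0.0317 0.0351 0.0398] y [-0.0118 -0.0072  0.0017]
-0.018 neg 5 x [-0.0261 -0.0255 -0.0246] y [-0.0088  0.0023  0.0055]
-0.018 pos 3 x [0.0298 0.0325 0.0342] y [-0.0092 -0.0085 -0.0058]
0.018 neg 7 x [-0.0218 -0.0176 -0.0047] y [-0.021   0.0083  0.0201]
0.018 pos 7 x [0.0073 0.0204 0.0277] y [-0.0278 -0.0116  0.0212]
0.024 neg 16 x [-0.0248 -0.0136 -0.0029] y [-0.0291 -0.019   0.0083]
0.024 pos 30 x [0.0058 0.0206 0.0306] y [-0.0288 -0.0149  0.0182]
0.03 neg 5 x [-0.022  -0.0145 -0.0072] y [-0.0297 -0.0282  0.0013]
0.03 pos 22 x [0.0039 0.0245 0.0309] y [-0.0282 -0.0184  0.0214]
0.036 neg 6 x [-0.0241 -0.0164 -0.0044] y [-0.0295 -0.0159  0.005 ]
0.036 pos 20 x [0.0063 0.0258 0.0315] y [-0.0287 -0.0135  0.0218]
0.042 pos 4 x [0.0133 0.0232 0.0293] y [-0.0258 -0.0181 -0.0035]
[-0.7046  0.0433  0.1985] [ 0.4346 -0.025   0.0506]
```

View pics/s12.png

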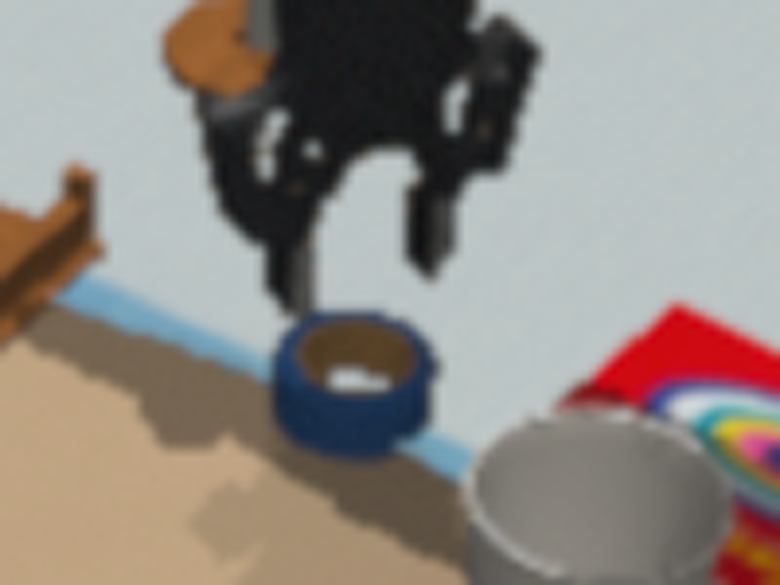

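```bash
python3 - <<'E'
from h import *
from rig import get_obs
np.set_printoptions(precision=4,suppress=True)
o=get_obs();p=o['eef_pos'];R=o['orientation']
def proj(n,X):
    c=camera_model(n);q=np.array(c['attitude']).T@(np.array(X)-np.array(c['origin']));return c['fx']*q[0]/q[2]+c['cx'],c['fy']*q[1]/q[2]+c['cy']
for z in(-.03,-.015,0,.017):
  for s in(-1,1):
    print(z,s,[np.round((np.array(proj('side',p+R@[s*.03,w,z]))+.5-[240,150])*7.8) for w in(-.011,.011)])
Z=np.load('s12.npz');P=cloud('side',Z['d']);h=cv2.cvtColor(Z['im'],cv2.COLOR_RGB2HSV)
for u,v0 in((277,182),(278,182),(294,176),(295,176)):
    for v in range(v0,v0+14):print(u,v,Z['im'][v,u],P[v,u],((P[v,u]-p)@R))
E
```

```text
-0.03 -1 [array([447., 242.]), array([417., 213.])]
-0.03 1 [array([311., 283.]), array([283., 253.])]
-0.015 -1 [array([444., 274.]), array([415., 244.])]
-0.015 1 [array([309., 315.]), array([282., 284.])]
0 -1 [array([442., 305.]), array([413., 275.])]
0 1 [array([308., 346.]), array([280., 315.])]
0.017 -1 [array([439., 339.]), array([410., 309.])]
0.017 1 [array([306., 381.]), array([279., 350.])]
277 182 [41 43 41] [0.4461 0.0122 0.0962] [ 0.0378 -0.0096 -0.0455]
277 183 [45 44 43] [0.4486 0.0074 0.0885] [ 0.0349 -0.0049 -0.0379]
277 184 [46 46 46] [0.4462 0.0114 0.0884] [ 0.0371 -0.0091 -0.0377]
277 185 [48 47 47] [0.4474 0.0088 0.0825] [ 0.0355 -0.0065 -0.0319]
277 186 [51 51 50] [0.4459 0.0113 0.081 ] [ 0.0369 -0.0091 -0.0303]
277 187 [52 53 51] [0.4457 0.0112 0.0773] [ 0.0367 -0.0091 -0.0266]
277 188 [54 52 53] [0.4469 0.0085 0.0713] [ 0.0351 -0.0066 -0.0207]
277 189 [65 64 63] [0.4474 0.0074 0.0666] [ 0.0343 -0.0055 -0.016 ]
277 190 [107 110 110] [0.4491 0.0038 0.0598] [ 0.0322 -0.0021 -0.0092]
277 191 [126 133 137] [ 0.4826 -0.0573  0.0016] [-0.0036  0.0587  0.0479]
277 1
[... 2539 characters left out ...]
152 -0.0428  0.083 ] [-0.0253 -0.0085 -0.032 ]
295 181 [45 45 44] [ 0.4146 -0.0422  0.0798] [-0.0251 -0.0091 -0.0288]
295 182 [47 46 46] [ 0.4146 -0.0428  0.0756] [-0.0256 -0.0088 -0.0247]
295 183 [55 56 55] [ 0.4144 -0.0431  0.0718] [-0.0259 -0.0087 -0.0209]
295 184 [73 74 73] [ 0.4136 -0.0422  0.0689] [-0.0255 -0.0098 -0.018 ]
295 185 [112 114 112] [ 0.4132 -0.042   0.0653] [-0.0255 -0.0102 -0.0144]
295 186 [163 168 166] [ 0.4122 -0.0405  0.063 ] [-0.0247 -0.0118 -0.012 ]
295 187 [184 192 192] [ 0.4476 -0.1151 -0.0035] [-0.0711  0.0577  0.0533]
295 188 [187 195 196] [ 0.4417 -0.1035  0.0022] [-0.0641  0.0467  0.0477]
295 189 [188 197 197] [ 0.4411 -0.103  -0.0013] [-0.0639  0.0459  0.0513]
```

Depth shows the fingertips about 13 mm **behind** the reported TCP at this opening, i.e. at z≈0.063 now. That means the fingers closed above the roll. The body starts about 72 mm behind the tips, which matches the spec, so the reported TCP sits ~30 mm too far ahead. I'll open, go lower and check by vision and force.

```bash
cat > tips.py <<'E'
import sys
from h import *
from rig import get_obs
np.set_printoptions(precision=4,suppress=True)
Z=np.load(sys.argv[1]+'.npz');o=get_obs();p=o['eef_pos'];R=o['orientation']
P=cloud('side',Z['d']);L=(P-p)@R;v=Z['im'].max(-1).astype(int);sat=v-Z['im'].min(-1)
m=(Z['d']>0)&(abs(L[...,1])<.018)&(L[...,2]>-.07)&(L[...,2]<.03)&(v<85)&(sat<14)&(abs(L[...,0])<.065)&(P[...,2]>.006)
for s in(-1,1):
    q=L[m&(L[...,0]*s>0)]
    if len(q): i=q[:,2].argsort();print('side',s,'tip L z',np.round(q[i[-5:],2],4),'inner x',np.percentile(abs(q[q[:,2]>-.05][:,0]),5),'y',np.percentile(q[:,1],[5,50,95]))
E
python3 -m crank '[{"jaw":85,"x":0,"y":0,"z":0,"twist":0},{"jaw":85,"x":0,"y":0,"z":0,"twist":0},{"jaw":85,"x":0,"y":0,"z":0,"twist":0}]'; python3 shot.py side s13 240 150 340 225; python3 tips.py s13;  python3 plan.py .433 -.0255 .0 60 45 85
```

```text
time_s: 17.6
eef_pos: [0.4335, -0.0249, 0.049]
orientation: [[0.503, 0.864, -0.021], [0.864, -0.503, 0.007], [-0.005, -0.021, -1.0]]
contact_force: [-0.6, 0.5, 0.7]
finger_gap: 0.085
side -1 tip L z [0.0214 0.0219 0.0221 0.0234 0.0238] inner x 0.021298616737056884 y [-0.0139 -0.0049  0.0093]
side 1 tip L z [-0.028  -0.0261  0.0199  0.0209  0.0248] inner x 0.023663692564776607 y [-0.0136 -0.0071  0.0061]
[ 0.4334 -0.0249  0.049 ] yaw 59.78 tilt [-0.0209  0.0067] j [ -3.5  10.3 -37.8  43.1   0.3  26.7] gap 0.0851 F [0.1 0.3 0.4] t 17.65 n 2 total [-0.5  1.  49. ] tw -0.2
{"jaw": 85, "x": -0.2, "y": 0.5, "z": 24.5, "twist": 0}
```

View pics/s13.png

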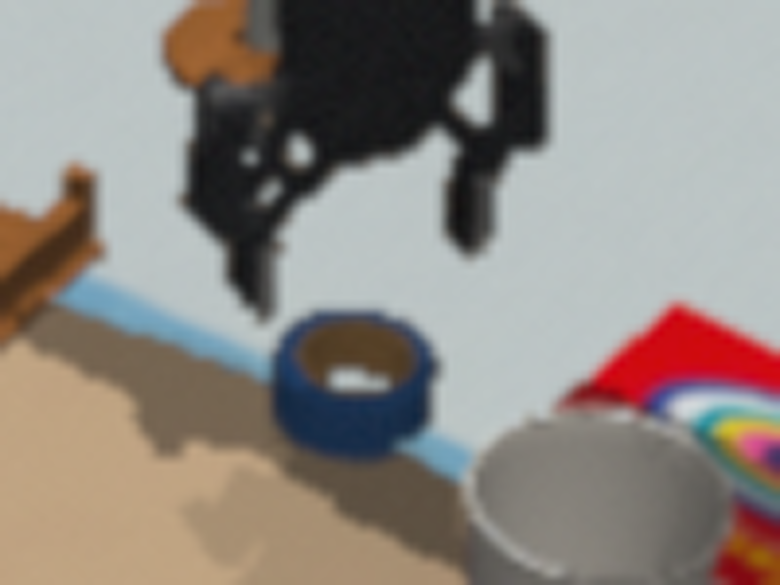

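```bash
python3 - <<'E'
from h import *
np.set_printoptions(precision=4,suppress=True)
def Rz(y,t):
    z=np.array([t[0],t[1],-1.]);z/=np.linalg.norm(z);x=np.array([np.cos(np.radians(y)),np.sin(np.radians(y)),0]);x-=z*(x@z);x/=np.linalg.norm(x);return np.stack([x,np.cross(z,x),z],1)
for n,p,y,t in(('s1',(.4472,-.3785,.0674),-40,(.008,.001)),('s2',(.4449,-.3771,.1382),-40,(.004,.004)),('s5',(.5518,.2324,.1815),6.8,(-.0157,.0075)),('s6',(.3629,-.2494,.168),30,(-.02,.01)),('s9',(.6274,.2395,.1705),97,(-.0245,.0057)),('s10',(.434,-.0225,.0557),59.7,(-.026,.0066)),('s13',(.4334,-.0249,.049),59.8,(-.02,.0067))):
    Z=np.load(n+'.npz');P=cloud('side',Z['d']);L=(P-np.array(p))@Rz(y,t);v=Z['im'].max(-1).astype(int);sat=v-Z['im'].min(-1)
    m=(Z['d']>0)&(abs(L[...,1])<.025)&(L[...,2]>-.12)&(L[...,2]<.03)&(v<95)&(sat<14)&(abs(L[...,0])<.07)
    for s in(-1,1):
        q=L[m&(L[...,0]*s>0)]
        hh=np.histogram(q[:,2],np.arange(-.06,.031,.006))[0];print(n,s,hh)
E
```

```text
s1 -1 [13  4  4  9  7 11 10 18 11 13  1  0  0  0  0]
s1 1 [12 11 10  8 10 13  8 12  2  0  0  0  0  0  0]
s2 -1 [11  4 10 13 10 11 13 21 13 16  2  0  0  0  0]
s2 1 [17  9 12  8 14  9 12 11  0  0  0  0  0  0  0]
s5 -1 [ 7 15 14 14 15  6  1  0  0  0  0  0  0  0  0]
s5 1 [17 16 19 19 20 13 14  0  0  0  0  0  0  0  0]
s6 -1 [28 19 11 12 10 11  9 11  7 19  8  1  0  0  0]
s6 1 [25 20  7  7 11 10  9  8  4 16 13  8  1  0  0]
s9 -1 [18 15 19 14 18 16 13  0  0  0  0  0  0  0  0]
s9 1 [ 7 17 17 20 20 15  6  0  0  0  0  0  0  0  0]
s10 -1 [ 6 13 10 11  8  7  3  0  0  0  0  0  0  0  6]
s10 1 [ 6  6 11  9 11  5  2  0  0  0  0  0  0  0  4]
s13 -1 [ 9  8 10 14  7  8  3  0  0  0  0  0  0  8  1]
s13 1 [ 4  8  9 12  8  4  0  0  0  0  0  0  0  5  5]
```

This is consistent across all frames: tip offset is about −20 mm open and −13 mm around 55 mm. So I'll use tip z = TCP z + 0.013…0.020 from here. For the roll I need TCP z ≈ −0.008.

```bash
python3 -m crank '[{"jaw":85,"x":-3,"y":-2,"z":22,"twist":0},{"jaw":85,"x":-1,"y":-1,"z":18,"twist":0},{"jaw":85,"x":0,"y":0,"z":4,"twist":0},{"jaw":85,"x":0,"y":0,"z":0,"twist":0}]'; python3 plan.py .433 -.0255 -.008 60 45 85;  python3 shot.py side s14 240 150 340 225
```

```text
time_s: 18.05
eef_pos: [0.4279, -0.0266, 0.0036]
orientation: [[0.503, 0.864, -0.021], [0.864, -0.503, 0.007], [-0.005, -0.021, -1.0]]
contact_force: [0.8, -0.5, 0.5]
finger_gap: 0.0847
[ 0.4279 -0.0266  0.0036] yaw 59.79 tilt [-0.021   0.0067] j [ -3.8  13.7 -41.2  36.3   0.3  26.4] gap 0.0847 F [ 0.8 -0.5  0.5] t 18.05 n 1 total [ 3.6  4.1 11.4] tw -0.2
{"jaw": 85, "x": 3.6, "y": 4.1, "z": 11.4, "twist": 0}
```

View pics/s14.png

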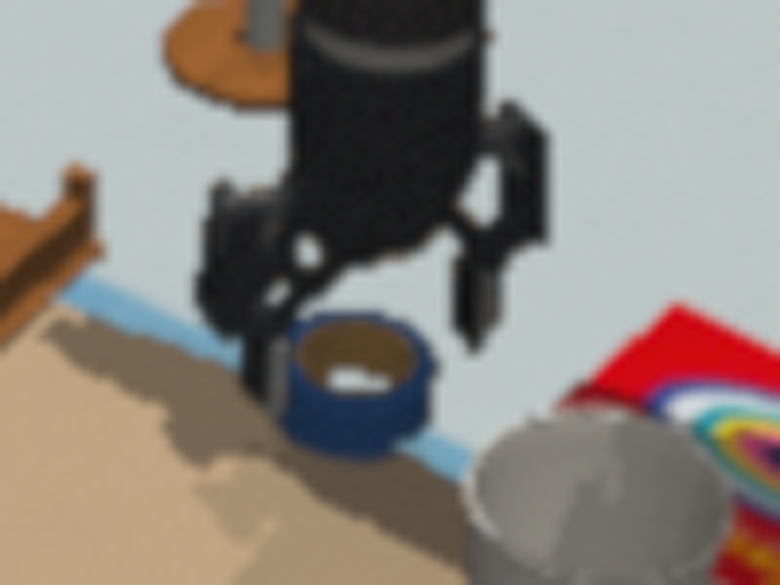

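The fingers now straddle the roll, with tips below its top. Correcting, lowering and closing.

```bash
python3 -m crank '[{"jaw":85,"x":3,"y":4,"z":4,"twist":0},{"jaw":85,"x":0,"y":0,"z":4,"twist":0},{"jaw":85,"x":0,"y":0,"z":2,"twist":0},{"jaw":55,"x":0,"y":0,"z":0,"twist":0},{"jaw":55,"x":0,"y":0,"z":0,"twist":0},{"jaw":55,"x":0,"y":0,"z":0,"twist":0},{"jaw":55,"x":0,"y":0,"z":0,"twist":0}]'; python3 plan.py .433 -.0255 -.008 60 45 85;  python3 shot.py side s15 240 150 340 225
```

```text
time_s: 18.8
eef_pos: [0.4359, -0.026, -0.0038]
orientation: [[0.503, 0.864, -0.016], [0.864, -0.503, 0.006], [-0.003, -0.017, -1.0]]
contact_force: [-0.3, 0.7, -0.5]
finger_gap: 0.0647
[ 0.4359 -0.026  -0.0038] yaw 59.82 tilt [-0.0164  0.0063] j [ -3.6  14.9 -40.9  35.2   0.3  26.5] gap 0.0647 F [-0.3  0.7 -0.5] t 18.8 n 1 total [-1.  -2.7  4.2] tw -0.2
{"jaw": 85, "x": -1.0, "y": -2.7, "z": 4.2, "twist": 0}
```

View pics/s15.png

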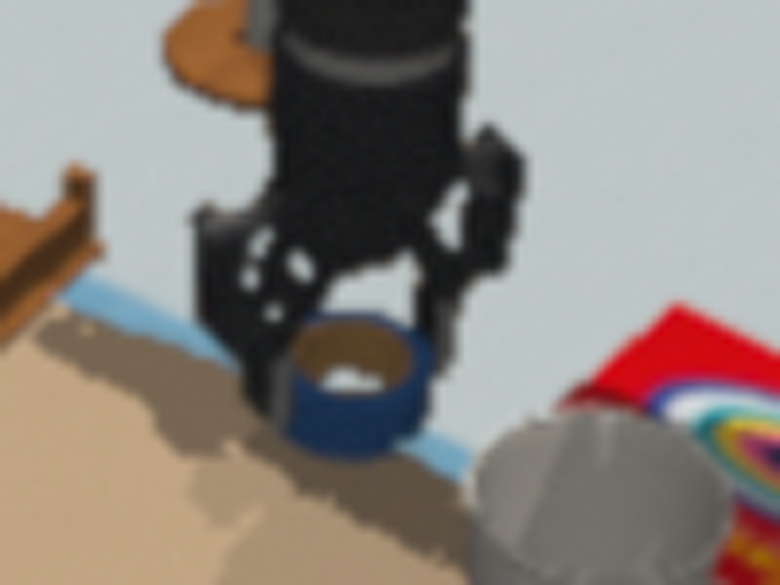

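The roll is gripped (gap 64.7). Lifting it to the stand.

```bash
python3 -m crank '[{"jaw":55,"x":0,"y":0,"z":-15,"twist":0},{"jaw":55,"x":0,"y":0,"z":-40,"twist":0},{"jaw":55,"x":0,"y":0,"z":-45,"twist":0},{"jaw":55,"x":0,"y":0,"z":-20,"twist":0}]'; python3 plan.py .5968 -.2255 .12 60 45 55
```

```text
time_s: 19.25
eef_pos: [0.4334, -0.0265, 0.116]
orientation: [[0.503, 0.864, -0.026], [0.864, -0.503, 0.007], [-0.007, -0.026, -1.0]]
contact_force: [0.2, 0.7, 0.3]
finger_gap: 0.0647
[ 0.4334 -0.0265  0.116 ] yaw 59.82 tilt [-0.0265  0.007 ] j [ -3.7   6.1 -32.6  52.8   0.3  26.5] gap 0.0647 F [0.2 0.7 0.3] t 19.25 n 6 total [-89.9 241.1  -9.7] tw -0.2
{"jaw": 55, "x": -15.0, "y": 40.2, "z": -1.6, "twist": 0}
```

```bash
python3 -m crank '[{"jaw":55,"x":-15,"y":40,"z":-5,"twist":0},{"jaw":55,"x":-15,"y":40,"z":-3,"twist":0},{"jaw":55,"x":-15,"y":40,"z":-2,"twist":0},{"jaw":55,"x":-15,"y":40,"z":-2,"twist":0},{"jaw":55,"x":-15,"y":40,"z":0,"twist":0},{"jaw":55,"x":-7,"y":20,"z":0,"twist":0},{"jaw":55,"x":0,"y":0,"z":0,"twist":0},{"jaw":55,"x":0,"y":0,"z":0,"twist":0}]'; python3 plan.py .5968 -.2255 .09 60 45 55;python3 shot.py side s16 220 90 340 180
```

```text
time_s: 20.05
eef_pos: [0.5896, -0.2146, 0.1258]
orientation: [[0.501, 0.865, -0.02], [0.866, -0.501, 0.007], [-0.004, -0.021, -1.0]]
contact_force: [-0.2, 1.1, -0.9]
finger_gap: 0.0645
[ 0.5896 -0.2146  0.1258] yaw 59.95 tilt [-0.0204  0.0075] j [-20.   25.   -5.8  60.4   0.   10. ] gap 0.0645 F [-0.2  1.1 -0.9] t 20.05 n 1 total [-5.7 12.4 35.5] tw -0.0
{"jaw": 55, "x": -5.7, "y": 12.4, "z": 35.5, "twist": 0}
```

View pics/s16.png

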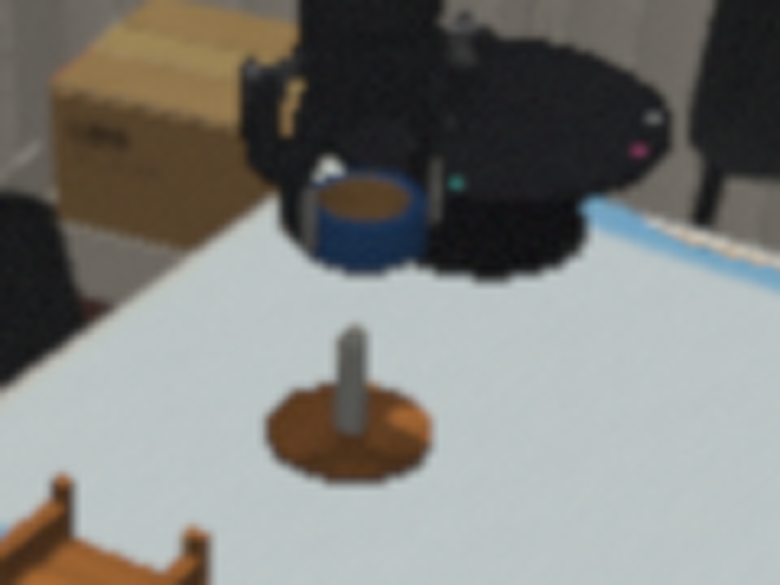

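The roll is held flat above the post. Correcting, then checking alignment in both views.

```bash
python3 -m crank '[{"jaw":55,"x":-5,"y":10,"z":8,"twist":0},{"jaw":55,"x":0,"y":0,"z":4,"twist":0},{"jaw":55,"x":0,"y":0,"z":0,"twist":0},{"jaw":55,"x":0,"y":0,"z":0,"twist":0}]'; python3 plan.py .5968 -.2255 .09 60 45 55;python3 shot.py side s17 220 90 340 180; python3 shot.py top t17 270 130 370 220; python3 - <<'E'
from h import *
from rig import get_obs
np.set_printoptions(precision=4,suppress=True)
zb=get_obs()['eef_pos'][2]+.004
Z=np.load('s17.npz');h=cv2.cvtColor(Z['im'],cv2.COLOR_RGB2HSV);P=cloud('side',Z['d'])
m=cv2.inRange(h,(95,80,20),(130,255,255));m[:,:245]=0;m[:,320:]=0;m[:100]=0;m[142:]=0
q=P[(m>0)&(Z['d']>0)];print('bottom',zb,len(q),q.min(0),q.max(0))
t=q[q[:,2]>zb+.02];print('top rim',cv2.minEnclosingCircle(t[:,:2].astype(np.float32)))
Z=np.load('s16.npz');P=cloud('side',Z['d']);v=Z['im'];
k=(P[...,2]>.025)&(P[...,2]<.075)&(abs(P[...,0]-.595)<.03)&(abs(P[...,1]+.222)<.03);q=P[k];print('post',len(q),q.mean(0))
vv,uu=np.nonzero(k);print(uu.min(),uu.max(),vv.min(),vv.max())
E
```

```text
time_s: 20.5
eef_pos: [0.5937, -0.2213, 0.1125]
orientation: [[0.498, 0.867, -0.022], [0.867, -0.498, 0.008], [-0.004, -0.024, -1.0]]
contact_force: [-0.3, 0.8, -1.4]
finger_gap: 0.0646
[ 0.5937 -0.2213  0.1125] yaw 60.14 tilt [-0.0224  0.0083] j [-20.4  26.3  -5.7  59.4  -0.    9.4] gap 0.0646 F [-0.3  0.8 -1.4] t 20.5 n 1 total [-2.   5.3 22.4] tw 0.1
{"jaw": 55, "x": -2.0, "y": 5.3, "z": 22.4, "twist": 0}
bottom 0.11666828635845759 175 [ 0.5546 -0.5484 -0.0038] [ 0.6707 -0.1831  0.1662]
top rim ((0.5919492244720459, -0.21668016910552979), 0.035099223256111145)
post 60 [ 0.5944 -0.2191  0.0489]
272 276 140 153
```

View pics/s17.png

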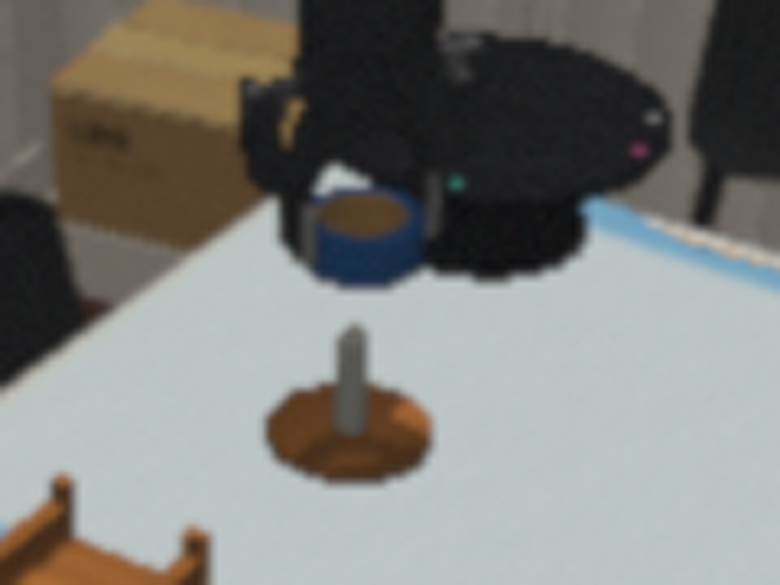

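View pics/t17.png

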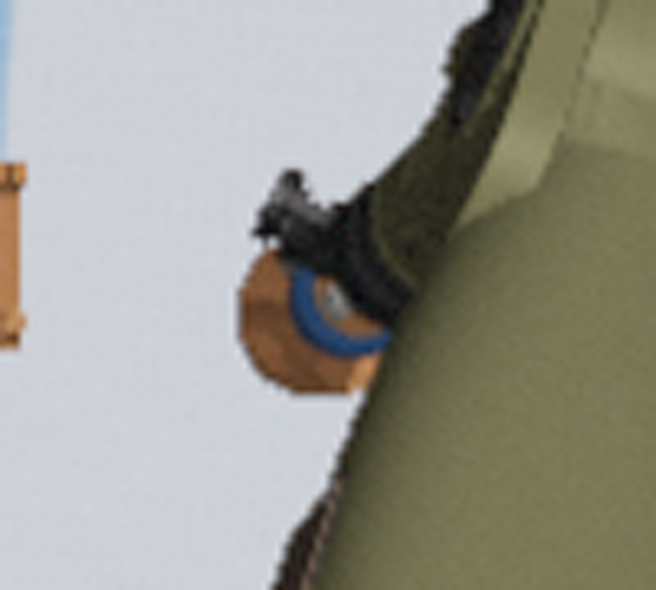

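The top view shows the post inside the ring. The side view is aligned within a few mm. Nudging and lowering.

```bash
python3 -m crank '[{"jaw":55,"x":-1,"y":5,"z":15,"twist":0},{"jaw":55,"x":0,"y":0,"z":20,"twist":0},{"jaw":55,"x":0,"y":0,"z":15,"twist":0},{"jaw":55,"x":0,"y":0,"z":0,"twist":0}]'; python3 plan.py .5968 -.2255 .01 60 45 55;python3 shot.py side s18 220 90 340 180
```

```text
time_s: 21.0
eef_pos: [0.5979, -0.2248, 0.0599]
orientation: [[0.497, 0.867, -0.02], [0.868, -0.497, 0.007], [-0.004, -0.021, -1.0]]
contact_force: [-1.4, 0.0, -1.0]
finger_gap: 0.0646
[ 0.5979 -0.2248  0.0599] yaw 60.17 tilt [-0.0197  0.0072] j [-20.6  29.1  -8.6  53.5  -0.    9.2] gap 0.0646 F [-1.4  0.  -1. ] t 21.0 n 2 total [-1.   0.5 49.9] tw 0.2
{"jaw": 55, "x": -0.5, "y": 0.2, "z": 24.9, "twist": 0}
```

View pics/s18.png

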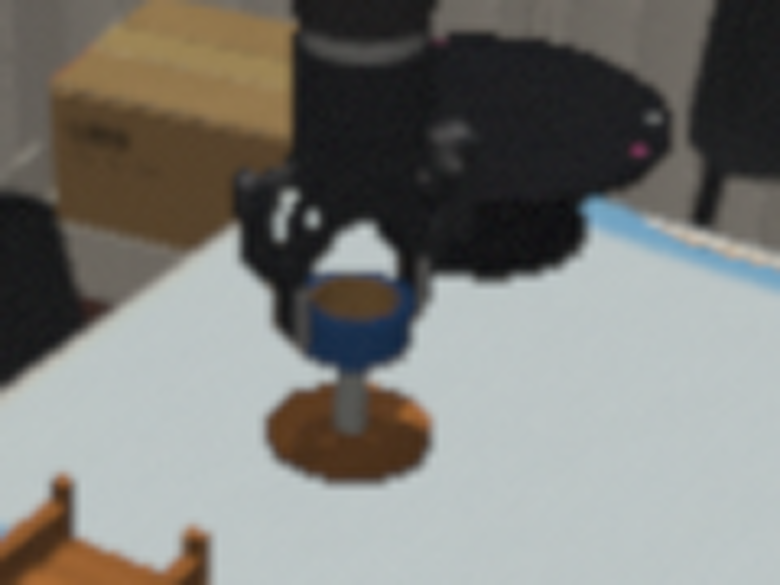

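The post is inside the roll. Lowering to the base at TCP z ≈ 0.007.

```bash
python3 -m crank '[{"jaw":55,"x":-1,"y":0,"z":18,"twist":0},{"jaw":55,"x":0,"y":-2,"z":18,"twist":0},{"jaw":55,"x":0,"y":0,"z":8,"twist":0},{"jaw":55,"x":0,"y":0,"z":5,"twist":0},{"jaw":55,"x":0,"y":0,"z":2,"twist":0}]'; python3 plan.py .5968 -.2255 .006 60 45 55
```

```text
time_s: 21.55
eef_pos: [0.5986, -0.226, 0.0117]
orientation: [[0.497, 0.867, -0.013], [0.868, -0.497, 0.005], [-0.002, -0.014, -1.0]]
contact_force: [-0.3, 0.3, -1.0]
finger_gap: 0.065
[ 0.5986 -0.226   0.0117] yaw 60.17 tilt [-0.0131  0.0046] j [-20.7  31.6 -11.6  47.6  -0.    9.2] gap 0.065 F [-0.3  0.3 -1. ] t 21.55 n 1 total [-0.5 -1.8  5.7] tw 0.2
{"jaw": 55, "x": -0.5, "y": -1.8, "z": 5.7, "twist": 0}
```

```bash
python3 -m crank '[{"jaw":55,"x":0,"y":-1,"z":3,"twist":0},{"jaw":55,"x":0,"y":0,"z":2,"twist":0},{"jaw":55,"x":0,"y":0,"z":1,"twist":0}]'; python3 -m crank '[{"jaw":80,"x":0,"y":0,"z":0,"twist":0},{"jaw":80,"x":0,"y":0,"z":0,"twist":0},{"jaw":80,"x":0,"y":0,"z":0,"twist":0},{"jaw":80,"x":0,"y":0,"z":-15,"twist":0},{"jaw":80,"x":0,"y":0,"z":-40,"twist":0},{"jaw":80,"x":0,"y":0,"z":-45,"twist":0},{"jaw":80,"x":0,"y":0,"z":-40,"twist":0}]';python3 shot.py side s19 220 90 340 180;python3 plan.py .3968 .2155 .1 60 45 85
```

```text
time_s: 21.85
eef_pos: [0.5991, -0.2259, 0.0071]
orientation: [[0.497, 0.867, -0.01], [0.868, -0.497, 0.004], [-0.002, -0.011, -1.0]]
contact_force: [0.4, -0.7, -0.7]
finger_gap: 0.0647
time_s: 22.55
eef_pos: [0.5966, -0.2249, 0.1487]
orientation: [[0.497, 0.867, -0.02], [0.868, -0.497, 0.007], [-0.004, -0.021, -1.0]]
contact_force: [0.8, -0.7, -0.8]
finger_gap: 0.0798
[ 0.6003 -0.2263  0.1566] yaw 60.18 tilt [-0.0105  0.0036] j [-20.6  24.8  -1.9  63.9  -0.    9.2] gap 0.0799 F [ 1.3 -1.3  4.7] t 22.6 n 11 total [ 282.2 -395.6   60.3] tw 0.2
{"jaw": 85, "x": 25.7, "y": -36.0, "z": 5.5, "twist": 0}
```

View pics/s19.png

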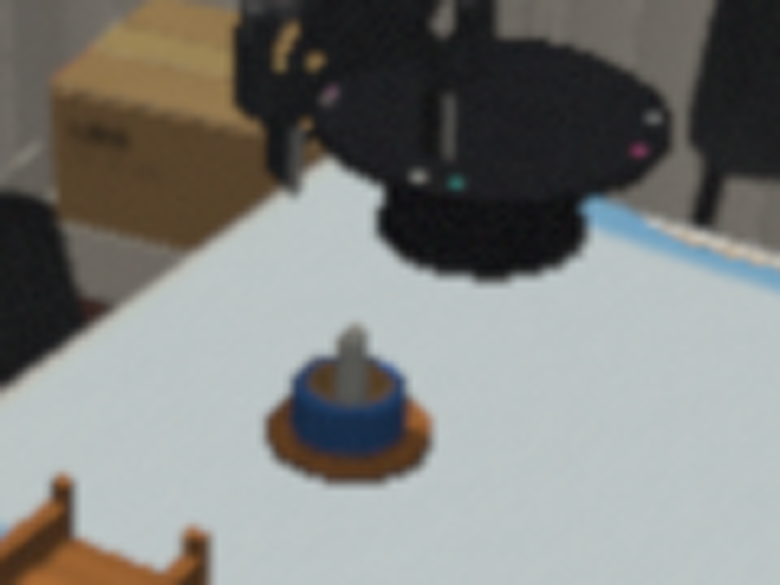

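The wide roll lies flat on the stand base around the post. Next is the narrow roll, at yaw 30 to keep the fingers clear of the spatula.

```bash
python3 plan.py .3968 .2155 .13 30 45 80
```

```text
[ 0.6003 -0.2263  0.1566] yaw 60.18 tilt [-0.0105  0.0036] j [-20.6  24.8  -1.9  63.9  -0.    9.2] gap 0.0799 F [ 1.3 -1.3  4.7] t 22.6 n 11 total [ 282.2 -396.    30.3] tw 30.2
[{"jaw": 80, "x": 25.7, "y": -36.0, "z": 2.8, "twist": 2.74}, {"jaw": 80, "x": 23.9, "y": -37.2, "z": 2.8, "twist": 2.74}, {"jaw": 80, "x": 22.1, "y": -38.3, "z": 2.8, "twist": 2.74}, {"jaw": 80, "x": 20.2, "y": -39.3, "z": 2.8, "twist": 2.74}, {"jaw": 80, "x": 18.3, "y": -40.2, "z": 2.8, "twist": 2.74}, {"jaw": 80, "x": 16.4, "y": -41.1, "z": 2.8, "twist": 2.74}, {"jaw": 80, "x": 14.4, "y": -41.8, "z": 2.8, "twist": 2.74}, {"jaw": 80, "x": 12.4, "y": -42.4, "z": 2.8, "twist": 2.74}, {"jaw": 80, "x": 10.3, "y": -43.0, "z": 2.8, "twist": 2.74}, {"jaw": 80, "x": 8.3, "y": -43.4, "z": 2.8, "twist": 2.74}, {"jaw": 80, "x": 6.2, "y": -43.8, "z": 2.8, "twist": 2.74}]
```

```bash
python3 -m crank '[{"jaw":80,"x":25.5,"y":-36,"z":0,"twist":2.8},{"jaw":80,"x":24,"y":-37,"z":0,"twist":2.8},{"jaw":80,"x":22,"y":-38.5,"z":0,"twist":2.8},{"jaw":80,"x":20,"y":-39.5,"z":2,"twist":2.8},{"jaw":80,"x":18.5,"y":-40,"z":2,"twist":2.8},{"jaw":80,"x":16.5,"y":-41,"z":3,"twist":2.8},{"jaw":80,"x":14.5,"y":-42,"z":3,"twist":2.8},{"jaw":80,"x":12.5,"y":-42.5,"z":3,"twist":2.8},{"jaw":80,"x":10.5,"y":-43,"z":3,"twist":2.8},{"jaw":80,"x":7,"y":-35,"z":3,"twist":2.8},{"jaw":80,"x":3,"y":-20,"z":3,"twist":1.5},{"jaw":80,"x":0,"y":0,"z":0,"twist":0}]'; python3 plan.py .3968 .2155 .07 30 45 80
```

```text
time_s: 23.8
eef_pos: [0.4198, 0.2021, 0.1522]
orientation: [[0.873, 0.488, 0.021], [0.488, -0.873, 0.004], [0.02, 0.007, -1.0]]
contact_force: [-0.7, -0.5, 0.2]
finger_gap: 0.08
[0.4198 0.2021 0.1522] yaw 29.23 tilt [0.0212 0.004 ] j [ 25.9   5.2 -28.5  55.2  -0.3  86.7] gap 0.08 F [-0.7 -0.5  0.2] t 23.8 n 2 total [-15.2 -23.5  81.7] tw -0.8
[{"jaw": 80, "x": -7.6, "y": -11.7, "z": 40.9, "twist": -0.39}, {"jaw": 80, "x": -7.5, "y": -11.8, "z": 40.9, "twist": -0.39}]
```

```bash
python3 -m crank '[{"jaw":80,"x":-10,"y":-15,"z":30,"twist":0},{"jaw":80,"x":-6,"y":-6,"z":35,"twist":0},{"jaw":80,"x":0,"y":0,"z":25,"twist":0},{"jaw":80,"x":0,"y":0,"z":0,"twist":0}]'; python3 plan.py .3968 .2155 -.006 30 45 80
```

```text
time_s: 24.2
eef_pos: [0.4013, 0.2136, 0.0642]
orientation: [[0.871, 0.49, 0.031], [0.49, -0.871, 0.007], [0.03, 0.009, -1.0]]
contact_force: [-0.0, -0.3, 1.0]
finger_gap: 0.08
[0.4013 0.2136 0.0642] yaw 29.38 tilt [0.0306 0.0067] j [ 28.4   8.8 -37.3  42.2  -0.5  89. ] gap 0.08 F [-0.  -0.3  1. ] t 24.2 n 2 total [-5.1 -4.6 70.1] tw -0.6
[{"jaw": 80, "x": -2.5, "y": -2.3, "z": 35.0, "twist": -0.31}, {"jaw": 80, "x": -2.5, "y": -2.3, "z": 35.0, "twist": -0.31}]
```

```bash
python3 -m crank '[{"jaw":80,"x":-6,"y":-4,"z":25,"twist":0},{"jaw":80,"x":-2,"y":-1,"z":20,"twist":0},{"jaw":80,"x":0,"y":0,"z":8,"twist":0},{"jaw":80,"x":0,"y":0,"z":0,"twist":0}]'; python3 plan.py .3968 .2155 -.006 30 45 80;python3 shot.py side s20 190 190 310 280
```

```text
time_s: 24.6
eef_pos: [0.399, 0.2139, 0.0152]
orientation: [[0.872, 0.488, 0.037], [0.488, -0.873, 0.009], [0.037, 0.011, -0.999]]
contact_force: [-0.2, 0.4, 1.0]
finger_gap: 0.0801
[0.399  0.2139 0.0152] yaw 29.24 tilt [0.0374 0.0088] j [ 28.6  12.3 -41.   34.5  -0.6  89.4] gap 0.0801 F [-0.2  0.4  1. ] t 24.6 n 1 total [-1.9 -2.7 21.2] tw -0.8
[{"jaw": 80, "x": -1.9, "y": -2.7, "z": 21.2, "twist": -0.76}]
```

View pics/s20.png

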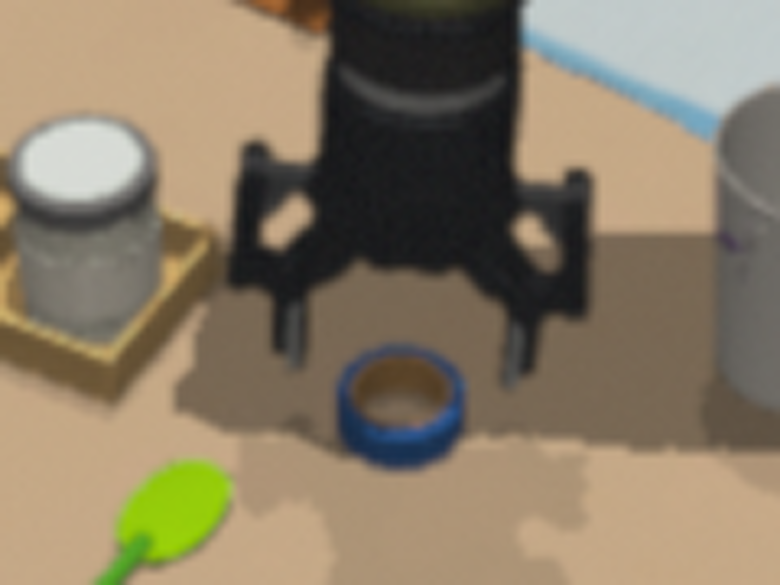

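The fingers straddle the narrow roll at (400,405) in the crop. Lowering 22 mm and closing.

```bash
python3 -m crank '[{"jaw":80,"x":-2.5,"y":-3,"z":12,"twist":0},{"jaw":80,"x":-1,"y":0,"z":7,"twist":0},{"jaw":80,"x":0,"y":0,"z":3,"twist":0},{"jaw":80,"x":0,"y":0,"z":0,"twist":0}]'; python3 plan.py .3968 .2155 -.008 30 45 80
```

```text
time_s: 25.05
eef_pos: [0.4007, 0.2167, -0.0022]
orientation: [[0.872, 0.487, 0.045], [0.487, -0.873, 0.012], [0.046, 0.011, -0.999]]
contact_force: [0.3, -0.9, 0.2]
finger_gap: 0.0798
[ 0.4007  0.2167 -0.0022] yaw 29.18 tilt [0.0452 0.0125] j [ 28.9  13.8 -42.2  31.4  -0.6  89.7] gap 0.0798 F [ 0.3 -0.9  0.2] t 25.05 n 1 total [-4.2 -0.9  5.6] tw -0.8
[{"jaw": 80, "x": -4.2, "y": -0.9, "z": 5.6, "twist": -0.82}]
```

```bash
python3 -m crank '[{"jaw":80,"x":-4,"y":-1,"z":4,"twist":0},{"jaw":80,"x":0,"y":0,"z":2,"twist":0},{"jaw":45,"x":0,"y":0,"z":0,"twist":0},{"jaw":45,"x":0,"y":0,"z":0,"twist":0},{"jaw":45,"x":0,"y":0,"z":0,"twist":0},{"jaw":45,"x":0,"y":0,"z":0,"twist":0}]'; python3 plan.py .3968 .2155 -.008 30 45 80;python3 shot.py side s21 190 190 310 280
```

```text
time_s: 25.65
eef_pos: [0.3976, 0.216, -0.0067]
orientation: [[0.872, 0.487, 0.047], [0.487, -0.873, 0.013], [0.047, 0.011, -0.999]]
contact_force: [-0.1, -0.2, -0.4]
finger_gap: 0.0522
[ 0.3976  0.216  -0.0067] yaw 29.18 tilt [0.0467 0.0132] j [ 29.   13.9 -42.9  30.5  -0.6  89.8] gap 0.0522 F [-0.1 -0.2 -0.4] t 25.65 n 1 total [-1.   0.   1.3] tw -0.8
[{"jaw": 80, "x": -1.0, "y": 0.0, "z": 1.3, "twist": -0.82}]
```

View pics/s21.png

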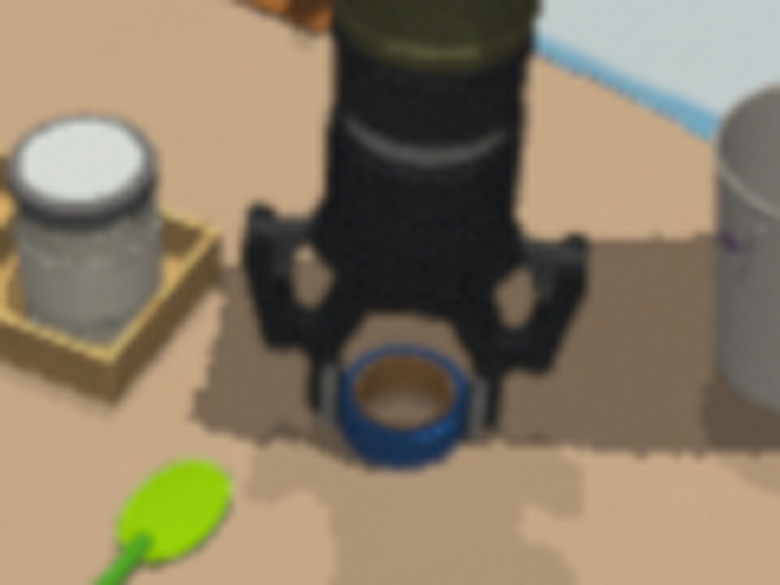

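Gripped (gap 52). Lifting and carrying to the stand.

```bash
python3 -m crank '[{"jaw":45,"x":0,"y":0,"z":-15,"twist":0},{"jaw":45,"x":0,"y":0,"z":-40,"twist":0},{"jaw":45,"x":0,"y":0,"z":-45,"twist":0},{"jaw":45,"x":0,"y":0,"z":-30,"twist":0}]'; python3 plan.py .596 -.2245 .13 30 42 45
```

```text
time_s: 26.1
eef_pos: [0.3873, 0.212, 0.1223]
orientation: [[0.873, 0.487, 0.037], [0.487, -0.873, 0.008], [0.036, 0.011, -0.999]]
contact_force: [1.1, 0.7, -0.8]
finger_gap: 0.0525
[0.3873 0.212  0.1223] yaw 29.18 tilt [0.037  0.0078] j [ 29.2   3.4 -34.7  49.8  -0.6  90. ] gap 0.0525 F [ 1.1  0.7 -0.8] t 26.1 n 12 total [-30.4 482.9  -3.4] tw -0.8
[{"jaw": 45, "x": -2.5, "y": 40.2, "z": -0.3, "twist": -0.07}, {"jaw": 45, "x": -2.6, "y": 40.2, "z": -0.3, "twist": -0.07}, {"jaw": 45, "x": -2.6, "y": 40.2, "z": -0.3, "twist": -0.07}, {"jaw": 45, "x": -2.7, "y": 40.2, "z": -0.3, "twist": -0.07}, {"jaw": 45, "x": -2.7, "y": 40.2, "z": -0.3, "twist": -0.07}, {"jaw": 45, "x": -2.8, "y": 40.2, "z": -0.3, "twist": -0.07}, {"jaw": 45, "x": -2.8, "y": 40.2, "z": -0.3, "twist": -0.07}, {"jaw": 45, "x": -2.9, "y": 40.2, "z": -0.3, "twist": -0.07}, {"jaw": 45, "x": -2.9, "y": 40.2, "z": -0.3, "twist": -0.07}, {"jaw": 45, "x": -3.0, "y": 40.2, "z": -0.3, "twist": -0.07}, {"jaw": 45, "x": -3.0, "y": 40.2, "z": -0.3, "twist": -0.07}, {"jaw": 45, "x": -3.1, "y": 40.2, "z": -0.3, "twist": -0.07}]
```

```bash
python3 -m crank '[{"jaw":45,"x":-3,"y":40,"z":-3,"twist":0},{"jaw":45,"x":-3,"y":40,"z":-3,"twist":0},{"jaw":45,"x":-3,"y":40,"z":-3,"twist":0},{"jaw":45,"x":-3,"y":40,"z":-2,"twist":0},{"jaw":45,"x":-3,"y":40,"z":-2,"twist":0},{"jaw":45,"x":-3,"y":40,"z":-2,"twist":0},{"jaw":45,"x":-3,"y":40,"z":-2,"twist":0},{"jaw":45,"x":-3,"y":40,"z":-2,"twist":0},{"jaw":45,"x":-3,"y":40,"z":0,"twist":0},{"jaw":45,"x":-3,"y":40,"z":0,"twist":0},{"jaw":45,"x":-2,"y":30,"z":0,"twist":0},{"jaw":45,"x":0,"y":0,"z":0,"twist":0}]'; python3 plan.py .596 -.2245 .1 30 42 45
```

```text
time_s: 27.3
eef_pos: [0.5814, -0.1918, 0.1508]
orientation: [[0.868, 0.493, 0.05], [0.493, -0.87, 0.013], [0.05, 0.014, -0.999]]
contact_force: [-0.1, 0.1, -0.9]
finger_gap: 0.0522
[ 0.5814 -0.1918  0.1508] yaw 29.59 tilt [0.0502 0.0127] j [-19.2  19.3 -10.8  57.4   1.6  41.3] gap 0.0522 F [-0.1  0.1 -0.9] t 27.3 n 2 total [-6.  34.9 51.1] tw -0.4
[{"jaw": 45, "x": -3.0, "y": 17.5, "z": 25.5, "twist": -0.21}, {"jaw": 45, "x": -3.0, "y": 17.5, "z": 25.5, "twist": -0.21}]
```

```bash
python3 -m crank '[{"jaw":45,"x":-3,"y":22,"z":15,"twist":0},{"jaw":45,"x":-2,"y":7,"z":12,"twist":0},{"jaw":45,"x":0,"y":0,"z":0,"twist":0},{"jaw":45,"x":0,"y":0,"z":0,"twist":0}]'; python3 plan.py .596 -.2245 .08 30 42 45;python3 shot.py side s22 220 90 340 180; python3 shot.py top t22 270 130 370 220
```

```text
time_s: 27.7
eef_pos: [0.5916, -0.2185, 0.1217]
orientation: [[0.869, 0.493, 0.048], [0.493, -0.87, 0.015], [0.049, 0.01, -0.999]]
contact_force: [0.0, 0.5, -0.4]
finger_gap: 0.0524
[ 0.5916 -0.2185  0.1217] yaw 29.55 tilt [0.0475 0.0154] j [-21.2  22.6 -10.1  55.1   1.8  39.3] gap 0.0524 F [ 0.   0.5 -0.4] t 27.7 n 2 total [-1.2  7.  41.8] tw -0.5
[{"jaw": 45, "x": -0.6, "y": 3.5, "z": 20.9, "twist": -0.23}, {"jaw": 45, "x": -0.6, "y": 3.5, "z": 20.9, "twist": -0.23}]
```

View pics/s22.png

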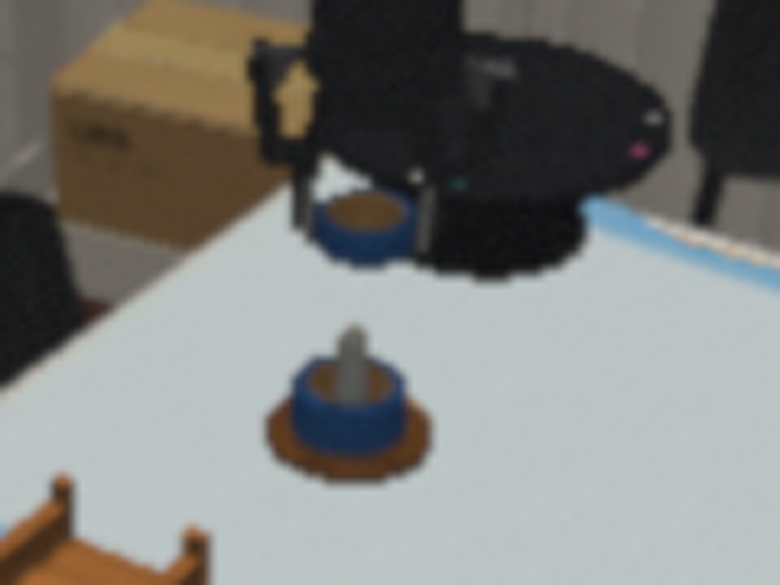

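View pics/t22.png

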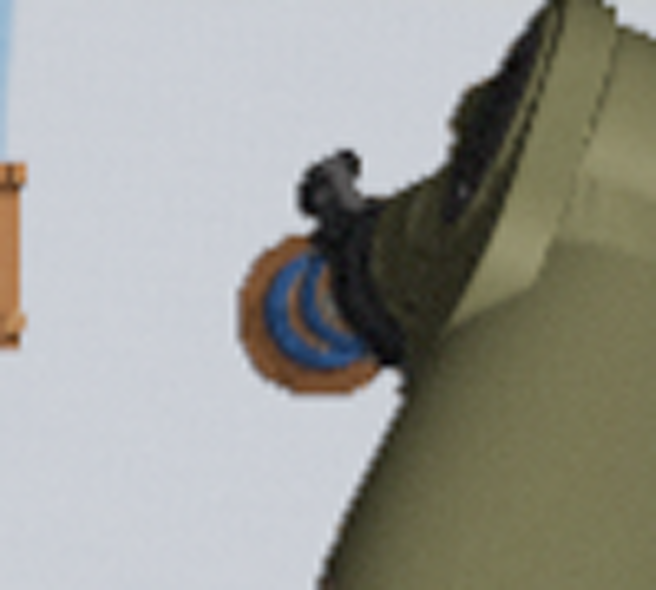

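```bash
python3 - <<'E'
from h import *
np.set_printoptions(precision=4,suppress=True)
Z=np.load('s22.npz');h=cv2.cvtColor(Z['im'],cv2.COLOR_RGB2HSV)
m=cv2.inRange(h,(95,70,20),(130,255,255))
def col(b):
    k=m[b[1]:b[3],b[0]:b[2]];v,u=np.nonzero(k);return (u.min()+u.max())/2+b[0],(v.min()+v.max())/2+b[1]
a=col((264,117,286,133));print('narrow',a,plane('side',*a,.138))
b=col((258,142,286,163));print('wide',b,plane('side',*b,.024))
for z in(.03,.072):print('post ray',plane('side',274.0,140.5 if z>.05 else 151,z))
Z=np.load('t22.npz');h=cv2.cvtColor(Z['im'],cv2.COLOR_RGB2HSV);P=cloud('top',Z['d'])
m=cv2.inRange(h,(100,80,30),(125,255,255));k=(m>0)&(P[...,2]>.02)
for lo,hi,zz in((.02,.05,.038),(.11,.17,.148)):
    kk=k&(P[...,2]>lo)&(P[...,2]<hi);v,u=np.nonzero(kk);s=(u>300)&(u<345)&(v>150)&(v<200)
    q=np.array([plane('top',x,y,zz)[:2] for x,y in zip(u[s],v[s])]);print(len(q),q.min(0),q.max(0))
E
```

```text
narrow (np.float64(275.5), np.float64(124.5)) [ 0.5913 -0.2162  0.138 ]
wide (np.float64(273.0), np.float64(152.5)) [ 0.5958 -0.2162  0.024 ]
post ray [ 0.5933 -0.2186  0.03  ]
post ray [ 0.596  -0.2195  0.072 ]
65 [ 0.5664 -0.2411] [ 0.6204 -0.1942]
42 [ 0.5617 -0.2226] [ 0.6079 -0.1925]
```

The required correction is about (+4, −4) mm. Lowering with that.

```bash
python3 -m crank '[{"jaw":45,"x":0,"y":6,"z":15,"twist":0},{"jaw":45,"x":0,"y":0,"z":15,"twist":0},{"jaw":45,"x":0,"y":0,"z":12,"twist":0},{"jaw":45,"x":0,"y":0,"z":0,"twist":0}]'; python3 plan.py .596 -.2245 .035 30 42 45;python3 shot.py side s23 220 90 340 180
```

```text
time_s: 28.2
eef_pos: [0.5981, -0.2216, 0.0791]
orientation: [[0.867, 0.496, 0.051], [0.496, -0.868, 0.014], [0.051, 0.013, -0.999]]
contact_force: [-0.5, 0.4, -0.6]
finger_gap: 0.0524
[ 0.5981 -0.2216  0.0791] yaw 29.75 tilt [0.0508 0.0143] j [-21.3  25.1 -12.2  50.2   1.8  39. ] gap 0.0524 F [-0.5  0.4 -0.6] t 28.2 n 2 total [-5.5  1.  43.9] tw -0.3
{"jaw": 45, "x": -2.7, "y": 0.5, "z": 22.0, "twist": 0}
```

View pics/s23.png

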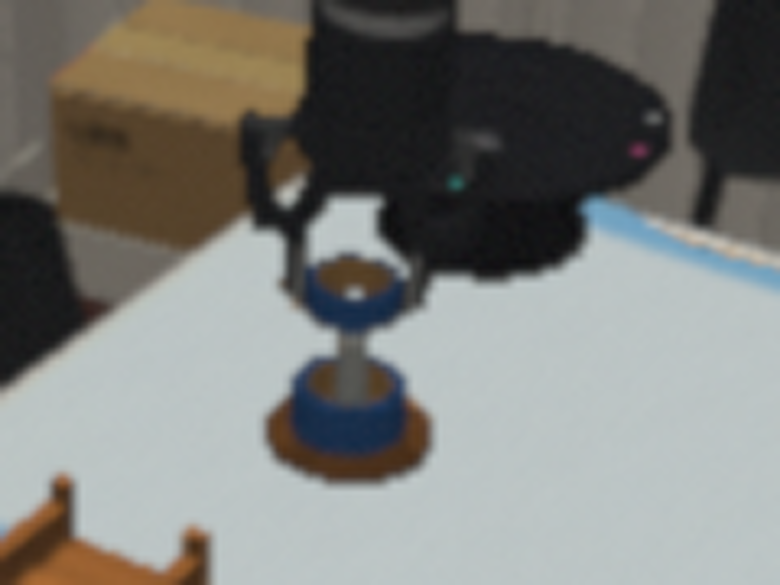

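Aligned over the post. Lowering onto the wide roll at TCP z ≈ 0.031.

```bash
python3 -m crank '[{"jaw":45,"x":-2.5,"y":1,"z":15,"twist":0},{"jaw":45,"x":-1.5,"y":0,"z":15,"twist":0},{"jaw":45,"x":-1,"y":0,"z":8,"twist":0},{"jaw":45,"x":0,"y":0,"z":5,"twist":0},{"jaw":45,"x":0,"y":0,"z":1,"twist":0}]'; python3 plan.py .596 -.2245 .031 30 42 45;python3 shot.py side s24 220 90 340 180
```

```text
time_s: 28.75
eef_pos: [0.5992, -0.2251, 0.0372]
orientation: [[0.866, 0.496, 0.056], [0.496, -0.868, 0.012], [0.055, 0.017, -0.998]]
contact_force: [-0.6, -0.2, 0.4]
finger_gap: 0.0523
[ 0.5992 -0.2251  0.0372] yaw 29.8 tilt [0.0559 0.0124] j [-21.6  27.4 -14.8  45.1   1.8  38.7] gap 0.0523 F [-0.6 -0.2  0.4] t 28.75 n 1 total [-2.8 -2.3  6. ] tw -0.2
{"jaw": 45, "x": -2.8, "y": -2.3, "z": 6.0, "twist": 0}
```

View pics/s24.png

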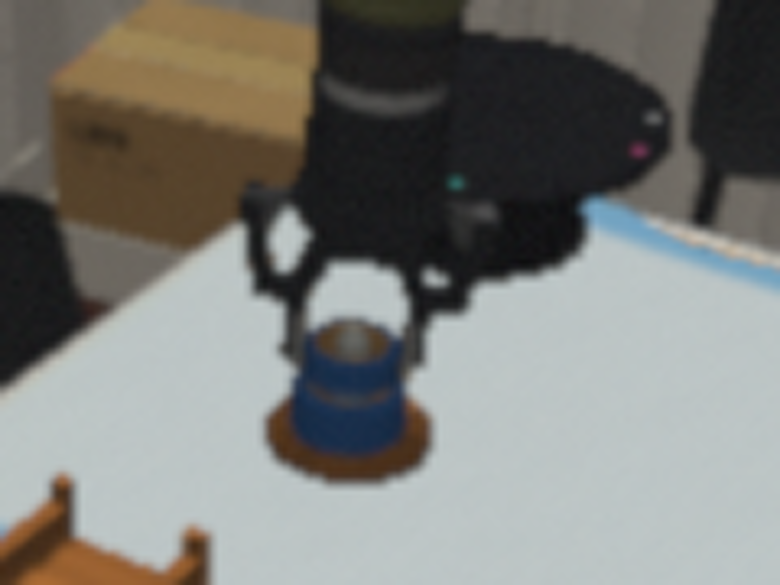

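Nearly seated. A little lower, then release and lift.

```bash
python3 -m crank '[{"jaw":45,"x":-2,"y":-2,"z":3,"twist":0},{"jaw":45,"x":0,"y":0,"z":2,"twist":0},{"jaw":45,"x":0,"y":0,"z":0,"twist":0}]'; python3 -m crank '[{"jaw":75,"x":0,"y":0,"z":0,"twist":0},{"jaw":75,"x":0,"y":0,"z":0,"twist":0},{"jaw":75,"x":0,"y":0,"z":0,"twist":0},{"jaw":75,"x":0,"y":0,"z":-15,"twist":0},{"jaw":75,"x":0,"y":0,"z":-40,"twist":0},{"jaw":75,"x":0,"y":0,"z":-40,"twist":0},{"jaw":75,"x":0,"y":0,"z":-20,"twist":0}]';python3 shot.py side s25 220 90 340 180;python3 plan.py .4425 .3545 .1 5 42 45
```

```text
time_s: 29.1
eef_pos: [0.5978, -0.2246, 0.0335]
orientation: [[0.866, 0.496, 0.058], [0.496, -0.868, 0.012], [0.056, 0.019, -0.998]]
contact_force: [-2.0, 0.3, -1.7]
finger_gap: 0.0521
time_s: 29.8
eef_pos: [0.5886, -0.2251, 0.1518]
orientation: [[0.866, 0.496, 0.053], [0.496, -0.868, 0.014], [0.053, 0.015, -0.998]]
contact_force: [0.9, -0.3, 0.2]
finger_gap: 0.0747
[ 0.5901 -0.2257  0.1549] yaw 29.81 tilt [0.0571 0.012 ] j [-21.9  20.9  -8.   58.3   1.9  38.3] gap 0.0751 F [1.7 0.1 2.1] t 29.85 n 15 total [ 157.1 -577.9   53.4] tw 24.8
[{"jaw": 45, "x": 10.5, "y": -38.5, "z": 3.6, "twist": 1.65}, {"jaw": 45, "x": 9.4, "y": -38.8, "z": 3.6, "twist": 1.65}, {"jaw": 45, "x": 8.2, "y": -39.1, "z": 3.6, "twist": 1.65}, {"jaw": 45, "x": 7.1, "y": -39.3, "z": 3.6, "twist": 1.65}, {"jaw": 45, "x": 6.0, "y": -39.5, "z": 3.6, "twist": 1.65}, {"jaw": 45, "x": 4.8, "y": -39.6, "z": 3.6, "twist": 1.65}, {"jaw": 45, "x": 3.7, "y": -39.8, "z": 3.6, "twist": 1.65}, {"jaw": 45, "x": 2.5, "y": -39.8, "z": 3.6, "twist": 1.65}, {"jaw": 45, "x": 1.4, "y": -39.9, "z": 3.6, "twist": 1.65}, {"jaw": 45, "x": 0.2, "y": -39.9, "z": 3.6, "twist": 1.65}, {"jaw": 45, "x": -0.9, "y": -39.9, "z": 3.6, "twist": 1.65}, {"jaw": 45, "x": -2.1, "y": -39.9, "z": 3.6, "twist": 1.65}, {"jaw": 45, "x": -3.2, "y": -39.8, "z": 3.6, "twist": 1.65}, {"jaw": 45, "x": -4.4, "y": -39.7, "z": 3.6, "twist": 1.65}, {"jaw": 45, "x": -5.5, "y": -39.5, "z": 3.6, "twist": 1.65}]
```

View pics/s25.png

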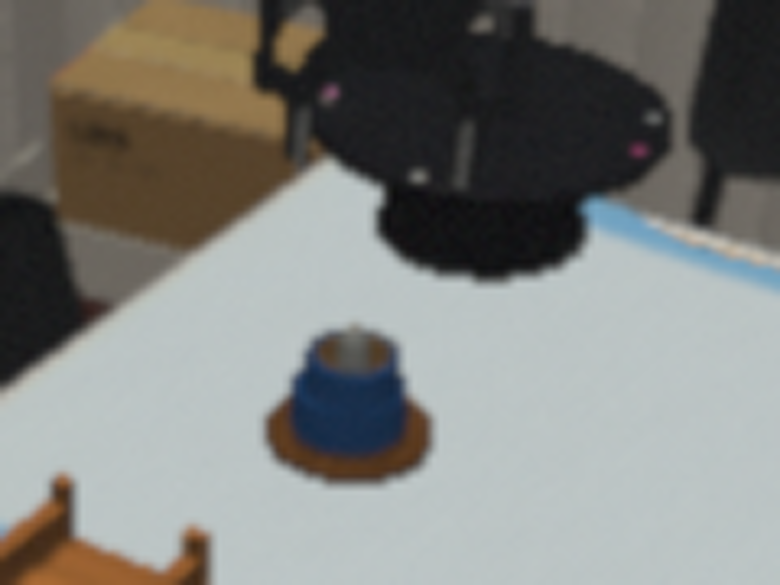

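Both rolls are on the post, flat, with the small one on top. For the spatula I need its handle line from both views.

```bash
python3 - <<'E'
from h import *
np.set_printoptions(precision=4,suppress=True)
for n,f,b in(('top','top0',(120,200,185,230)),('side','s25',(170,250,235,315))):
    Z=np.load(f+'.npz');h=cv2.cvtColor(Z['im'],cv2.COLOR_RGB2HSV);m=cv2.inRange(h,(30,90,50),(80,255,255))
    k=np.zeros_like(m);k[b[1]:b[3],b[0]:b[2]]=m[b[1]:b[3],b[0]:b[2]]
    v,u=np.nonzero(k);Q=np.array([plane(n,x,y,.0045)[:2] for x,y in zip(u,v)])
    H=Q[(Q[:,1]>.345)];B=Q[Q[:,1]<.325]
    c=np.polyfit(H[:,1],H[:,0],1);print(n,len(H),'x at .355',np.polyval(c,.355),'slope',c[0],'yr',Q[:,1].min(),Q[:,1].max(),'blade',B.mean(0))
E
python3 plan.py .4425 .3545 .12 1 42 45
```

```text
top 62 x at .355 0.4426337578099913 slope -0.056527217281340435 yr 0.28030905863263633 0.45260008257750606 blade [0.4452 0.3037]
side 161 x at .355 0.44299056119567376 slope -0.05598095645664247 yr 0.28168201649563795 0.4562654785420726 blade [0.445  0.3052]
[ 0.5901 -0.2257  0.1549] yaw 29.81 tilt [0.0571 0.012 ] j [-21.9  20.9  -8.   58.3   1.9  38.3] gap 0.0751 F [1.7 0.1 2.1] t 29.85 n 15 total [ 158.2 -577.5   33.4] tw 28.8
[{"jaw": 45, "x": 10.5, "y": -38.5, "z": 2.2, "twist": 1.92}, {"jaw": 45, "x": 9.3, "y": -38.8, "z": 2.2, "twist": 1.92}, {"jaw": 45, "x": 7.9, "y": -39.1, "z": 2.2, "twist": 1.92}, {"jaw": 45, "x": 6.6, "y": -39.4, "z": 2.2, "twist": 1.92}, {"jaw": 45, "x": 5.3, "y": -39.6, "z": 2.2, "twist": 1.92}, {"jaw": 45, "x": 4.0, "y": -39.7, "z": 2.2, "twist": 1.92}, {"jaw": 45, "x": 2.6, "y": -39.8, "z": 2.2, "twist": 1.92}, {"jaw": 45, "x": 1.3, "y": -39.9, "z": 2.2, "twist": 1.92}, {"jaw": 45, "x": -0.0, "y": -39.9, "z": 2.2, "twist": 1.92}, {"jaw": 45, "x": -1.4, "y": -39.9, "z": 2.2, "twist": 1.92}, {"jaw": 45, "x": -2.7, "y": -39.8, "z": 2.2, "twist": 1.92}, {"jaw": 45, "x": -4.0, "y": -39.7, "z": 2.2, "twist": 1.92}, {"jaw": 45, "x": -5.4, "y": -39.6, "z": 2.2, "twist": 1.92}, {"jaw": 45, "x": -6.7, "y": -39.4, "z": 2.2, "twist": 1.92}, {"jaw": 45, "x": -8.0, "y": -39.1, "z": 2.2, "twist": 1.92}]
```

```bash
python3 -m crank '[{"jaw":45,"x":10.5,"y":-38.5,"z":0,"twist":1.8},{"jaw":45,"x":9.5,"y":-39,"z":0,"twist":1.8},{"jaw":45,"x":8,"y":-39,"z":0,"twist":1.8},{"jaw":45,"x":6.5,"y":-39.5,"z":0,"twist":1.8},{"jaw":45,"x":5.5,"y":-39.5,"z":0,"twist":1.8},{"jaw":45,"x":4,"y":-39.5,"z":0,"twist":1.8},{"jaw":45,"x":2.5,"y":-40,"z":0,"twist":1.8},{"jaw":45,"x":1.5,"y":-40,"z":0,"twist":1.8},{"jaw":45,"x":0,"y":-40,"z":0,"twist":1.8},{"jaw":45,"x":-1.5,"y":-40,"z":0,"twist":1.8},{"jaw":45,"x":-2.5,"y":-40,"z":0,"twist":1.8},{"jaw":45,"x":-4,"y":-40,"z":0,"twist":1.8}]'; python3 plan.py .4427 .3555 .12 3.2 42 45
```

```text
time_s: 31.05
eef_pos: [0.4722, 0.2498, 0.1679]
orientation: [[0.99, 0.117, 0.081], [0.116, -0.993, 0.01], [0.082, -0.001, -0.997]]
contact_force: [0.6, -1.4, -0.2]
finger_gap: 0.0449
[0.4722 0.2498 0.1679] yaw 6.7 tilt [0.0811 0.0103] j [ 29.    9.  -22.   54.6  -1.7 112.2] gap 0.0449 F [ 0.6 -1.4 -0.2] t 31.05 n 3 total [ -20.9 -108.4   46.4] tw 3.5
[{"jaw": 45, "x": -7.0, "y": -36.1, "z": 15.5, "twist": 1.17}, {"jaw": 45, "x": -7.7, "y": -36.0, "z": 15.5, "twist": 1.17}, {"jaw": 45, "x": -8.4, "y": -35.8, "z": 15.5, "twist": 1.17}]
```

```bash
python3 -m crank '[{"jaw":45,"x":-7,"y":-36,"z":8,"twist":1.2},{"jaw":45,"x":-7.5,"y":-36,"z":15,"twist":1.2},{"jaw":45,"x":-8,"y":-25,"z":20,"twist":1.2},{"jaw":45,"x":0,"y":0,"z":0,"twist":0},{"jaw":45,"x":0,"y":0,"z":0,"twist":0}]'; python3 plan.py .4427 .3555 .04 3.2 42 45
```

```text
time_s: 31.55
eef_pos: [0.4426, 0.3552, 0.1284]
orientation: [[0.994, 0.059, 0.088], [0.058, -0.998, 0.017], [0.089, -0.012, -0.996]]
contact_force: [0.0, 0.6, -0.1]
finger_gap: 0.0453
[0.4426 0.3552 0.1284] yaw 3.32 tilt [0.0879 0.0171] j [ 40.2  14.1 -21.2  50.2  -2.5 126.8] gap 0.0453 F [ 0.   0.6 -0.1] t 31.55 n 3 total [-7.7  0.7 88. ] tw 0.1
{"jaw": 45, "x": -2.6, "y": 0.2, "z": 29.3, "twist": 0}
```

```bash
python3 -m crank '[{"jaw":45,"x":-1.5,"y":0,"z":8,"twist":0},{"jaw":45,"x":-1,"y":0,"z":8,"twist":0},{"jaw":45,"x":-1,"y":0,"z":8,"twist":0},{"jaw":45,"x":-1,"y":0,"z":8,"twist":0},{"jaw":45,"x":-1,"y":0,"z":8,"twist":0},{"jaw":45,"x":-1,"y":0,"z":8,"twist":0},{"jaw":45,"x":-1,"y":0,"z":8,"twist":0},{"jaw":45,"x":0,"y":0,"z":0,"twist":0}]'; python3 plan.py .4427 .3555 .02 3.2 42 45; python3 shot.py side s26 150 220 270 310
```

```text
time_s: 32.35
eef_pos: [0.442, 0.352, 0.0691]
orientation: [[0.995, 0.053, 0.09], [0.052, -0.998, 0.017], [0.09, -0.012, -0.996]]
contact_force: [-0.3, -0.4, -0.2]
finger_gap: 0.0448
[0.442  0.352  0.0691] yaw 3.0 tilt [0.0897 0.0169] j [ 40.1  17.1 -25.9  42.5  -2.6 126.9] gap 0.0448 F [-0.3 -0.4 -0.2] t 32.35 n 2 total [-3.6 -2.8 49. ] tw -0.2
{"jaw": 45, "x": -1.8, "y": -1.4, "z": 24.5, "twist": 0}
```

View pics/s26.png

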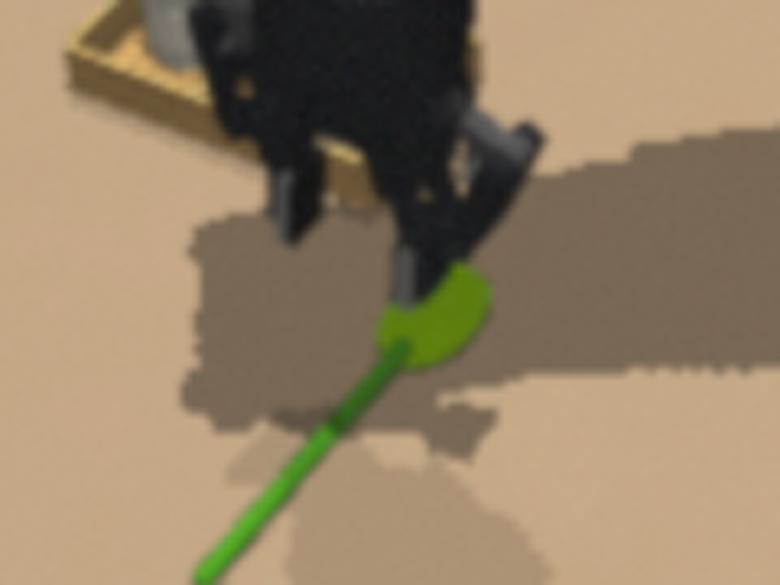

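The fingers straddle the handle line just behind the blade and are still ~80 mm up. Continuing down.

```bash
python3 -m crank '[{"jaw":45,"x":-2.5,"y":-3,"z":15,"twist":0},{"jaw":45,"x":-1.5,"y":-1,"z":15,"twist":0},{"jaw":45,"x":-1,"y":0,"z":15,"twist":0},{"jaw":45,"x":-1,"y":0,"z":12,"twist":0},{"jaw":45,"x":0,"y":0,"z":6,"twist":0},{"jaw":45,"x":0,"y":0,"z":0,"twist":0}]'; python3 plan.py .4427 .3555 -.01 3.2 42 45; python3 shot.py side s27 150 220 270 310
```

```text
time_s: 33.0
eef_pos: [0.4441, 0.3595, 0.0065]
orientation: [[0.994, 0.054, 0.094], [0.052, -0.998, 0.021], [0.095, -0.016, -0.995]]
contact_force: [0.2, -0.0, -0.1]
finger_gap: 0.0449
[0.4441 0.3595 0.0065] yaw 3.02 tilt [0.0942 0.0206] j [ 40.5  21.8 -29.   34.4  -2.6 127.4] gap 0.0449 F [ 0.2 -0.  -0.1] t 33.0 n 1 total [-3.2  4.2 16.2] tw -0.2
{"jaw": 45, "x": -3.2, "y": 4.2, "z": 16.2, "twist": 0}
```

View pics/s27.png

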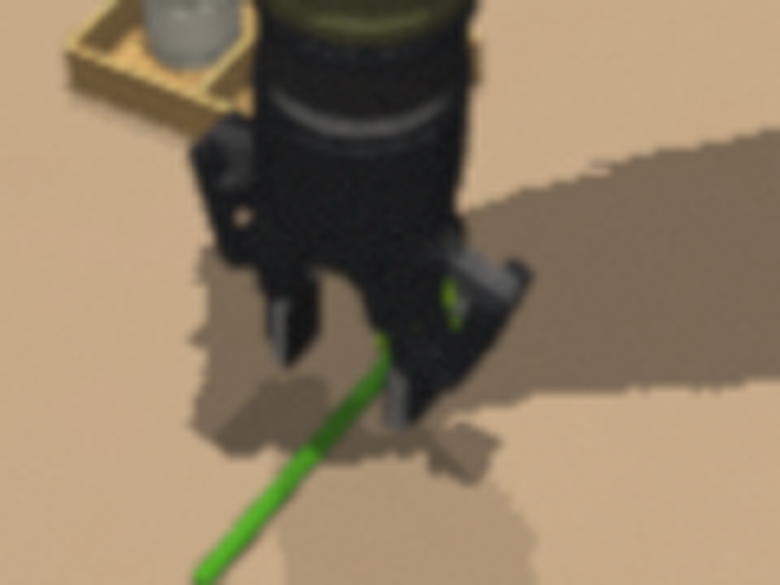

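```bash
python3 -m crank '[{"jaw":45,"x":-2,"y":3,"z":6,"twist":0},{"jaw":45,"x":0,"y":0,"z":4,"twist":0},{"jaw":45,"x":0,"y":0,"z":3,"twist":0},{"jaw":30,"x":0,"y":0,"z":0,"twist":0},{"jaw":30,"x":0,"y":0,"z":0,"twist":0}]'; python3 plan.py .4427 .3555 -.01 3.2 42 45; python3 shot.py side s28 150 220 270 310
```

```text
time_s: 33.55
eef_pos: [0.4444, 0.3584, -0.0043]
orientation: [[0.994, 0.055, 0.096], [0.052, -0.998, 0.025], [0.097, -0.02, -0.995]]
contact_force: [0.2, 0.2, 0.3]
finger_gap: 0.0302
[ 0.4444  0.3584 -0.0043] yaw 3.02 tilt [0.0958 0.0252] j [ 40.3  22.4 -29.8  32.6  -2.5 127.2] gap 0.0302 F [0.2 0.2 0.3] t 33.55 n 1 total [-2.4  3.   5.4] tw -0.2
{"jaw": 45, "x": -2.4, "y": 3.0, "z": 5.4, "twist": 0}
```

View pics/s28.png

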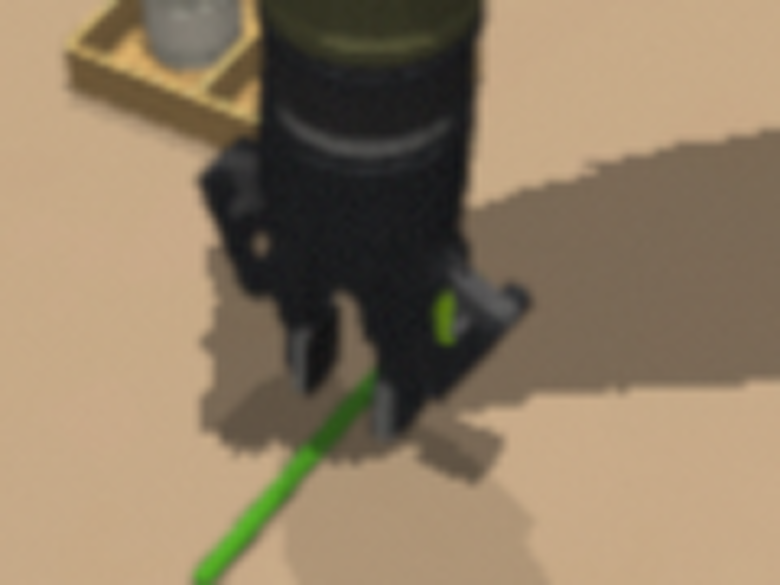

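```bash
python3 -m crank '[{"jaw":30,"x":0,"y":2,"z":4,"twist":0},{"jaw":30,"x":0,"y":0,"z":3,"twist":0},{"jaw":30,"x":0,"y":0,"z":0,"twist":0}]'; python3 -m crank '[{"jaw":2,"x":0,"y":0,"z":0,"twist":0},{"jaw":2,"x":0,"y":0,"z":0,"twist":0},{"jaw":2,"x":0,"y":0,"z":0,"twist":0},{"jaw":2,"x":0,"y":0,"z":0,"twist":0}]';python3 shot.py side s29 150 220 270 310
```

```text
time_s: 33.9
eef_pos: [0.4448, 0.3589, -0.0036]
orientation: [[0.994, 0.057, 0.096], [0.054, -0.998, 0.031], [0.098, -0.026, -0.995]]
contact_force: [-0.3, -0.0, -0.9]
finger_gap: 0.03
time_s: 34.3
eef_pos: [0.4454, 0.3592, -0.0028]
orientation: [[0.994, 0.057, 0.097], [0.054, -0.998, 0.032], [0.099, -0.026, -0.995]]
contact_force: [-2.3, -0.7, 7.0]
finger_gap: 0.0056
```

View pics/s29.png

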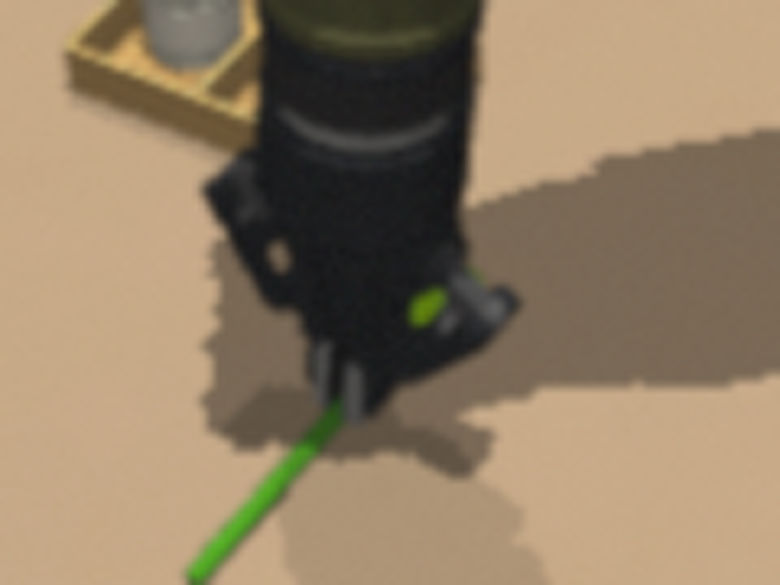

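The grip is only on the handle's upper slope (gap 5.6). Reopening and going lower.

```bash
python3 -m crank '[{"jaw":25,"x":0,"y":0,"z":0,"twist":0},{"jaw":25,"x":0,"y":0,"z":0,"twist":0},{"jaw":25,"x":0,"y":0,"z":6,"twist":0},{"jaw":25,"x":0,"y":0,"z":4,"twist":0}]'; python3 shot.py side s30 150 220 270 310; python3 plan.py .4427 .3555 -.01 3.2 42 45
```

```text
time_s: 34.75
eef_pos: [0.4459, 0.3593, -0.005]
orientation: [[0.994, 0.057, 0.097], [0.055, -0.998, 0.032], [0.099, -0.027, -0.995]]
contact_force: [-19.1, -14.8, 58.9]
finger_gap: 0.0248
[ 0.4459  0.3593 -0.0051] yaw 3.14 tilt [0.097  0.0323] j [ 40.1  22.4 -30.   32.1  -2.2 126.8] gap 0.0247 F [-16.9 -13.8  58.1] t 34.8 n 1 total [-3.9  3.7  4.5] tw -0.1
{"jaw": 45, "x": -3.9, "y": 3.7, "z": 4.5, "twist": 0}
```

View pics/s30.png

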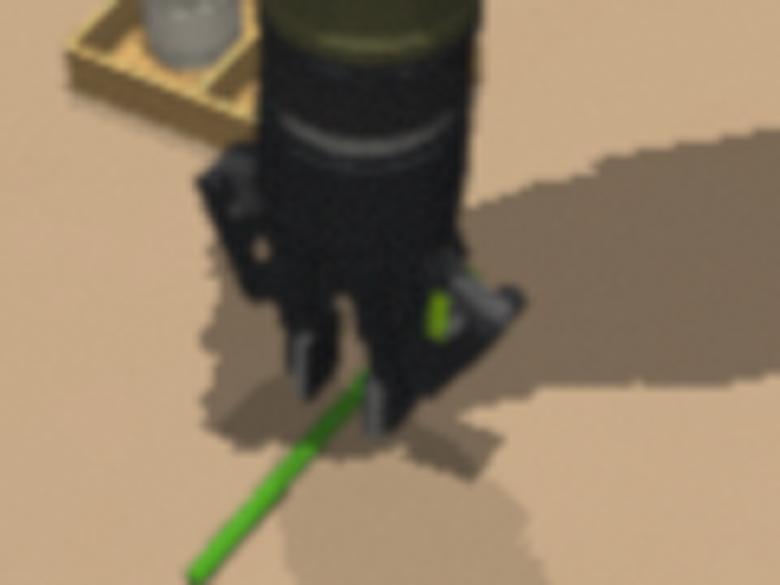

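The force shows the lower fingertip already on the table, so the earlier close was as low as it can go. Backing off slightly, closing again and testing the grip with a lift.

```bash
python3 -m crank '[{"jaw":25,"x":-2,"y":3,"z":-2,"twist":0},{"jaw":25,"x":0,"y":0,"z":0,"twist":0},{"jaw":1,"x":0,"y":0,"z":0,"twist":0},{"jaw":1,"x":0,"y":0,"z":0,"twist":0},{"jaw":1,"x":0,"y":0,"z":0,"twist":0},{"jaw":1,"x":0,"y":0,"z":0,"twist":0}]';python3 -m crank '[{"jaw":1,"x":0,"y":0,"z":-10,"twist":0},{"jaw":1,"x":0,"y":0,"z":-20,"twist":0},{"jaw":1,"x":0,"y":0,"z":-20,"twist":0},{"jaw":1,"x":0,"y":0,"z":0,"twist":0}]';python3 shot.py side s31 150 220 270 310
```

```text
time_s: 35.4
eef_pos: [0.4448, 0.3569, -0.0009]
orientation: [[0.993, 0.057, 0.099], [0.054, -0.998, 0.034], [0.101, -0.028, -0.995]]
contact_force: [-3.6, -2.1, 9.4]
finger_gap: 0.0049
time_s: 35.8
eef_pos: [0.4384, 0.3542, 0.0476]
orientation: [[0.994, 0.057, 0.095], [0.055, -0.998, 0.03], [0.096, -0.025, -0.995]]
contact_force: [-0.5, 0.7, 0.1]
finger_gap: 0.0047
```

View pics/s31.png

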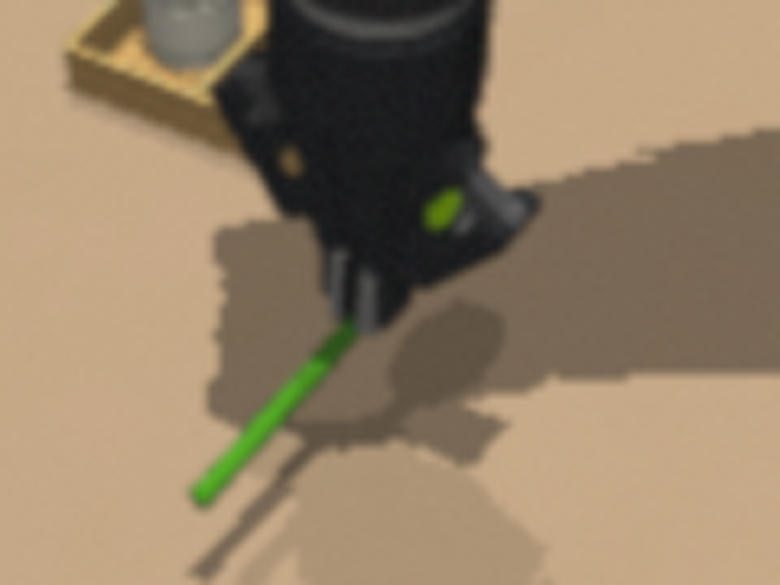

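The spatula is lifted and held. Raising, then carrying it to the rest while turning it 87°.

```bash
python3 -m crank '[{"jaw":1,"x":0,"y":0,"z":-35,"twist":0},{"jaw":1,"x":0,"y":0,"z":-35,"twist":0},{"jaw":1,"x":0,"y":0,"z":-35,"twist":0},{"jaw":1,"x":0,"y":0,"z":0,"twist":0}]';python3 plan.py .636 -.013 .16 89.8 35 1
```

```text
time_s: 36.25
eef_pos: [0.4255, 0.3485, 0.1479]
orientation: [[0.995, 0.057, 0.086], [0.055, -0.998, 0.023], [0.087, -0.018, -0.996]]
contact_force: [0.5, 0.6, -1.1]
finger_gap: 0.0045
[0.4255 0.3485 0.1479] yaw 3.17 tilt [0.0861 0.0228] j [ 40.7  11.3 -22.   52.   -2.2 127.4] gap 0.0045 F [ 0.5  0.6 -1.1] t 36.25 n 12 total [190.5 372.6  -2.2] tw -86.6
[{"jaw": 1, "x": 15.9, "y": 31.1, "z": -0.2, "twist": -7.22}, {"jaw": 1, "x": 11.9, "y": 32.8, "z": -0.2, "twist": -7.22}, {"jaw": 1, "x": 7.6, "y": 34.0, "z": -0.2, "twist": -7.22}, {"jaw": 1, "x": 3.3, "y": 34.7, "z": -0.2, "twist": -7.22}, {"jaw": 1, "x": -1.1, "y": 34.9, "z": -0.2, "twist": -7.22}, {"jaw": 1, "x": -5.5, "y": 34.4, "z": -0.2, "twist": -7.22}, {"jaw": 1, "x": -9.7, "y": 33.5, "z": -0.2, "twist": -7.22}, {"jaw": 1, "x": -13.9, "y": 32.0, "z": -0.2, "twist": -7.22}, {"jaw": 1, "x": -17.8, "y": 30.0, "z": -0.2, "twist": -7.22}, {"jaw": 1, "x": -21.4, "y": 27.5, "z": -0.2, "twist": -7.22}, {"jaw": 1, "x": -24.7, "y": 24.6, "z": -0.2, "twist": -7.22}, {"jaw": 1, "x": -27.6, "y": 21.3, "z": -0.2, "twist": -7.22}]
```

```bash
python3 -m crank '[{"jaw":1,"x":16,"y":31,"z":-3,"twist":-7.2},{"jaw":1,"x":12,"y":33,"z":-3,"twist":-7.2},{"jaw":1,"x":7.5,"y":34,"z":-3,"twist":-7.2},{"jaw":1,"x":3.5,"y":34.5,"z":-3,"twist":-7.2},{"jaw":1,"x":-1,"y":35,"z":-3,"twist":-7.2},{"jaw":1,"x":-5.5,"y":34.5,"z":-3,"twist":-7.2}]';python3 plan.py .636 -.013 .15 89.8 35 1
```

```text
time_s: 36.85
eef_pos: [0.5311, 0.1657, 0.1618]
orientation: [[0.659, 0.748, 0.077], [0.749, -0.662, 0.021], [0.067, 0.044, -0.997]]
contact_force: [1.0, 0.4, -0.8]
finger_gap: 0.0045
[0.5311 0.1657 0.1618] yaw 48.68 tilt [0.0767 0.021 ] j [ 17.4  11.4 -20.   54.1  -0.2  58.8] gap 0.0045 F [ 1.   0.4 -0.8] t 36.85 n 6 total [-65.5 196.3  16. ] tw -41.1
[{"jaw": 1, "x": -10.9, "y": 32.7, "z": 2.7, "twist": -6.85}, {"jaw": 1, "x": -14.7, "y": 31.2, "z": 2.7, "twist": -6.85}, {"jaw": 1, "x": -18.4, "y": 29.2, "z": 2.7, "twist": -6.85}, {"jaw": 1, "x": -21.7, "y": 26.8, "z": 2.7, "twist": -6.85}, {"jaw": 1, "x": -24.8, "y": 24.0, "z": 2.7, "twist": -6.85}, {"jaw": 1, "x": -27.4, "y": 20.9, "z": 2.7, "twist": -6.85}]
```

```bash
python3 -m crank '[{"jaw":1,"x":-11,"y":32.5,"z":0,"twist":-6.8},{"jaw":1,"x":-15,"y":31,"z":0,"twist":-6.8},{"jaw":1,"x":-18.5,"y":29,"z":0,"twist":-6.8},{"jaw":1,"x":-22,"y":27,"z":0,"twist":-6.8},{"jaw":1,"x":-25,"y":24,"z":0,"twist":-6.8},{"jaw":1,"x":-20,"y":16,"z":0,"twist":-6},{"jaw":1,"x":0,"y":0,"z":0,"twist":0},{"jaw":1,"x":0,"y":0,"z":0,"twist":0}]';python3 plan.py .636 -.013 .1 89.8 35 1; python3 shot.py side s32 180 110 300 200; python3 shot.py top t32 190 110 320 210
```

```text
time_s: 37.65
eef_pos: [0.6323, -0.018, 0.1486]
orientation: [[-0.001, 0.998, 0.06], [1.0, -0.0, 0.019], [0.019, 0.06, -0.998]]
contact_force: [0.2, -0.1, -0.3]
finger_gap: 0.0044
[ 0.6323 -0.018   0.1486] yaw 90.04 tilt [0.0596 0.019 ] j [-2.3 20.8 -9.1 56.8  1.2 -2.3] gap 0.0044 F [ 0.2 -0.1 -0.3] t 37.65 n 2 total [ 4.   0.8 48.8] tw 0.2
{"jaw": 1, "x": 2.0, "y": 0.4, "z": 24.4, "twist": 0}
```

View pics/s32.png

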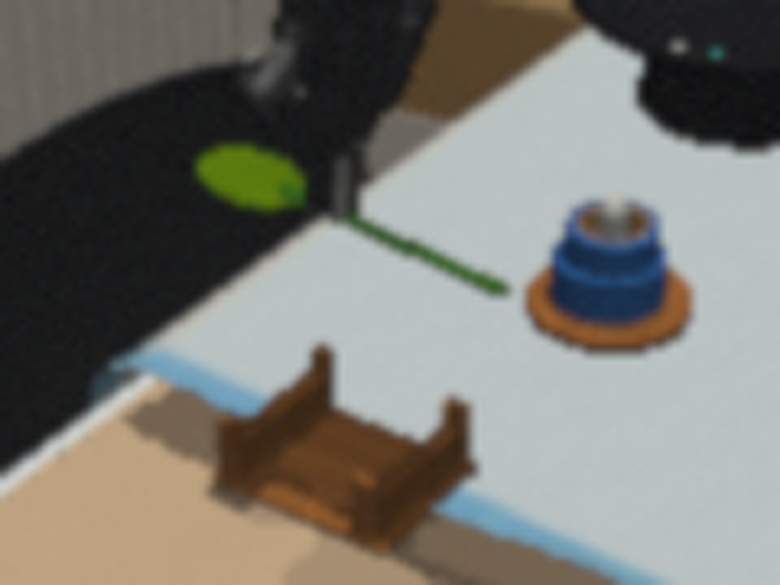

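View pics/t32.png

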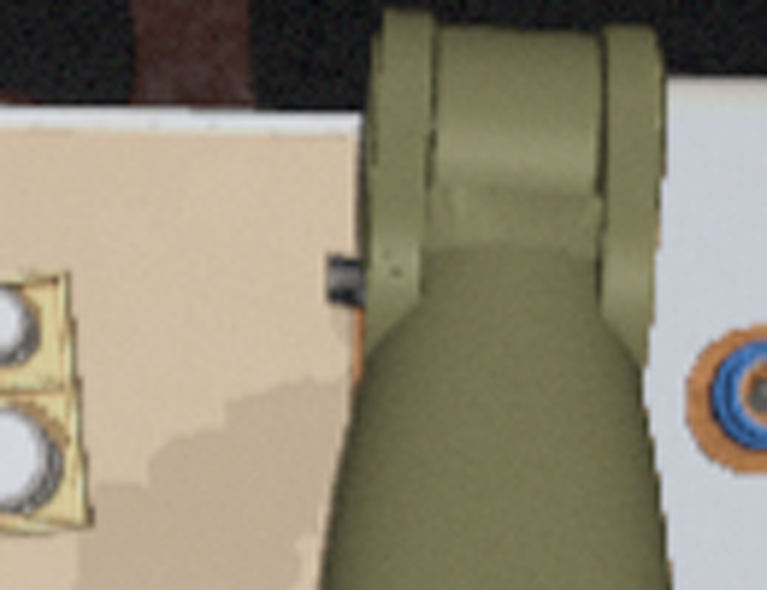

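The top view shows both pots in their bays. The spatula hangs along x, blade outward. I'll measure its ends and centre.

```bash
cat > sp.py <<'E'
import sys
from h import *
np.set_printoptions(precision=4,suppress=True)
Z=np.load(sys.argv[1]+'.npz');h=cv2.cvtColor(Z['im'],cv2.COLOR_RGB2HSV);P=cloud('side',Z['d'])
m=cv2.inRange(h,(30,70,25),(85,255,255));k=np.zeros_like(m);x0,y0,x1,y1=map(int,sys.argv[2:6]);k[y0:y1,x0:x1]=m[y0:y1,x0:x1]
n,lab,st,_=cv2.connectedComponentsWithStats(k)
k=(k>0)&(Z['d']>0);q=P[k];q=q[(q[:,2]>-.01)&(q[:,2]<.25)&(q[:,0]>.45)&(q[:,0]<.8)&(abs(q[:,1]+.015)<.06)]
H=q[q[:,0]<.6];B=q[q[:,0]>.66]
print(len(q),'x',np.sort(q[:,0])[[0,1,2,-3,-2,-1]])
for a in np.arange(.5,.76,.03):
    t=q[(q[:,0]>=a)&(q[:,0]<a+.03)]
    if len(t):print(round(a,3),len(t),np.median(t,0),t[:,1].min(),t[:,1].max())
E
python3 sp.py s32 195 120 265 165
```

```text
163 x [0.5343 0.538  0.5391 0.7056 0.7056 0.7067]
0.53 12 [ 0.5455 -0.0142  0.1471] -0.018520530313539618 -0.011448271954567768
0.56 14 [ 0.576  -0.0146  0.1504] -0.01685712109976234 -0.009810540410602142
0.59 12 [ 0.6072 -0.0138  0.1524] -0.01868613014920717 -0.011376384023990771
0.62 7 [ 0.6362 -0.0037  0.1666] -0.014498863979569121 0.0004182462214094018
0.65 63 [ 0.6674 -0.0132  0.1556] -0.03410851163952189 0.0017372386620873037
0.68 55 [ 0.691  -0.0156  0.1575] -0.03486810241791238 0.004193142383271842
```

The centre is at x≈0.622 against a target of 0.6255, and y is aligned with the rest. Lowering.

```bash
python3 -m crank '[{"jaw":1,"x":1,"y":2,"z":20,"twist":0},{"jaw":1,"x":0,"y":0,"z":20,"twist":0},{"jaw":1,"x":0,"y":0,"z":20,"twist":0},{"jaw":1,"x":0,"y":0,"z":15,"twist":0},{"jaw":1,"x":0,"y":0,"z":0,"twist":0}]';python3 plan.py .636 -.015 .04 89.8 35 1; python3 shot.py side s33 180 110 300 200;python3 sp.py s33 195 125 265 185
```

```text
time_s: 38.25
eef_pos: [0.6365, -0.0085, 0.0719]
orientation: [[-0.006, 0.998, 0.06], [1.0, 0.005, 0.021], [0.02, 0.06, -0.998]]
contact_force: [-0.4, 0.8, -0.9]
finger_gap: 0.0049
[ 0.6365 -0.0085  0.0719] yaw 90.34 tilt [0.0598 0.0205] j [ -1.4  24.6 -14.1  47.9   1.3  -1.7] gap 0.0049 F [-0.4  0.8 -0.9] t 38.25 n 1 total [-7.1 -2.5 31.7] tw 0.5
[{"jaw": 1, "x": -7.1, "y": -2.5, "z": 31.7, "twist": 0.54}]
142 x [0.5408 0.5434 0.545  0.7084 0.7089 0.7128]
0.53 14 [ 0.5504 -0.0047  0.0695] -0.008208002442895657 -0.0010404454098305038
0.56 14 [ 0.5758 -0.0061  0.0723] -0.05285670379970353 -0.0027438667580086396
0.59 10 [ 0.6093 -0.006   0.0749] -0.008073579401366215 -0.0022176503218380716
0.62 7 [ 0.6282 -0.0026  0.0785] -0.003467648026607817 0.008927416176537473
0.65 40 [ 0.6702 -0.0042  0.0795] -0.019780019587254616 0.008063707730425196
0.68 56 [ 0.6932 -0.0071  0.0806] -0.023161732137383928 0.011162056754389527
0.71 1 [ 0.7128 -0.008   0.0811] -0.007965848768981099 -0.007965848768981099
```

View pics/s33.png

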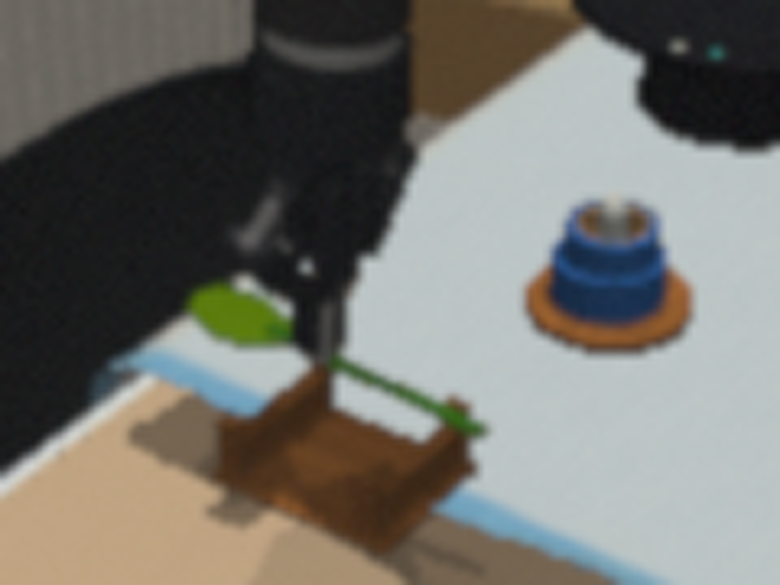

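```bash
python3 -m crank '[{"jaw":1,"x":-7,"y":-2,"z":4,"twist":0},{"jaw":1,"x":0,"y":-1,"z":4,"twist":0},{"jaw":1,"x":0,"y":0,"z":4,"twist":0},{"jaw":1,"x":0,"y":0,"z":0,"twist":0}]';python3 plan.py .636 -.017 .04 89.8 35 1; python3 shot.py side s34 180 110 300 200;python3 sp.py s34 195 125 265 185
```

```text
time_s: 38.7
eef_pos: [0.6361, -0.0148, 0.063]
orientation: [[-0.007, 0.998, 0.065], [1.0, 0.006, 0.021], [0.02, 0.065, -0.998]]
contact_force: [-0.0, 0.3, -0.4]
finger_gap: 0.0046
[ 0.6361 -0.0148  0.063 ] yaw 90.4 tilt [0.0652 0.0206] j [ -2.   24.9 -15.1  46.4   1.3  -2.3] gap 0.0046 F [-0.   0.3 -0.4] t 38.7 n 1 total [-2.7 -1.6 22.9] tw 0.6
[{"jaw": 1, "x": -2.7, "y": -1.6, "z": 22.9, "twist": 0.6}]
143 x [0.5435 0.5443 0.5472 0.7075 0.7078 0.7093]
0.53 11 [ 0.5506 -0.0116  0.0611] -0.013447568287788703 -0.007173169105347044
0.56 18 [ 0.5705 -0.0114  0.063 ] -0.05198159703840255 -0.006790290577001645
0.59 12 [ 0.605  -0.0126  0.0664] -0.015304284829801618 -0.009244381340887786
0.62 6 [0.6386 0.0012 0.0882] -0.015771968270679282 0.021530979479575718
0.65 38 [ 0.6687 -0.0099  0.0706] -0.027457714534919297 0.004264767528456392
0.68 58 [ 0.692  -0.0116  0.0724] -0.03173097555213211 0.006891044917888389
```

View pics/s34.png

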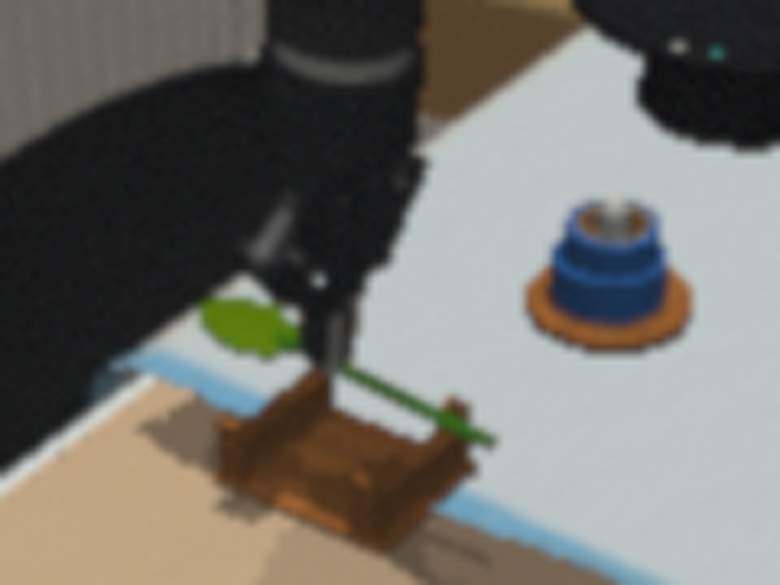

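```bash
python3 -m crank '[{"jaw":1,"x":-2,"y":-1,"z":8,"twist":0},{"jaw":1,"x":0,"y":-1,"z":8,"twist":0},{"jaw":1,"x":0,"y":0,"z":5,"twist":0},{"jaw":1,"x":0,"y":0,"z":3,"twist":0},{"jaw":1,"x":0,"y":0,"z":0,"twist":0}]';python3 plan.py .636 -.017 .03 89.8 35 1; python3 shot.py side s35 180 110 300 200;python3 sp.py s35 195 125 265 185
```

```text
time_s: 39.25
eef_pos: [0.6362, -0.0166, 0.0372]
orientation: [[-0.007, 0.998, 0.066], [1.0, 0.005, 0.021], [0.02, 0.066, -0.998]]
contact_force: [-0.5, -0.3, 0.1]
finger_gap: 0.0048
[ 0.6362 -0.0166  0.0372] yaw 90.38 tilt [0.0661 0.0206] j [ -2.2  26.3 -16.6  43.3   1.3  -2.5] gap 0.0048 F [-0.5 -0.3  0.1] t 39.25 n 1 total [-0.5 -0.7  7.2] tw 0.6
[{"jaw": 1, "x": -0.5, "y": -0.7, "z": 7.2, "twist": 0.58}]
168 x [0.544  0.5464 0.5497 0.7055 0.7081 0.7118]
0.53 9 [ 0.5546 -0.0137  0.0345] -0.019679850628791185 -0.012484683012954578
0.56 29 [ 0.5775 -0.015   0.0352] -0.046736969861344124 -0.008991272269649575
0.59 15 [ 0.6063 -0.0127  0.0399] -0.01683682980642598 -0.009314827437353346
0.62 10 [ 0.6304 -0.0034  0.0547] -0.014315318581499925 0.019957559361621247
0.65 52 [ 0.6691 -0.0121  0.0445] -0.03312997615738511 0.004448566285607969
0.68 52 [ 0.6927 -0.0141  0.0469] -0.030788599733567512 0.0017895774512037832
0.71 1 [ 0.7118 -0.0142  0.0466] -0.014162597237260433 -0.014162597237260433
```

View pics/s35.png

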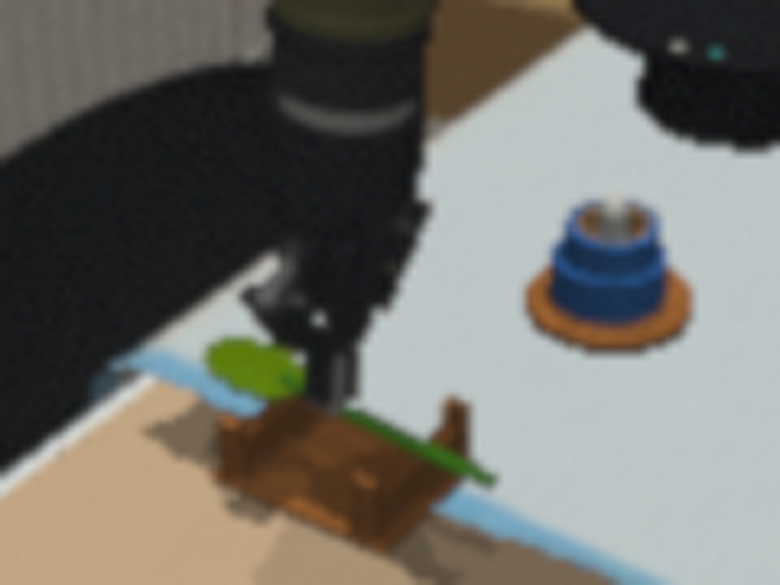

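Almost touching the inner bar. Lowering gently to contact.

```bash
python3 -m crank '[{"jaw":1,"x":0,"y":0,"z":3,"twist":0},{"jaw":1,"x":0,"y":0,"z":2,"twist":0}]'|grep -v orie;python3 -m crank '[{"jaw":1,"x":0,"y":0,"z":3,"twist":0},{"jaw":1,"x":0,"y":0,"z":2,"twist":0}]'|grep -v orie; python3 shot.py side s36 180 110 300 200;python3 sp.py s36 195 125 265 185
```

```text
time_s: 39.5
eef_pos: [0.6373, -0.0166, 0.0329]
contact_force: [-1.2, -0.0, 1.6]
finger_gap: 0.0045
time_s: 39.7
eef_pos: [0.6379, -0.0167, 0.0292]
contact_force: [-7.0, -1.5, 20.6]
finger_gap: 0.0044
159 x [0.5423 0.5461 0.5484 0.7097 0.71   0.7101]
0.53 10 [ 0.5552 -0.0133  0.0357] -0.02012083237892559 -0.009656287872142788
0.56 28 [ 0.579  -0.0151  0.0336] -0.05192544604460336 -0.010649355045031283
0.59 17 [ 0.6047 -0.0136  0.034 ] -0.016840144430538828 -0.009340338425800732
0.62 7 [ 0.6254 -0.0136  0.0344] -0.015550569562852612 -0.010044216768918535
0.65 45 [ 0.6689 -0.0133  0.0328] -0.03027951481657709 0.004686781454464439
0.68 51 [ 0.6931 -0.0123  0.0335] -0.02949887953412933 0.002496732736765872
0.71 1 [ 0.7101 -0.027   0.032 ] -0.026961665489448006 -0.026961665489448006
```

The spatula has pivoted level onto both bars. Releasing and retreating.

```bash
python3 -m crank '[{"jaw":1,"x":0,"y":0,"z":-1.5,"twist":0},{"jaw":25,"x":0,"y":0,"z":0,"twist":0},{"jaw":25,"x":0,"y":0,"z":0,"twist":0},{"jaw":25,"x":0,"y":0,"z":-10,"twist":0},{"jaw":25,"x":0,"y":0,"z":-30,"twist":0},{"jaw":25,"x":0,"y":0,"z":-40,"twist":0},{"jaw":25,"x":0,"y":0,"z":-45,"twist":0},{"jaw":25,"x":0,"y":-20,"z":-45,"twist":0}]'; python3 plan.py .5 -.38 .22 90 45 25
```

```text
time_s: 40.55
eef_pos: [0.6028, -0.0199, 0.1983]
orientation: [[-0.007, 0.998, 0.057], [1.0, 0.006, 0.021], [0.02, 0.057, -0.998]]
contact_force: [-0.2, -0.2, -0.3]
finger_gap: 0.025
[ 0.6028 -0.0199  0.1983] yaw 90.39 tilt [0.057  0.0208] j [-2.6 16.2 -8.8 61.8  1.3 -3. ] gap 0.025 F [-0.2 -0.2 -0.3] t 40.55 n 9 total [-358.9 -103.5  -35.1] tw 0.4
[{"jaw": 25, "x": -39.9, "y": -11.5, "z": -3.9, "twist": 0.04}, {"jaw": 25, "x": -39.9, "y": -11.5, "z": -3.9, "twist": 0.04}, {"jaw": 25, "x": -39.9, "y": -11.4, "z": -3.9, "twist": 0.04}, {"jaw": 25, "x": -39.9, "y": -11.4, "z": -3.9, "twist": 0.04}, {"jaw": 25, "x": -39.9, "y": -11.4, "z": -3.9, "twist": 0.04}, {"jaw": 25, "x": -39.9, "y": -11.3, "z": -3.9, "twist": 0.04}, {"jaw": 25, "x": -39.9, "y": -11.3, "z": -3.9, "twist": 0.04}, {"jaw": 25, "x": -39.9, "y": -11.3, "z": -3.9, "twist": 0.04}, {"jaw": 25, "x": -39.9, "y": -11.3, "z": -3.9, "twist": 0.04}]
```

Moving the arm clear for a final look.

```bash
python3 -m crank '[{"jaw":25,"x":-40,"y":-11,"z":-8,"twist":0},{"jaw":25,"x":-40,"y":-11,"z":-8,"twist":0},{"jaw":25,"x":-40,"y":-11,"z":-8,"twist":0},{"jaw":25,"x":-40,"y":-11,"z":-4,"twist":0},{"jaw":25,"x":-40,"y":-11,"z":-4,"twist":0},{"jaw":25,"x":-40,"y":-11,"z":-4,"twist":0},{"jaw":25,"x":-40,"y":-11,"z":0,"twist":0},{"jaw":25,"x":-40,"y":-11,"z":0,"twist":0},{"jaw":25,"x":0,"y":0,"z":0,"twist":0}]'; python3 shot.py side s40 80 80 340 280; python3 shot.py top t40 120 130 350 240; python3 sp.py s40 195 125 265 185; python3 - <<'E'
from h import *
np.set_printoptions(precision=4,suppress=True)
Z=np.load('t40.npz');P=cloud('top',Z['d']);h=cv2.cvtColor(Z['im'],cv2.COLOR_RGB2HSV)
q=P[(Z['d']>0)]
for nm,b in dict(lp=(.5,.61,.17,.29,.074,.1),sp=(.58,.68,.19,.3,.056,.073),can=(.58,.7,.34,.45,.12,.15)).items():
    t=q[(q[:,0]>b[0])&(q[:,0]<b[1])&(q[:,1]>b[2])&(q[:,1]<b[3])&(q[:,2]>b[4])&(q[:,2]<b[5])];print(nm,len(t),np.median(t,0),cv2.minEnclosingCircle(t[:,:2].astype(np.float32)))
m=cv2.inRange(h,(30,90,50),(80,255,255));m[:140]=0;m[205:]=0;m[:,:235]=0;m[:,290:]=0
v,u=np.nonzero(m);Q=np.array([plane('top',x,y,.035)[:2] for x,y in zip(u,v)]);print('spat',len(Q),Q.min(0),Q.max(0),(Q.min(0)+Q.max(0))/2)
E
```

```text
time_s: 41.45
eef_pos: [0.517, -0.3528, 0.2399]
orientation: [[-0.013, 0.997, 0.079], [1.0, 0.012, 0.015], [0.014, 0.079, -0.997]]
contact_force: [0.2, -0.3, -0.4]
finger_gap: 0.0249
183 x [0.5423 0.5433 0.5451 0.7112 0.7463 0.7467]
0.53 11 [ 0.5503 -0.0137  0.0352] -0.018431696989128277 -0.010502593752449108
0.56 28 [ 0.578  -0.0144  0.034 ] -0.052776226736280574 -0.009175335225563241
0.59 16 [ 0.6053 -0.0128  0.0353] -0.018718004752915518 -0.009621189681404019
0.62 20 [ 0.6373 -0.015   0.0337] -0.05271963604130936 -0.009952541837322415
0.65 49 [ 0.6667 -0.0136  0.0329] -0.048263439263959595 0.002883522030527219
0.68 54 [ 0.6924 -0.0152  0.0329] -0.03540223461628933 0.005792795517859606
0.71 3 [ 0.7112 -0.0176  0.0298] -0.022787225328580796 -0.010622735847976128
0.74 2 [ 0.7465 -0.0595 -0.0026] -0.06531608084790308 -0.053698066750857754
lp 256 [0.5448 0.2324 0.083 ] ((0.5443413257598877, 0.233054518699646), 0.03130502998828888)
sp 121 [0.6255 0.2404 0.0628] ((0.6269872188568115, 0.2408582866191864), 0.02182180806994438)
can 168 [0.6445 0.414  0.1283] ((0.6446049213409424, 0.41434141993522644), 0.024898746982216835)
spat 213 [ 0.5412 -0.0357] [0.7108 0.0004] [ 0.626  -0.0176]
```

View pics/s40.png

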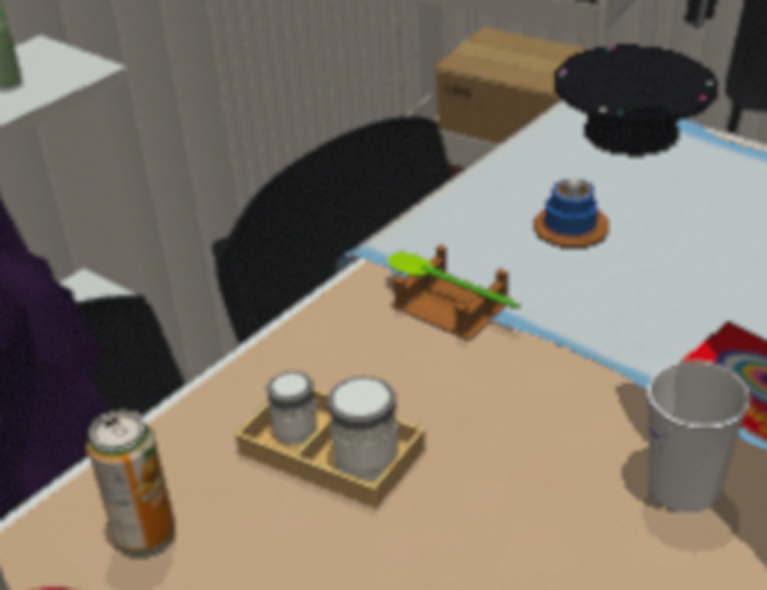

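View pics/t40.png

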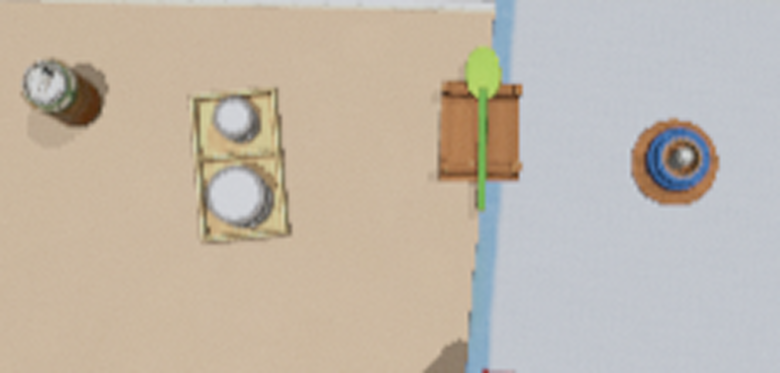

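Both views show the job done, and the can is at the same pixels as before, about (138,157) in the top view. Handing in.

```bash
python3 -c "
from rig import *
print(get_obs()['time_s']); print(finish_job())"
```

```text
41.55
the job is handed in; nothing more can be done
None
```

The job is finished and handed in at 41.6 s, with no verdict reported. The order was large pot, small pot, wide roll, narrow roll, spatula.

**Last checks (both cameras, arm clear):**
- **Pots:** the lid tops read 83 and 63 mm, matching 84 and 64 mm for upright pots on the bay floors. The large pot is about 5 mm off the centre of its bay, which has 10 mm of play. The small pot is within about 2 mm.
- **Rolls:** both lie flat on the post, the wide one underneath.
- **Spatula:** it lies level across both bars with the blade outward. Its middle is at x≈0.626, and I put the rest's centre at 0.6255.
- **Can:** it was never approached, and it looks to be in the same place in the top view.

**What disagreed or went wrong:**
- **Fingertip position:** by the depth images, the fingertips were about 13–20 mm behind the reported TCP, not 17 mm ahead of it. Both pots were therefore held only near the lid, and the first close on the wide roll was above it. I corrected for this from then on.
- **Table contact:** while lining up on the spatula, a fingertip pressed on the table with about 60 N at the wrist. That is under the 120 N wrist limit, and I took it to be a fingertip, not the gripper body that the 40 N limit covers.
- **Tool tilt:** the tool drifted to about 6° off vertical, and relative moves could not correct it. The spatula pivoted level on the bars as it was set down.

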